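# Pack up a press die with a pry bar behind its guard gate

## Robot

A 6-joint arm with a two-finger parallel gripper is mounted at the origin on the work surface. World frame = base frame: x ahead of the robot, y to its left, z up, the work surface at z = 0. Lengths are in m, angles in degrees, forces in N, time in s.
With the tool pointing down it reaches from about 0.35 to 0.875 m from the base axis. Payload 4.2 kg.
Tool frame: the origin (TCP) lies midway between the tips of the shut fingers; the grasp point (between the pads) lies 19 mm behind it; x points along the fingers, y is the direction in which the jaws open and shut, and the axes are right-handed (so a half turn about x gives the same grasp; the last joint's range is limited). The gripper opens to 87 mm and grips with 3 to 60 N. Pads are 19 mm wide; open, the fingers measure 117 mm over their backs; the gripper's body (75 mm by 190 mm) begins 51 mm behind the grasp point.
Start: joints at [-56.287, 22.042, 0.453, 0, -68.411, -14.817], TCP at [0.202, -0.591, 0.223] pointing down, gripper open.
Joint ranges: [-179.83, 179.83], [-69.29, 118.12], [-61.27, 80.66], [-181.25, 117.63], [-171.15, -9.14], [-177.46, 177.46]. Speed limits (degrees/s): [159.86, 159.86, 180, 180, 180, 180].

## Interface

Orientations are given as a 3x3 rotation matrix whose columns are the frame's x, y, z axes.
In Python, from station import r gives the robot as it stands.
- The arm moves only by the tool play_rows, never from a script. Its argument "plan" is a list that holds one entry, the list of rows, each a list of 6 numbers: the shift along the tool's x, y, z in cm, then the turn, a rotation vector about the tool's x, y, z in units of 10 degrees (1.0 is 10 degrees). A call has 1 to 5 rows; each row is the pose to reach, as a shift and turn from the pose commanded when the call began, along the tool's axes at that moment; what a row does not reach only later rows make up. A row lasts 1/8 s, in which the tool goes at most 62.5 mm and 10.7 degrees, less where a joint would pass 70% of its speed; a pose out of reach is approached as far as the arm can. A call with a gripper value outside its range is refused whole. "hand" is the opening, from 0 (shut) to 1 (fully open), set as the call begins (left out, the last holds). The fingers move at their own pace and stop on an object; the grip force is fixed at half the most. Time passes only in rows, so rows that repeat a pose let the fingers close. It gives the time, the measured TCP pose, the force and the opening at its end, in the units of the state.
- r.sense(): the state, without advancing time (a new reading comes with each control period).
- r.capture(name): name is "scene" or "side" or "wrist"; returns (picture, depth): 384x512x3 uint8, blue, green, red; 384x512 float32, m along the optical axis (not along the pixel's ray), 0 where there is no reading.
- r.get_calibration(name): a dict with "vfov" (degrees; the focal length in pixels is half the picture's height over the tangent of half this angle, whatever the lens; pixels are square), "cx", "cy" (the principal point, pixels), "distortion" ([k1, k2, p1, p2, k3] as OpenCV has them; the pictures are not rectified), "rvec" (rotation vector, rad) and "tvec" (3), from world to camera coordinates, as OpenCV has them. Camera axes: x right, y down, z forward; pixel columns grow to the right and rows downward; lengths in m; the calibration is good to about 2 mm. A picture is of the moment at which its call begins: read the wrist's pose just before it. get_calibration takes no time and is no camera call; for the wrist camera it gives the pose at the moment of the call.
- r.finish_job(): hands the job in, once; it reports no verdict.
The state is a dict: "time_s": time; "joints": joint angles; "joint_velocities": joint speeds; "effort": joint torques, N m; "tcp_pos": TCP position; "ee_rot": TCP orientation; "wrist_force": force on the tool from outside, world axes, zero at the start; "moment": the same for the moment, N m; "gripper_width": opening from 0.0 (shut) to 1.0 (fully open).
Only numpy, scipy, OpenCV 4.12 (cv2) and the standard library are available. Lean on these libraries where they do the work, as an engineer would, in place of code of your own. Each camera call takes 0.05 s, during which the arm holds its last target.

## Task

Set packing under the press die: lift the thumb latch and swing the guard gate wide open, lever the heavy die up with the pry bar laid over the fulcrum block, slide every packing plate lying on the bench under the die from the gate side, tongue first, fully home with its shoulder against the die, and press the die down until it sits on them. Then leave the pry bar lying back on its rack and the gate shut with its latch dropped into the catch, without disturbing the grease tin, cell tray and tape roll.

Things in the scene. Friction and masses are not known exactly. Their poses are not given: they have to be found in the camera images.
- station: fixed press station; origin on the bench under the bed; gate side is its -y side. Sizes in mm in its frame: grey bed x -165..120, y -110..110, top z 30; two guide pillars (dia 20, tops z 135) at x +-90, y 45; steel die block on them x +-115, y -10..100, 70 high, underside z 30 when down; gate hinge post at x -140, y -125, 114 high; catch post at x 134..162, y -130..-112, 112 high.
- catch (a point): top of the keeper plate (20 x 8 mm, 107 mm above the bench) of the latch catch; the latch bar rests behind it (station +y side), in a slot open at the top, between it and the catch post
- die (a joint): height of the die above the bed in m: 0 down, at most 0.014. The die weighs about 26 N and is tight on its pillars: raising it takes about 60 N, it stays at whatever height it is left, and goes down when pressed on top with about 10 N. Packing plates (6 mm thick) go under easily when it is 0.009 or higher; resting on them it reads 0.006.
- die_ledge (a point): prying ledge sticking out of the die's gate side, 50 wide (station x) x 30 out x 14 mm high, moving with the die; this point is on the die's face under the middle of the ledge, on its underside: the ledge reaches from here 30 mm towards station -y. Its underside is at station z 78 with the die down.
- die_top (a point): middle of the die's flat top, where to press it down
- fulcrum: fulcrum block fixed on the bed in front of the ledge, 52 (station x) x 20 (station y); round top running along station x; two cheeks, 34 mm apart along station x and 16 mm higher than the round top, keep the bar from slipping off sideways. Origin under its centre on the bed; axes as the station's.
- fulcrum_top (a point): top of the fulcrum's round crest, between the cheeks, at station x 70, y -68, 65 mm above the bench; 28 mm (station y) from the ledge's outer edge and 58 mm from the die's face
- bay0 (a point): point on the bed's top at the die's face: a convenient place for a packing plate, whose centre line would pass here along station y. bay1 and bay2 are 50 and 100 mm further along station +x
- bay1 (a point): second such place
- bay2 (a point): third such place, 65 mm from the fulcrum's middle
- gate (a joint): guard gate angle in rad: 0 shut (standing along station x), grows as its free end swings out to station -y (clockwise from above), up to 1.9; it stays where left. Barred yellow frame 10 mm thick, z 62 to 112 mm, from 10 to 255 mm beyond the hinge axis. Shut, it bars the pry bar's way; wide open means 1.2 or more.
- gate_hinge (a point): point on the gate's upright hinge axis, at the hinge post
- latch (a joint): thumb latch bar angle in rad: 0 lying level (in the catch when the gate is shut), grows as its free end is lifted, up to 0.4; falls back by its own weight. It must be lifted by 0.1 or more to leave or enter the catch. The bar is pivoted on the gate's outer face 110 mm from the hinge axis at z 100 and reaches 295 mm from it.
- latch_tab (a point): grip point of the latch bar's upright thumb tab, 15 mm below the tab's top; the tab is 26 mm wide along the gate, 12 mm thick across it, and stands 43 mm over the bar, 235 mm from the hinge axis, 125 mm from the latch pivot. It moves with gate and latch; at rest it is 135 mm above the bench.
- pry_bar: straight flat steel pry bar 260 long (its x axis, toe at +x, black rubber grip at -x) x 24 wide x 10 mm thick; origin at the middle of its underside; 0.45 kg, balanced at the middle
- bar_rack: fixed wooden rack for the pry bar; origin on the bench under its centre. Two saddles at x +-90 carry the bar along the rack's x axis, with its underside 30 mm above the bench, between cheeks 44 mm apart and 12 mm high. The rack measures 210 x 60.
- pack_a: loose aluminium packing plate, 90 long (its x axis) x 30 wide, 6 mm thick tongue; origin at the centre of the underside. Upright grip tab at the -x end: x -45 to -35, 30 wide, 55 mm high. Upright shoulder on the tongue: x -3 to +5, 20 mm high; ahead of it 40 mm of plain tongue run to the tip at x = +45. 0.16 kg. It starts lying flat on the bench; may be absent.
- pack_b: loose aluminium packing plate, 90 long (its x axis) x 30 wide, 6 mm thick tongue; origin at the centre of the underside. Upright grip tab at the -x end: x -45 to -35, 30 wide, 55 mm high. Upright shoulder on the tongue: x -3 to +5, 20 mm high; ahead of it 40 mm of plain tongue run to the tip at x = +45. 0.16 kg. It starts lying flat on the bench; may be absent.
- pack_c: loose aluminium packing plate, 90 long (its x axis) x 30 wide, 6 mm thick tongue; origin at the centre of the underside. Upright grip tab at the -x end: x -45 to -35, 30 wide, 55 mm high. Upright shoulder on the tongue: x -3 to +5, 20 mm high; ahead of it 40 mm of plain tongue run to the tip at x = +45. 0.16 kg. It starts lying flat on the bench; may be absent.
- grease_tin: bystander: closed grease tin 72 mm across, 85 high, origin under its centre
- cell_tray: bystander: blue tray of cells 200 x 160 x 75 high, origin under its centre
- tape_roll: bystander: roll 100 mm across, 24 high, origin under its centre
There are look-alikes about, which are no part of the job. What is shaped like the pack_c but green, turquoise or yellow is not meant.

How it is judged (in metres and radians):
On the way, in this order (a step that is already met when the one before it is completed fails the run):
1. the guard gate is wide open (1.2 rad or more) (value of joint gate above 1.2 rad), for 0.2 s.
2. the die is raised by 8.5 mm or more by the pry bar, which bears on the fulcrum block and under the ledge (value of joint die above 0.0085 m and contact force between pry_bar and station above 5 N and contact force between pry_bar and fulcrum above 15 N), for 0.1 s.
3. every packing plate is home under the die and the die sits down on them (y of pack_a in the frame of station between -0.022 and -0.004 m and x of pack_a in the frame of station between -0.115 and 0.115 m and z of pack_a in the frame of station between 0.027 and 0.034 m and angle between the x axis of each of pack_a, pack_b, pack_c and the y axis of station, either way round below 0.2 rad and angle between each of pack_a, pack_b, pack_c's own z axis and vertical below 0.08 rad and y of pack_b in the frame of station between -0.022 and -0.004 m and x of pack_b in the frame of station between -0.115 and 0.115 m and z of pack_b in the frame of station between 0.027 and 0.034 m and y of pack_c in the frame of station between -0.022 and -0.004 m and x of pack_c in the frame of station between -0.115 and 0.115 m and z of pack_c in the frame of station between 0.027 and 0.034 m and value of joint die between 0.004 and 0.0073 m), for 0.2 s.
At the end, for the whole second after the job is handed in: Every plate present lies flat on the bed, tongue under the die, shoulder within 7 mm of its face, square within 0.2 rad; the die rests on them (4 to 7.3 mm up); the pry bar lies on both rack saddles (within 35 mm lengthways, either way round); gate under 0.035 rad, latch under 0.05 rad (all of step 3 and x of pry_bar in the frame of bar_rack between -0.035 and 0.035 m and y of pry_bar in the frame of bar_rack between -0.02 and 0.02 m and z of pry_bar in the frame of bar_rack between 0.02 and 0.045 m and angle between the x axis of pry_bar and the x axis of bar_rack, either way round below 0.2 rad and linear speed of pry_bar below 0.02 m/s and value of joint gate below 0.035 rad and value of joint latch below 0.05 rad); the robot touches nothing.
It fails at once if the grease tin is pushed 30 mm or more, or tipped over (distance of grease_tin from where it was at the start of the episode above 0.03 m or angle between grease_tin's own z axis and vertical above 0.5 rad).
It fails at once if the cell tray is pushed 30 mm or more, or tipped over (distance of cell_tray from where it was at the start of the episode above 0.03 m or angle between cell_tray's own z axis and vertical above 0.5 rad).
It fails at once if the tape roll is pushed 30 mm or more, or tipped over (distance of tape_roll from where it was at the start of the episode above 0.03 m or angle between tape_roll's own z axis and vertical above 0.5 rad).
Of pack_a, pack_b, pack_c only 2 to 3 are there at a start; the rules pass over those that are not, and their reading is None.
At some moment in a run one of pack_a, pack_b, pack_c may be knocked a few centimetres aside while the robot is not near it.
Once in a run the grip may slacken for a moment while it holds something.
It also fails if it takes over 210 s, if anything falls off the work surface, if the arm or the gripper's body presses on something with over 40 N, if the wrist force passes 120 N, or if a joint passes its speed limit or range.

## Working session

There is one attempt and no reset: what is moved stays moved. The work goes in short steps, Python scripts to look and compute and a tool call to move; the robot and the scene stay as the last step left them, time stands still between calls to the robot, and variables do not carry over. Pictures are saved under pics/ and viewed, and the job is handed in when it is done.

Besides the shell and the picture viewer there is one more tool, called after "Call:" in YAML: its name, and indented under it one key for each argument. play_rows: Moves the arm, as the interface text tells. Its arguments: {"type":"object","properties":{"plan":{"type":"array","items":{"type":"array","items":{"type":"array","items":{"type":"number"}}}},"hand":{"type":"number"}},"required":["plan"]}

```bash
ls; mkdir -p pics; cat > h.py <<'E'
import numpy as np, cv2
from station import r
from scipy.spatial.transform import Rotation as R
def cal(n):
    c=r.get_calibration(n); f=192/np.tan(np.radians(c["vfov"])/2)
    K=np.array([[f,0,c["cx"]],[0,f,c["cy"]],[0,0,1.]])
    return K,np.array(c["distortion"],float),cv2.Rodrigues(np.array(c["rvec"],float))[0],np.array(c["tvec"],float).ravel()
def world(n,depth,cl=None):
    K,D,Rm,t=cl or cal(n)
    v,u=np.mgrid[0:384,0:512]
    p=cv2.undistortPoints(np.stack([u,v],-1).reshape(-1,1,2).astype(float),K,D).reshape(384,512,2)
    X=np.dstack([p*depth[...,None],depth])
    return (X-t)@Rm
def proj(n,P,cl=None):
    K,D,Rm,t=cl or cal(n)
    return cv2.projectPoints(np.atleast_2d(P).astype(float),cv2.Rodrigues(Rm)[0],t,K,D)[0].reshape(-1,2)
def shot(n,tag):
    cl=cal(n); im,d=r.capture(n)
    cv2.imwrite(f"pics/{tag}.png",im); W=world(n,d,cl); W[d==0]=np.nan
    np.save(f"pics/{tag}.npy",W); return im,W
E
python3 - <<'E'
from h import *
for n in("scene","side","wrist"): shot(n,n+"0")
s=r.sense(); print(s); 
for n in("scene","side","wrist"): c=cal(n); print(n,-c[2].T@c[3],c[0][0,0])
E
```

```text
pics
{'time_s': 0.15, 'joints': array([-5.62873974e+01,  2.20810423e+01,  3.99689349e-01, -2.05397200e-02,
       -6.84133761e+01, -1.48170454e+01]), 'joint_velocities': array([ 0.05948096, -0.09189638,  0.15114025,  0.11712654, -0.08129375,
       -0.04840108]), 'effort': array([-3.55211660e-04, -3.91052198e+01,  1.87587941e+01,  4.22230080e+00,
        1.23813466e-02, -1.44788401e-04]), 'tcp_pos': array([ 0.20227651, -0.59088598,  0.22171989]), 'ee_rot': array([[-6.40347543e-04, -3.23718472e-01,  9.46153233e-01],
       [ 1.56029055e-03,  9.46151952e-01,  3.23719090e-01],
       [-9.99998578e-01,  1.68356667e-03, -1.00771204e-04]]), 'wrist_force': array([ 0.63921691,  0.28919518, -0.46608253]), 'moment': array([ 0.02954121, -0.04602391, -0.04807029]), 'gripper_width': 0.9991260091658855}
scene [1.00578386 0.64869199 1.01677909] 449.67847558092825
side [-0.05585355 -1.30100003  1.14183037] 497.35950904968945
wrist [ 0.12493165 -0.61903603  0.3827317 ] 305.87703999282894
```

View pics/scene0.png

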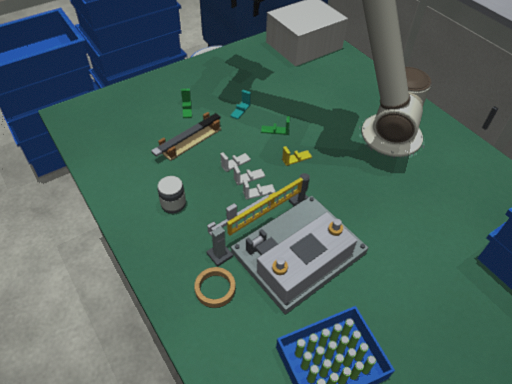

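View pics/side0.png

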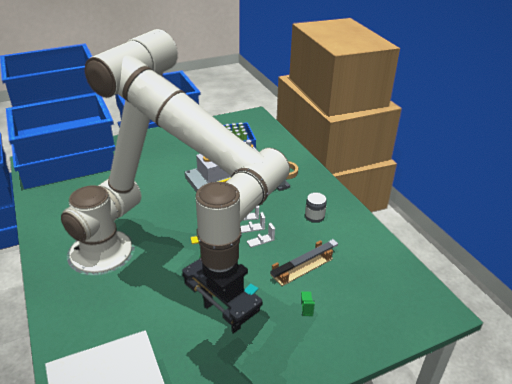

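View pics/wrist0.png

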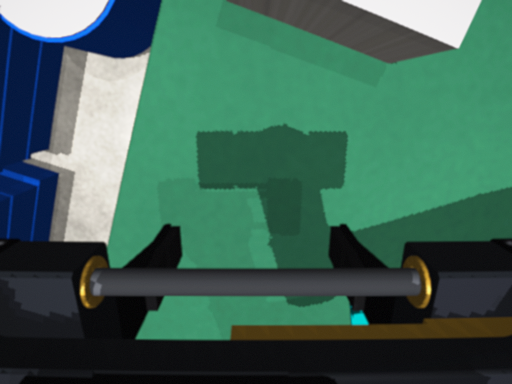

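The scene shows three silver plates at about (235,160), (248,175) and (258,190). Look-alikes are at (186,103) green, (242,104) turquoise, (275,127) green and (295,155) yellow. The rack with the bar is at (190,137), the gate at (265,205), the latch tab at about (232,212), the die at (310,248), the tin at (172,193), the tape at (215,287) and the tray at (333,352). Next I'll make a top-down map and a close crop.

```bash
python3 - <<'E'
from h import *
im=cv2.imread("pics/scene0.png"); W=np.load("pics/scene0.npy")
cv2.imwrite("pics/crop0.png",cv2.resize(im[85:310,140:370],None,fx=3,fy=3,interpolation=cv2.INTER_CUBIC)[:600,:700])
# topdown 1mm..: x 0.2-0.9, y -0.6..0.4 ; 1.25 px/2mm
out=np.zeros((500,600,3),np.uint8); zb=np.full((500,600),-1.)
X0,Y0,s=0.20,-0.62,0.0013
ok=np.isfinite(W[...,2])
for v,u in zip(*np.where(ok)):
    x,y,z=W[v,u]
    i=int((x-X0)/s); j=int((y-Y0)/s)
    if 0<=i<500 and 0<=j<600 and z>zb[i,j]-0.002 and z<0.2:
        for a in(0,1):
            for b in (0,1):
                if i+a<500 and j+b<600: out[i+a,j+b]=im[v,u]; zb[i+a,j+b]=z
out=out[::-1,::-1]
cv2.imwrite("pics/top0.png",np.ascontiguousarray(out))
E
```

```text
(no output)
```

View pics/crop0.png

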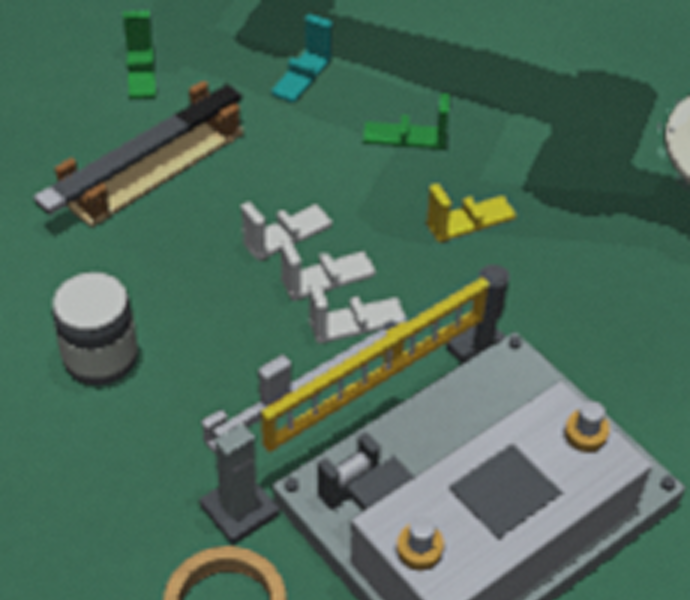

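View pics/top0.png

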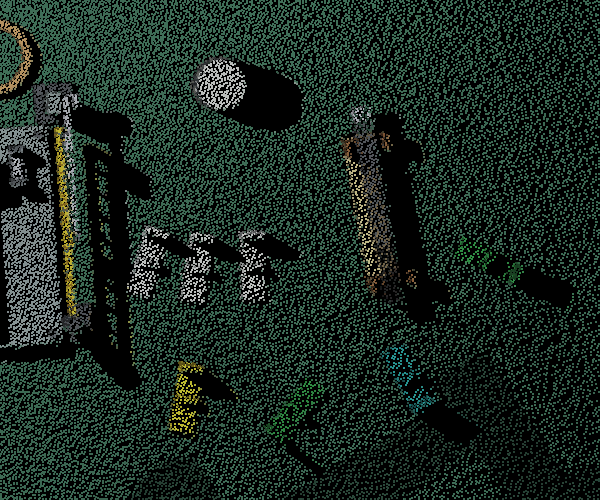

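The map shows plate tabs at larger x, tongues towards the robot, and the gate facing world -y. Next I'll fit the poses.

```bash
cat > meas.py <<'E'
from h import *
def rect(P):
    (c,s,a)=cv2.minAreaRect((P[:,:2]*1000).astype(np.float32)); return np.round(c,1),np.round(s,1),round(a,1)
def blob(W,m,minn=15):
    n,l=cv2.connectedComponents(m.astype(np.uint8)); 
    for i in range(1,n):
        q=l==i
        if q.sum()>=minn: yield q
E
python3 - <<'E'
from meas import *
im=cv2.imread("pics/scene0.png"); W=np.load("pics/scene0.npy"); z=W[...,2]
hsv=cv2.cvtColor(im,cv2.COLOR_BGR2HSV)
x,y=W[...,0],W[...,1]
# bench z check
b=(z<0.02)&(z>-0.02); print("bench z",np.median(z[b]))
for lo,hi,name in((.094,.106,"dietop"),(.024,.036,"bed"),(.055,.07,"")):
    m=(z>lo)&(z<hi)&(x>.3)&(x<.9)&(y>-.2)&(y<.4)
    for q in blob(W,m,60): print(name,q.sum(),rect(W[q]),np.median(z[q]).round(4),np.argwhere(q).mean(0).round(0)[::-1])
m=(z>.006)&(z<.2)&(x>.3)&(x<.95)&(y>-.6)&(y<.5)
for q in blob(W,m,30): 
    print(q.sum(),rect(W[q]),z[q].max().round(3),np.argwhere(q).mean(0).round(0)[::-1],np.median(im[q],0))
E
```

```text
bench z 0.0008498298783905628
dietop 3384 (array([555.9, 237.4]), array([231.1, 125.5]), 4.3) 0.101 [306. 251.]
bed 76 (array([ 745.2, -108.6]), array([34.4, 71.7]), 72.0) 0.0305 [174. 205.]
bed 2709 (array([536.1, 187.9]), array([289.1, 239.3]), 4.7) 0.0308 [293. 242.]
bed 134 (array([749.2, 166.5]), array([45. , 95.3]), 5.8) 0.0254 [224. 277.]
bed 110 (array([805.6, 161. ]), array([91.6, 33.5]), 75.3) 0.0252 [202. 289.]
bed 81 (array([669.7, 385.9]), array([  3.1, 112.8]), 79.0) 0.0298 [303. 333.]
 102 (array([ 742.9, -109.1]), array([35.2, 71.8]), 77.0) 0.0618 [172. 198.]
 130 (array([545.5,  73. ]), array([185. ,  12.1]), 4.5) 0.0676 [268. 210.]
 122 (array([633.9, 136.7]), array([52.1, 22.6]), 6.8) 0.0631 [257. 241.]
 277 (array([572.7, 289.1]), array([ 98.5, 250.9]), 69.3) 0.0627 [302. 276.]
223 (array([ 501.8, -488.6]), array([117.7,  34.9]), 65.8) 0.06 [186. 102.] [51. 80. 35.]
245 (array([ 358.6, -373.3]), array([96.8, 41.1]), 28.9) 0.062 [243. 103.] [89. 98. 30.]
1237 (array([ 582.3, -338.8]), array([262.6,  82.4]), 11.1) 0.048 [189. 136.] [72. 84. 80.]
113 (array([ 321.4, -229.1]), array([34.9, 73.3]), 47.6) 0.023 [272. 129.] [ 64. 130.  46.]
223 (array([ 336.7, -103.9]), array([79.2, 77.7]), 83.4) 0.059 [292. 155.] [ 43. 144. 143.]
11295 (array([572.4,  58.9]), array([340.3, 502.6]), 4.7) 0.155 [286. 240.] [125. 136. 127.]
833 (array([ 738.6, -125.3]), array([71.5, 68.5]), 31.7) 0.091 [172. 194.] [84. 90. 86.]
733 (array([774.8, 168.8]), array([100.9,  98.1]), 58.0) 0.029 [215. 287.] [ 91. 135. 164.]
4076 (array([646. , 436.1]), array([130.2, 213.6]), 88.6) 0.078 [327. 346.] [79. 76. 46.]
```

```bash
python3 - <<'E'
from meas import *
W=np.load("pics/scene0.npy"); z=W[...,2]; x,y=W[...,0],W[...,1]
for a in (4.0,4.5,5.0):
    c,s=np.cos(np.radians(a)),np.sin(np.radians(a))
    u=c*x+s*y; v=-s*x+c*y
    m=(abs(z-.1005)<.003)&(y>.1)&(y<.4)&(x>.4)&(x<.75)
    n,l,st,_=cv2.connectedComponentsWithStats(m.astype(np.uint8)); q=l==1+np.argmax(st[1:,4])
    print(a,"die",[np.percentile(t[q],[.3,1,2,98,99,99.7]).round(4) for t in(u,v)])
    # slices: edge slope
    m=(abs(z-.0305)<.003)&(y>.0)&(y<.4)&(x>.3)&(x<.75)
    n,l,st,_=cv2.connectedComponentsWithStats(m.astype(np.uint8)); q=l==1+np.argmax(st[1:,4])
    print(a,"bed",[np.percentile(t[q],[.3,1,2,98,99,99.7]).round(4) for t in(u,v)])
    m=(abs(z-.112)<.006)&(y>.03)&(y<.1)&(x>.4)&(x<.68)
    print("gate top",np.polyfit(x[m],y[m],1)*[57.3,1],rect(W[m]))
E
```

```text
4.0 die [array([0.4588, 0.4606, 0.4641, 0.6828, 0.6844, 0.6857]), array([0.1499, 0.1511, 0.1522, 0.2574, 0.2584, 0.2598])]
4.0 bed [array([0.4075, 0.4084, 0.4099, 0.6901, 0.6907, 0.6912]), array([0.0493, 0.0502, 0.0514, 0.2678, 0.2684, 0.2696])]
gate top [3.16863546 0.04122219] (array([547.5,  69.9]), array([265.3,  27.1]), 2.3)
4.5 die [array([0.4605, 0.4625, 0.4657, 0.6847, 0.686 , 0.6873]), array([0.145 , 0.1462, 0.1471, 0.2523, 0.2535, 0.2543])]
4.5 bed [array([0.4088, 0.4098, 0.4112, 0.6915, 0.6921, 0.6927]), array([0.0445, 0.0457, 0.0465, 0.2629, 0.2632, 0.2639])]
gate top [3.16863546 0.04122219] (array([547.5,  69.9]), array([265.3,  27.1]), 2.3)
5.0 die [array([0.4621, 0.4644, 0.4674, 0.6863, 0.6878, 0.689 ]), array([0.1397, 0.141 , 0.1421, 0.2473, 0.2483, 0.2491])]
5.0 bed [array([0.4095, 0.411 , 0.4126, 0.6927, 0.6935, 0.6946]), array([0.0391, 0.0407, 0.0416, 0.258 , 0.2586, 0.2592])]
gate top [3.16863546 0.04122219] (array([547.5,  69.9]), array([265.3,  27.1]), 2.3)
```

```bash
cat >> meas.py <<'E'
def ST(yaw=4.5,u0=.5733,v0=.1545):
    a=np.radians(yaw); c,s=np.cos(a),np.sin(a); Rm=np.array([[c,-s,0],[s,c,0],[0,0,1]])
    return Rm, Rm@[u0,v0,0]
E
python3 - <<'E'
from meas import *
W=np.load("pics/scene0.npy"); z=W[...,2]
def edge(zc,box,yaw=4.5):
    Rm,t=ST(yaw); L=(W-t)@Rm
    x,y=L[...,0],L[...,1]
    q=(abs(z-zc)<.003)&(x>box[0]-.02)&(x<box[1]+.02)&(y>box[2]-.02)&(y<box[3]+.02)
    x,y=x[q],y[q]
    for nm,A,B,lo,hi in(("y-",x,y,box[0],box[1]),("y+",x,-y,box[0],box[1]),("x-",y,x,box[2],box[3]),("x+",y,-x,box[2],box[3])):
        bins=np.arange(lo+.015,hi-.015,.01); c=[];e=[]
        for b in bins:
            k=(A>b)&(A<b+.01)
            if k.sum()>4: c.append(b+.005); e.append(np.percentile(B[k],3))
        c,e=np.array(c),np.array(e)
        k=abs(e-np.median(e))<.004
        p=np.polyfit(c[k],e[k],1); print(nm,"slope deg",np.degrees(p[0]).round(2),"edge",np.median(e).round(4),k.sum(),len(k))
print("die");edge(.1005,(-.115,.115,-.01,.1))
print("bed");edge(.0305,(-.165,.12,-.11,.11))
Rm,t=ST()
im=cv2.imread("pics/scene0.png")
P=[]
def poly(pts,col):
    p=proj("scene",np.array(pts)@Rm.T+t); cv2.polylines(big,[np.int32(p*2)],True,col,1)
big=cv2.resize(im,None,fx=2,fy=2)
poly([(-.165,-.11,.03),(.12,-.11,.03),(.12,.11,.03),(-.165,.11,.03)],(0,0,255))
poly([(-.115,-.01,.1),(.115,-.01,.1),(.115,.1,.1),(-.115,.1,.1)],(255,0,255))
poly([(.134,-.13,.112),(.162,-.13,.112),(.162,-.112,.112),(.134,-.112,.112)],(0,255,0))
poly([(-.13,-.125,.112),(.115,-.125,.112)],(0,0,255))
poly([(.044,-.078,.081),(.096,-.078,.081),(.096,-.058,.081),(.044,-.058,.081)],(255,255,0))
cv2.imwrite("pics/ov.png",big[300:640,380:780])
E
```

```text
die
y- slope deg -0.41 edge -0.006 20 20
y+ slope deg -0.41 edge -0.0965 20 20
x- slope deg -3.71 edge -0.1025 4 8
x+ slope deg 0.22 edge -0.1097 8 8
bed
y- slope deg -0.4 edge -0.1065 24 26
y+ slope deg -0.21 edge -0.1075 26 26
x- slope deg -0.32 edge -0.1615 14 19
x+ slope deg -0.6 edge -0.1183 14 19
```

View pics/ov.png

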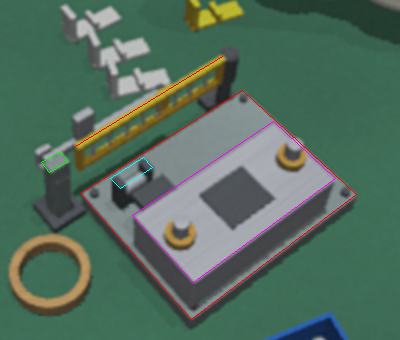

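The overlay matches. The tab top and gate post come next, then the plates and the bar/rack.

```bash
python3 - <<'E'
from meas import *
W=np.load("pics/scene0.npy"); z=W[...,2]; Rm,t=ST(); L=(W-t)@Rm
print("station origin",t)
q=(z>.12)&(z<.16)&(L[...,1]<-.09)&(L[...,1]>-.17)
p=L[q]; print("tab local",q.sum(),p.min(0),p.max(0),np.median(p,0))
q=(z>.146)&(z<.16)&(L[...,1]<-.09)&(L[...,1]>-.17); print("top",q.sum(),rect(L[q]),np.mean(W[q],0))
q=(abs(z-.0365)<.004)&(W[...,1]>-.45)&(W[...,1]<-.2)&(W[...,0]>.4)
q=(abs(z-.0405)<.003)&(W[...,1]>-.45)&(W[...,1]<-.2)&(W[...,0]>.4)
for b in blob(W,q,30): print("bar top",b.sum(),rect(W[b]))
q=(z>.046)&(z<.06)&(W[...,1]>-.45)&(W[...,1]<-.2)&(W[...,0]>.4)
for b in blob(W,q,4): print("rack cheek",b.sum(),W[b].mean(0).round(4))
im=cv2.imread("pics/scene0.png"); 
reg=(W[...,0]>.35)&(W[...,0]<.7)&(W[...,1]<0)&(W[...,1]>-.25)&(z>.0045)&(z<.08)
hsv=cv2.cvtColor(im,cv2.COLOR_BGR2HSV)
for b in blob(W,reg,60):
    p=W[b]; top=p[p[:,2]>.03]; lo=p[p[:,2]<.012]
    print("plate?",b.sum(),np.argwhere(b).mean(0)[::-1].round(),np.median(hsv[b],0),"tab",top.mean(0).round(4),rect(top),"low",rect(lo))
E
```

```text
station origin [0.55941078 0.19900433 0.        ]
tab local 230 [-0.59497913 -0.14389641  0.12011798] [ 0.10760743 -0.09007571  0.15996069] [-0.40891054 -0.12965227  0.14416779]
top 100 (array([-245. , -125.1]), array([ 43.7, 702.1]), 85.6) [0.39815281 0.0625468  0.15194662]
bar top 410 (array([ 581. , -331.7]), array([262.5,  31.9]), 10.8)
plate? 132 [287. 156.] [ 27.5 187.  100. ] tab [ 0.3729 -0.0861  0.0474] (array([371. , -88.2]), array([34.2, 12.5]), 82.1) low (array([366.7, -97.6]), array([26. , 62.1]), 8.0)
plate? 887 [245. 175.] [ 74.   4. 166.] tab [ 0.5449 -0.1032  0.0481] (array([ 543.1, -105.1]), array([156.2,  18.2]), 87.3) low (array([ 501.1, -111.6]), array([209.8, 100.4]), 87.9)
```

```bash
python3 - <<'E'
from meas import *
W=np.load("pics/scene0.npy"); z=W[...,2]; Rm,t=ST(); L=(W-t)@Rm
near=(L[...,0]>.06)&(L[...,0]<.13)&(L[...,1]<-.09)&(L[...,1]>-.17)
for lo,hi in((.117,.146),(.147,.16)):
    p=L[near&(z>lo)&(z<hi)]; print(len(p),np.percentile(p,[2,50,98],axis=0).round(4), rect(p))
near=(L[...,0]>-.16)&(L[...,0]<-.12)&(L[...,1]<-.1)&(L[...,1]>-.15)&(z>.108)
p=L[near]; print("hinge post",np.percentile(p,[2,50,98],axis=0).round(4))
near=(L[...,0]>.1)&(L[...,0]<.17)&(L[...,1]<-.1)&(L[...,1]>-.15)&(z>.1)&(z<.12)
p=L[near]; print("catch",np.percentile(p,[2,50,98],axis=0).round(4))
E
```

```text
72 [[ 0.083  -0.1391  0.1175]
 [ 0.0965 -0.1321  0.1313]
 [ 0.1068 -0.1296  0.1451]] (array([  95.2, -131.9]), array([ 9.8, 26.7]), 73.0)
47 [[ 0.0808 -0.1424  0.1472]
 [ 0.0946 -0.136   0.1504]
 [ 0.106  -0.1298  0.1533]] (array([  93.3, -136.1]), array([26.4, 13. ]), 5.8)
hinge post [[-0.1537 -0.1363  0.1087]
 [-0.138  -0.1239  0.1132]
 [-0.1216 -0.1113  0.1172]]
catch [[ 0.1016 -0.1483  0.101 ]
 [ 0.1396 -0.1275  0.1097]
 [ 0.1603 -0.1115  0.116 ]]
```

```bash
cat >> meas.py <<'E'
def down(psi):
    c,s=np.cos(np.radians(psi)),np.sin(np.radians(psi)); return np.array([[0,c,s],[0,s,-c],[-1,0,0.]])
def rel(p,Rt,base=None):
    s=r.sense(); p0,R0=(s["tcp_pos"],s["ee_rot"]) if base is None else base
    return np.r_[R0.T@(np.array(p)-p0)*100, np.degrees(R.from_matrix(R0.T@Rt).as_rotvec())/10].round(2)
def stw(p): Rm,t=ST(); return Rm@np.array(p)+t
E
python3 - <<'E'
from meas import *
p=stw((.094,-.136,0)); print(p)
for z in (.22,.118): print(rel((p[0],p[1],z),down(94.5)).tolist())
E
```

```text
[0.66379144 0.07079873 0.        ]
[0.25, 47.67, 65.09, 1.44, -0.0, -0.01]
[10.45, 47.65, 65.09, 1.44, -0.0, -0.01]
```

Call:
play_rows:
  plan:
    - [[0.2,10,14,0.5,0,0],[0.2,18,25,1,0,0],[0.2,26,36,1.44,0,0],[0.2,34,47,1.44,0,0],[0.2,42,58,1.44,0,0]]
  hand: 0.6

```text
time_s: 0.78
tcp_pos: [0.3836, -0.3343, 0.2211]
ee_rot: [[0.0, -0.078, 0.997], [-0.0, 0.997, 0.078], [-1.0, -0.0, 0.0]]
wrist_force: [1.3, -1.3, -0.9]
gripper_width: 0.617
```

```bash
cat > go.py <<'E'
import sys
from meas import *
# usage: go.py w|s x y z psi  (w world, s station; psi in world deg)
a=sys.argv; p=np.array([float(v) for v in a[2:5]])
if a[1]=="s": q=stw(p); q[2]=p[2]; p=q
print("target",p.round(4),"rel",rel(p,down(float(a[5]))).tolist(), r.sense()["tcp_pos"].round(4), r.sense()["time_s"])
E
python3 go.py s .094 -.136 .2 94.5
```

```text
target [0.6638 0.0708 0.2   ] rel [2.11, 38.2, 31.1, -0.0, 0.0, 0.0] [ 0.3836 -0.3343  0.2211] 0.775
```

Call:
play_rows:
  plan:
    - [[2,8,6.5,0,0,0],[2,16,13,0,0,0],[2,24,19.5,0,0,0],[2,32,26,0,0,0],[2,36,29,0,0,0]]

```text
time_s: 1.4
tcp_pos: [0.5599, -0.0777, 0.2025]
ee_rot: [[-0.0, -0.079, 0.997], [-0.0, 0.997, 0.079], [-1.0, -0.0, -0.0]]
wrist_force: [0.8, -1.1, -0.1]
gripper_width: 0.602
```

Call:
play_rows:
  plan:
    - [[0,0,0,0,0,0],[0,0,0,0,0,0]]

```text
time_s: 1.65
tcp_pos: [0.5587, -0.0794, 0.2021]
ee_rot: [[-0.001, -0.079, 0.997], [-0.0, 0.997, 0.079], [-1.0, 0.0, -0.001]]
wrist_force: [-0.1, 0.1, 0.4]
gripper_width: 0.599
```

```bash
python3 go.py s .094 -.136 .2 94.5; python3 -c "
from meas import *
im,W=shot('wrist','w1'); print(r.sense()['joints'])"
```

```text
target [0.6638 0.0708 0.2   ] rel [0.2, 14.15, 11.66, 0.0, -0.01, -0.0] [ 0.5587 -0.0794  0.2021] 1.65
[ 8.28983155e+00  1.70615920e+01 -9.98707310e+00 -5.31630482e-03
 -6.30142726e+01 -9.38209652e+01]
```

View pics/w1.png

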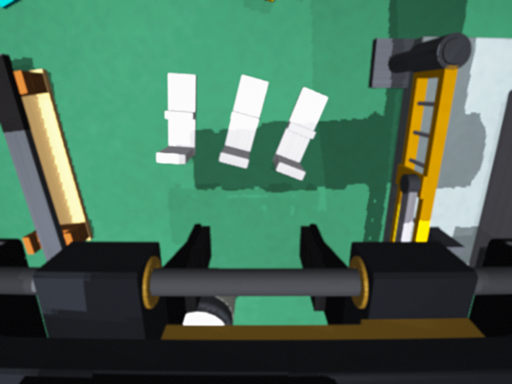

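Call:
play_rows:
  plan:
    - [[0,4,3,-1,0,0],[0,8,6,-2,0,0],[0,11,9,-3,0,0],[0,14.1,11.6,-4,0,0],[0,14.1,11.6,-5,0,0]]

```text
time_s: 2.33
tcp_pos: [0.6645, 0.0705, 0.2018]
ee_rot: [[-0.0, -0.817, 0.576], [-0.0, 0.576, 0.817], [-1.0, 0.0, -0.0]]
wrist_force: [0.3, -0.1, -0.2]
gripper_width: 0.602
```

Call:
play_rows:
  plan:
    - [[0,0,0,-1,0,0],[0,0,0,-2,0,0],[0,0,0,-3,0,0],[0,0,0,-4,0,0],[0,0,0,-5,0,0]]

```text
time_s: 2.95
tcp_pos: [0.6633, 0.068, 0.2029]
ee_rot: [[-0.0, -0.967, -0.253], [-0.0, -0.253, 0.967], [-1.0, 0.0, 0.0]]
wrist_force: [0.5, 0.2, 0.3]
gripper_width: 0.599
```

Call:
play_rows:
  plan:
    - [[0,0,0,-1,0,0],[0,0,0,-2,0,0],[0,0,0,-3,0,0],[0,0,0,-4,0,0],[0,0,0,-5,0,0]]

```text
time_s: 3.58
tcp_pos: [0.6633, 0.068, 0.2029]
ee_rot: [[-0.0, -0.428, -0.904], [-0.0, -0.904, 0.428], [-1.0, 0.0, 0.0]]
wrist_force: [-0.0, 0.6, -0.1]
gripper_width: 0.604
```

Call:
play_rows:
  plan:
    - [[0,0,0,-1,0,0],[0,0,0,-2,0,0],[0,0,0,-3,0,0],[0,0,0,-3,0,0]]

```text
time_s: 4.08
tcp_pos: [0.6633, 0.0684, 0.2029]
ee_rot: [[-0.0, 0.074, -0.997], [-0.0, -0.997, -0.074], [-1.0, 0.0, 0.0]]
wrist_force: [0.1, 0.2, -0.3]
gripper_width: 0.596
```

```bash
python3 go.py s .094 -.136 .118 -85.5; python3 -c "
from meas import *
im,W=shot('wrist','w2'); print(r.sense()['joints'])"
```

```text
target [0.6638 0.0708 0.118 ] rel [8.49, -0.24, -0.06, -0.02, 0.0, -0.0] [0.6633 0.0684 0.2029] 4.075
[ 1.97669375e+01  2.68754325e+01  5.29271989e+00 -1.09347755e-03
 -6.84219042e+01  7.44537900e+01]
```

View pics/w2.png

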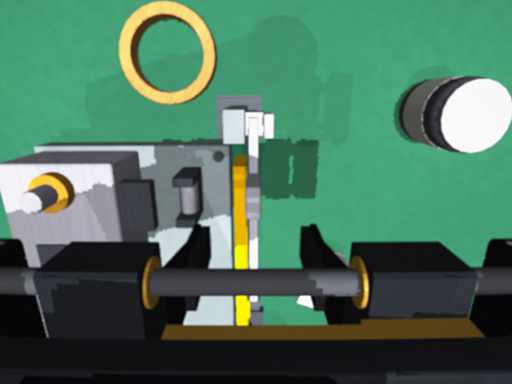

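```bash
python3 -c "
from meas import *
W=np.load('pics/w2.npy'); Rm,t=ST(); L=(W-t)@Rm
z=L[...,2]
near=(L[...,0]>.06)&(L[...,0]<.13)&(L[...,1]<-.09)&(L[...,1]>-.17)
for lo,hi in((.117,.146),(.146,.16)):
    q=near&(z>lo)&(z<hi);p=L[q]; print(len(p),np.percentile(p,[2,50,98],axis=0).round(4), rect(p), np.argwhere(q).mean(0))
print(W[190,253],W[130,252])
q=(z>.1)&(z<.12)&(L[...,1]<-.12)&(L[...,1]>-.16)&(L[...,0]>.11)&(L[...,0]<.17);p=L[q];print(np.percentile(p,[2,50,98],axis=0).round(4))
"
```

```text
153 [[ 0.1075 -0.1437  0.119 ]
 [ 0.1104 -0.1383  0.1335]
 [ 0.1107 -0.1323  0.1458]] (array([ 102.3, -142. ]), array([23.2, 10.3]), 31.8) [182.18954248 252.67973856]
515 [[ 0.0855 -0.1437  0.1466]
 [ 0.0983 -0.1377  0.1487]
 [ 0.1102 -0.1324  0.15  ]] (array([  97.8, -138.1]), array([11.4, 25.9]), 89.4) [202.88737864 252.4038835 ]
[0.67854055 0.06948974 0.14926083] [0.71713194 0.07337014 0.10558778]
[[ 0.1104 -0.1535  0.1038]
 [ 0.1439 -0.1351  0.1066]
 [ 0.1632 -0.1207  0.1125]]
```

```bash
python3 go.py s .096 -.137 .117 -85.5
```

```text
target [0.6659 0.07   0.117 ] rel [8.59, -0.12, -0.25, -0.03, 0.0, -0.0] [0.6634 0.0686 0.2029] 4.125
```

Call:
play_rows:
  plan:
    - [[3,-0.1,-0.25,0,0,0],[6,-0.1,-0.25,0,0,0],[8.6,-0.1,-0.25,0,0,0],[8.6,-0.1,-0.25,0,0,0]]

```text
time_s: 4.62
tcp_pos: [0.6645, 0.0702, 0.1143]
ee_rot: [[-0.005, 0.075, -0.997], [-0.001, -0.997, -0.075], [-1.0, 0.001, 0.005]]
wrist_force: [0.1, -0.5, -0.0]
gripper_width: 0.598
```

Call:
play_rows:
  plan:
    - [[0,0,0,0,0,0],[0,0,0,0,0,0],[0,0,0,0,0,0],[0,0,0,0,0,0],[0,0,0,0,0,0]]
  hand: 0

```text
time_s: 5.25
tcp_pos: [0.6663, 0.0702, 0.117]
ee_rot: [[0.0, 0.079, -0.997], [-0.002, -0.997, -0.079], [-1.0, 0.002, 0.0]]
wrist_force: [0.9, -1.9, 0.2]
gripper_width: 0.138
```

```bash
python3 -c "
from meas import *
print(r.sense()); im,W=shot('wrist','w3')"
```

```text
{'time_s': 5.25, 'joints': array([ 19.85958347,  31.05979438,  -0.59320936,   0.10946805,
       -58.3766708 ,  74.58687831]), 'joint_velocities': array([-0.1687853 ,  0.19831503,  0.00527875, -0.37998722,  0.38128958,
       -0.20257122]), 'effort': array([  4.67657134, -45.59951663,  17.54403234,   2.81398818,
         0.08894378,   0.0800879 ]), 'tcp_pos': array([0.66627478, 0.0702223 , 0.11695874]), 'ee_rot': array([[ 6.63284900e-05,  7.85266117e-02, -9.96912016e-01],
       [-1.70579616e-03, -9.96910559e-01, -7.85266104e-02],
       [-9.99998543e-01,  1.70573724e-03,  6.78268203e-05]]), 'wrist_force': array([ 0.94221952, -1.85157684,  0.21370243]), 'moment': array([-0.09841609,  0.07192813, -0.06172727]), 'gripper_width': 0.1382603601205745}
```

View pics/w3.png

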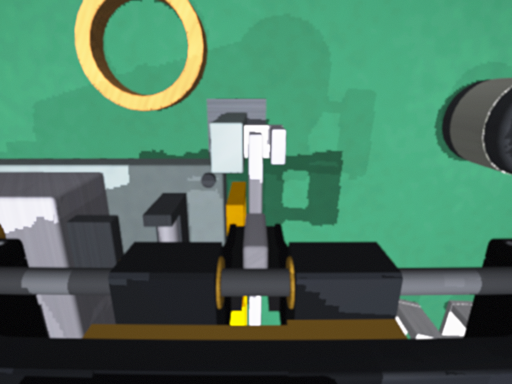

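Call:
play_rows:
  plan:
    - [[-0.7,0,0.1,0,0.3,0],[-1.4,0,0.3,0,0.65,0],[-2.1,0,0.5,0,0.95,0],[-2.7,0,0.7,0,1.26,0],[-2.7,0,0.7,0,1.26,0]]

```text
time_s: 5.92
tcp_pos: [0.6592, 0.0698, 0.1445]
ee_rot: [[0.219, 0.078, -0.973], [0.017, -0.997, -0.077], [-0.976, 0.0, -0.22]]
wrist_force: [3.9, -5.2, -2.4]
gripper_width: 0.131
```

```bash
cat > swing.py <<'E'
import sys
from meas import *
# rows for swinging about the hinge by steps (deg, + = opening)
s=r.sense(); p0,R0=s["tcp_pos"],s["ee_rot"]; h=stw((-.14,-.125,0))
print(s["time_s"],p0,R0.round(3).tolist(),s["wrist_force"].round(1),s["gripper_width"])
d=p0-h; print("radius",np.hypot(*d[:2]),"ang st",np.degrees(np.arctan2(d[1],d[0]))-4.5)
for k in map(float,sys.argv[1:]):
    Q=R.from_euler("z",-k,degrees=True).as_matrix(); print(rel(h*[1,1,0]+[0,0,p0[2]]+Q@(d*[1,1,0]),Q@R0).tolist())
E
python3 swing.py 2 5 10 15 20 25 30
```

```text
5.925 [0.65923891 0.06981574 0.14447676] [[0.219, 0.078, -0.973], [0.017, -0.997, -0.077], [-0.976, 0.0, -0.22]] [ 3.9 -5.2 -2.4] 0.1310342977872249
radius 0.22967864583477568 ang st -2.900660913460835
[-0.01, 0.8, 0.05, 0.2, -0.0, 0.04]
[-0.04, 1.99, 0.18, 0.49, -0.0, 0.11]
[-0.12, 3.97, 0.54, 0.98, -0.0, 0.22]
[-0.23, 5.9, 1.06, 1.46, -0.0, 0.33]
[-0.39, 7.78, 1.74, 1.95, -0.0, 0.44]
[-0.58, 9.59, 2.58, 2.44, -0.0, 0.55]
[-0.8, 11.31, 3.56, 2.93, -0.0, 0.66]
```

Lifted by about 0.22 rad with the grip holding. Swing open, the first 25 degrees.

Call:
play_rows:
  plan:
    - [[-0.04,1.99,0.18,0.49,0,0.11],[-0.12,3.97,0.54,0.98,0,0.22],[-0.23,5.9,1.06,1.46,0,0.33],[-0.39,7.78,1.74,1.95,0,0.44],[-0.58,9.59,2.58,2.44,0,0.55]]

```text
time_s: 6.55
tcp_pos: [0.6406, -0.027, 0.1435]
ee_rot: [[0.204, -0.353, -0.913], [-0.077, -0.936, 0.345], [-0.976, 0.0, -0.218]]
wrist_force: [1.1, 1.3, -1.0]
gripper_width: 0.137
```

Call:
play_rows:
  plan:
    - [[-0.04,1.99,0.18,0.49,0,0.11],[-0.12,3.97,0.54,0.98,0,0.22],[-0.23,5.9,1.06,1.46,0,0.33],[-0.39,7.78,1.74,1.95,0,0.44],[-0.58,9.59,2.58,2.44,0,0.55]]

```text
time_s: 7.18
tcp_pos: [0.5817, -0.1074, 0.1434]
ee_rot: [[0.151, -0.716, -0.681], [-0.156, -0.698, 0.699], [-0.976, 0.001, -0.218]]
wrist_force: [-0.9, 2.8, -2.6]
gripper_width: 0.133
```

Call:
play_rows:
  plan:
    - [[-0.04,1.99,0.18,0.49,0,0.11],[-0.12,3.97,0.54,0.98,0,0.22],[-0.23,5.9,1.06,1.46,0,0.33],[-0.39,7.78,1.74,1.95,0,0.44],[-0.58,9.59,2.58,2.44,0,0.55]]

```text
time_s: 7.8
tcp_pos: [0.4946, -0.155, 0.1432]
ee_rot: [[0.071, -0.944, -0.322], [-0.205, -0.329, 0.922], [-0.976, 0.001, -0.217]]
wrist_force: [-0.5, 6.6, -3.2]
gripper_width: 0.137
```

```bash
python3 swing.py 5 10 20 25 
```

```text
7.8 [ 0.49457596 -0.15496561  0.1431713 ] [[0.071, -0.944, -0.322], [-0.205, -0.329, 0.922], [-0.976, 0.001, -0.217]] [-0.5  6.6 -3.2] 0.13672786409307414
radius 0.22781858084035414 ang st -77.94169403881358
[-0.04, 1.98, 0.18, 0.49, -0.0, 0.11]
[-0.11, 3.94, 0.52, 0.98, -0.0, 0.22]
[-0.37, 7.72, 1.7, 1.95, -0.0, 0.43]
[-0.55, 9.52, 2.52, 2.44, -0.0, 0.54]
```

Call:
play_rows:
  plan:
    - [[-0.04,1.98,0.18,0.49,0,0.11],[-0.11,3.94,0.52,0.98,0,0.22],[-0.23,5.85,1.04,1.46,0,0.33],[-0.37,7.72,1.7,1.95,0,0.43],[-0.55,9.52,2.52,2.44,0,0.54]]

```text
time_s: 8.43
tcp_pos: [0.3974, -0.1613, 0.1431]
ee_rot: [[-0.019, -0.995, 0.098], [-0.214, 0.099, 0.972], [-0.977, -0.003, -0.215]]
wrist_force: [2.3, 11.3, -6.2]
gripper_width: 0.139
```

Call:
play_rows:
  plan:
    - [[-0.02,1,0.1,0.25,0,0.05],[-0.04,1.98,0.18,0.49,0,0.11],[-0.04,1.98,0.18,0.49,0,0.11]]

```text
time_s: 8.8
tcp_pos: [0.378, -0.1574, 0.1431]
ee_rot: [[-0.037, -0.983, 0.18], [-0.211, 0.184, 0.96], [-0.977, -0.002, -0.215]]
wrist_force: [2.3, 8.3, -6.5]
gripper_width: 0.137
```

```bash
python3 swing.py  5 
```

```text
8.8 [ 0.37801969 -0.15738628  0.14313827] [[-0.037, -0.983, 0.18], [-0.211, 0.184, 0.96], [-0.977, -0.002, -0.215]] [ 2.3  8.3 -6.5] 0.1370994698831256
radius 0.22674792802883448 ang st -107.6615793402502
[-0.04, 1.97, 0.17, 0.49, 0.0, 0.11]
```

Call:
play_rows:
  plan:
    - [[0,0,0,0,0,0],[0,0,0,0,0,0],[-3,0,0,0,0,0],[-6,0,0,0,0,0],[-9,0,0,0,0,0]]
  hand: 0.45

```text
time_s: 9.43
tcp_pos: [0.3805, -0.1401, 0.2328]
ee_rot: [[-0.041, -0.983, 0.179], [-0.216, 0.184, 0.959], [-0.976, 0.001, -0.22]]
wrist_force: [0.3, 0.3, -0.0]
gripper_width: 0.445
```

```bash
python3 -c "
from meas import *
im,W=shot('scene','s1')
cv2.imwrite('pics/s1c.png',cv2.resize(im[70:330,130:400],None,fx=2.2,fy=2.2))
s=r.sense();print(s['joints'],s['tcp_pos'],s['wrist_force'])"
```

```text
[ 12.31318667  -1.01543689 -32.5683481   13.198737   -63.62679777
 -29.26352569] [ 0.38326914 -0.13975065  0.23675216] [ 1.5454455  -0.54014463  2.8331501 ]
```

View pics/s1c.png

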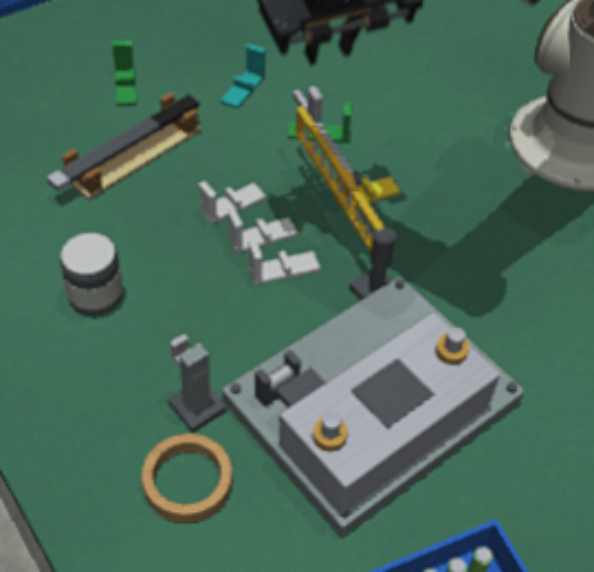

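```bash
python3 - <<'E'
from meas import *
im=cv2.imread("pics/s1.png"); W=np.load("pics/s1.npy"); z=W[...,2]
a=np.radians(10.8); c,s=np.cos(a),np.sin(a); Q=np.array([[c,-s,0],[s,c,0],[0,0,1]])
L=(W-[.581,-.332,0])@Q
q=(abs(L[...,0])<.16)&(abs(L[...,1])<.05)
b=q&(z>.036)&(z<.0445)
for lo in np.arange(-.14,.14,.02):
    k=b&(L[...,0]>lo)&(L[...,0]<lo+.02); p=L[k]
    if len(p)>3: print(round(lo,2),len(p),np.percentile(p[:,1],[3,50,97]).round(4),np.median(p[:,2]).round(4))
p=L[b]; print("x ext",np.percentile(p[:,0],[.5,99.5]))
k=q&(z>.046)&(z<.06); 
for bb in blob(W,k,4): print("hi",bb.sum(),L[bb].mean(0).round(4),L[bb].min(0).round(3),L[bb].max(0).round(3))
cv2.imwrite("pics/rack.png",cv2.resize(im[105:165,145:230],None,fx=8,fy=8,interpolation=cv2.INTER_CUBIC))
E
```

```text
-0.14 15 [-0.0116  0.0026  0.0118] 0.0406
-0.12 50 [-0.0269  0.0029  0.0291] 0.0408
-0.1 51 [-0.0292  0.0017  0.03  ] 0.0403
-0.08 36 [-0.0111  0.0021  0.0132] 0.0415
-0.06 38 [-0.0134  0.0055  0.0138] 0.0415
-0.04 35 [-0.0108  0.0014  0.0129] 0.0411
-0.02 37 [-0.0099  0.0015  0.0134] 0.0412
0.0 41 [-0.012   0.0013  0.0144] 0.0416
0.02 36 [-0.0119 -0.0001  0.0122] 0.0408
0.04 42 [-0.0121  0.0021  0.0139] 0.0412
0.06 65 [-0.0289  0.0017  0.0292] 0.0401
0.08 59 [-0.0298  0.0015  0.0294] 0.0415
0.1 39 [-0.0134  0.0018  0.0119] 0.0403
0.12 26 [-0.0103  0.0023  0.0135] 0.0417
x ext [-0.12822686  0.13028116]
```

View pics/rack.png

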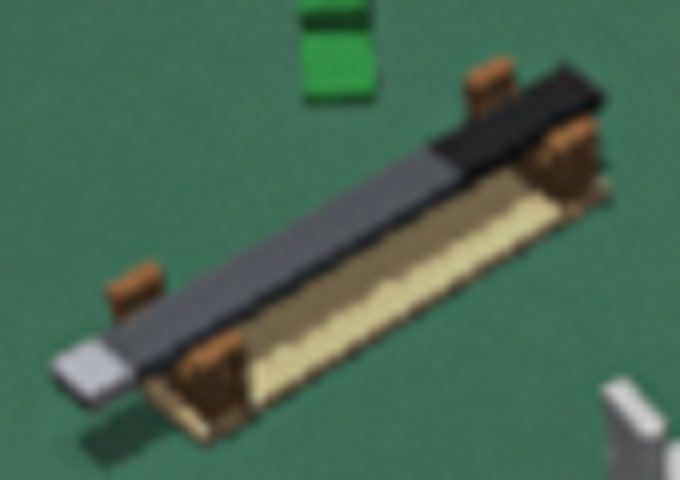

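```bash
python3 - <<'E'
from meas import *
W=np.load("pics/s1.npy"); z=W[...,2]
a=np.radians(10.8); c,s=np.cos(a),np.sin(a); Q=np.array([[c,-s,0],[s,c,0],[0,0,1]])
L=(W-[.582,-.331,0])@Q
q=(abs(L[...,0])<.05)&(L[...,1]>.013)&(L[...,1]<.03); print(np.percentile(z[q],[2,20,50,80,98]))
E
python3 go.py w .538 -.339 .14 100.8
```

```text
[-0.00239848  0.00413874  0.0084552   0.01087069  0.03671887]
target [ 0.538 -0.339  0.14 ] rel [13.25, -18.77, -14.22, 6.84, -1.08, 0.8] [ 0.3833 -0.1398  0.2368] 9.475
```

Call:
play_rows:
  plan:
    - [[2,-4,-3,1,-0.15,0.1],[4,-8,-6,2,-0.3,0.25],[6,-12,-9,3,-0.5,0.35],[8,-15,-11.5,4,-0.65,0.45],[10,-18.8,-14.2,5,-0.8,0.6]]

```text
time_s: 10.1
tcp_pos: [0.5364, -0.3338, 0.1646]
ee_rot: [[-0.045, -0.481, 0.875], [-0.047, 0.876, 0.479], [-0.998, -0.02, -0.062]]
wrist_force: [2.0, -0.2, 0.4]
gripper_width: 0.447
```

```bash
python3 go.py w .538 -.339 .14 100.8
```

```text
target [ 0.538 -0.339  0.14 ] rel [2.47, -0.48, 0.04, 1.79, -0.34, 0.17] [ 0.5364 -0.3338  0.1646] 10.1
```

Call:
play_rows:
  plan:
    - [[1.2,-0.2,0,0.9,-0.17,0.1],[2.4,-0.4,0,1.79,-0.34,0.17],[2.4,-0.4,0,1.79,-0.34,0.17],[2.4,-0.4,0,1.79,-0.34,0.17]]

```text
time_s: 10.6
tcp_pos: [0.5372, -0.3371, 0.142]
ee_rot: [[0.001, -0.197, 0.98], [-0.002, 0.98, 0.197], [-1.0, -0.002, 0.001]]
wrist_force: [-0.7, 0.6, 0.1]
gripper_width: 0.449
```

```bash
python3 go.py w .538 -.339 .019 100.8; python3 -c "
from meas import *
shot('wrist','w4')"
```

```text
target [ 0.538 -0.339  0.019] rel [12.3, -0.18, 0.03, 0.05, 0.0, 0.01] [ 0.5372 -0.3371  0.142 ] 10.6
```

View pics/w4.png

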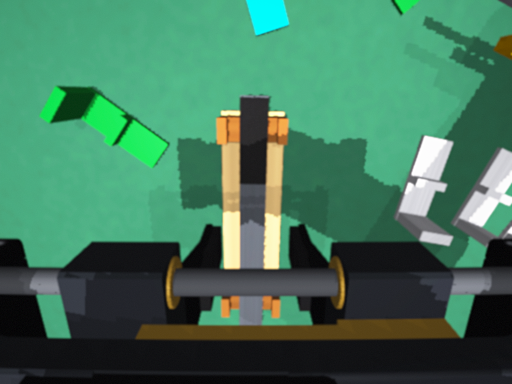

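Call:
play_rows:
  plan:
    - [[4,-0.2,0,0,0,0],[8,-0.2,0,0,0,0],[11,-0.2,0,0,0,0],[12.3,-0.2,0,0,0,0],[12.3,-0.2,0,0,0,0]]

```text
time_s: 11.28
tcp_pos: [0.5377, -0.3388, 0.0185]
ee_rot: [[0.0, -0.195, 0.981], [-0.001, 0.981, 0.195], [-1.0, -0.001, 0.0]]
wrist_force: [-0.9, 0.4, 1.2]
gripper_width: 0.447
```

Call:
play_rows:
  plan:
    - [[0,0,0,0,0,0],[0,0,0,0,0,0],[0,0,0,0,0,0],[0,0,0,0,0,0],[0,0,0,0,0,0]]
  hand: 0

```text
time_s: 11.9
tcp_pos: [0.5384, -0.3394, 0.02]
ee_rot: [[0.003, -0.194, 0.981], [-0.002, 0.981, 0.194], [-1.0, -0.002, 0.003]]
wrist_force: [-1.8, 1.5, 5.1]
gripper_width: 0.271
```

Call:
play_rows:
  plan:
    - [[-2,0,0,0,0,0],[-4,0,0,0,0,0],[-7,0,0,0,0,0],[-10,0,0,0,0,0],[-10,0,0,0,0,0]]

```text
time_s: 12.52
tcp_pos: [0.5382, -0.3392, 0.1198]
ee_rot: [[0.004, -0.194, 0.981], [-0.002, 0.981, 0.194], [-1.0, -0.002, 0.004]]
wrist_force: [-0.8, -0.3, -3.8]
gripper_width: 0.271
```

```bash
python3 go.py s .07 -.260 .119 184.5; python3 -c "
from meas import *
shot('wrist','w5'); im,W=shot('scene','s2')
cv2.imwrite('pics/s2c.png',cv2.resize(im[60:280,130:400],None,fx=2.5,fy=2.5))"
```

```text
target [ 0.6496 -0.0547  0.119 ] rel [0.08, 25.74, 16.46, -8.33, 0.01, 0.03] [ 0.5382 -0.3392  0.1198] 12.525
```

View pics/s2c.png

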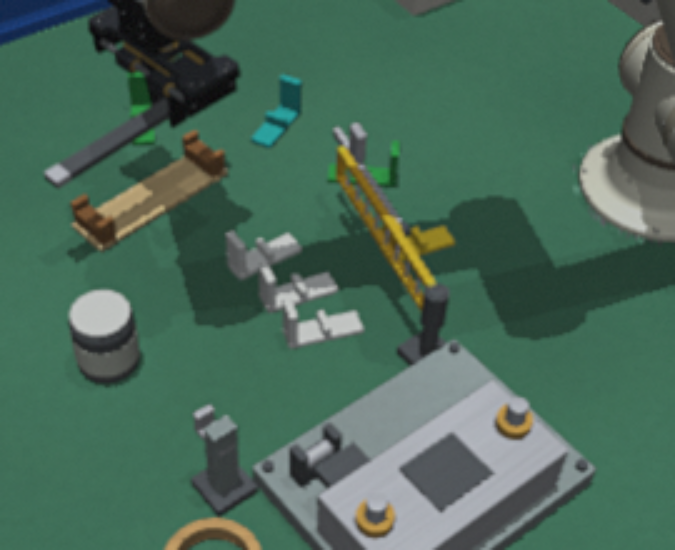

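Call:
play_rows:
  plan:
    - [[-2,2,1,-0.9,0,0],[-3,5,3,-1.8,0,0],[-3,8,5,-2.7,0,0],[-3,11,7,-3.6,0,0],[-3,14,9,-4.5,0,0]]

```text
time_s: 13.25
tcp_pos: [0.5973, -0.1827, 0.1455]
ee_rot: [[-0.004, -0.834, 0.552], [0.0, 0.552, 0.834], [-1.0, 0.003, -0.002]]
wrist_force: [-0.6, -0.7, -4.5]
gripper_width: 0.267
```

```bash
python3 go.py s .07 -.280 .15 184.5
```

```text
target [ 0.6512 -0.0746  0.15  ] rel [-0.46, 1.48, 11.99, -3.8, -0.0, -0.02] [ 0.5973 -0.1827  0.1455] 13.25
```

Call:
play_rows:
  plan:
    - [[0,0.4,3,-0.9,0,0],[0,0.8,6,-1.8,0,0],[0,1.2,9,-2.7,0,0],[0,1.5,12,-3.8,0,0],[0,1.5,12,-3.8,0,0]]

```text
time_s: 13.88
tcp_pos: [0.6524, -0.0741, 0.1453]
ee_rot: [[-0.003, -0.997, -0.076], [-0.0, -0.076, 0.997], [-1.0, 0.003, -0.0]]
wrist_force: [0.0, -0.0, -4.0]
gripper_width: 0.269
```

Call:
play_rows:
  plan:
    - [[0,0,0,0,0,0],[0,0,0,0,0,0]]

```text
time_s: 14.12
tcp_pos: [0.652, -0.0769, 0.1476]
ee_rot: [[-0.001, -0.997, -0.072], [-0.001, -0.072, 0.997], [-1.0, 0.001, -0.001]]
wrist_force: [0.6, 1.3, -3.4]
gripper_width: 0.273
```

```bash
python3 go.py s .07 -.280 .15 184.5; python3 -c "
from meas import *
im,W=shot('scene','s3')
cv2.imwrite('pics/s3c.png',cv2.resize(im[100:320,130:400],None,fx=2.5,fy=2.5))
L=(W-ST()[1])@ST()[0]; z=L[...,2]
q=(abs(L[...,0]-.07)<.03)&(L[...,1]<-.10)&(L[...,1]>-.25)&(z>.14)&(z<.19)
p=L[q]; 
for y in np.arange(-.24,-.1,.02):
  k=p[(p[:,1]>y)&(p[:,1]<y+.02)]
  if len(k)>3: print(round(y,2),len(k),np.percentile(k[:,0],[3,50,97]).round(4),np.median(k[:,2]).round(4))
print(p[:,1].max())"
```

```text
target [ 0.6512 -0.0746  0.15  ] rel [-0.24, 0.07, 0.23, -0.04, -0.0, -0.0] [ 0.652  -0.0769  0.1476] 14.125
-0.24 71 [0.0562 0.0697 0.0793] 0.1627
-0.22 74 [0.0562 0.0696 0.0794] 0.1607
-0.2 70 [0.056  0.069  0.0796] 0.159
-0.18 79 [0.0567 0.0698 0.0797] 0.157
-0.16 75 [0.0569 0.0688 0.0798] 0.1554
-0.14 81 [0.0567 0.0701 0.0805] 0.153
-0.12 75 [0.057  0.0697 0.0804] 0.1516
-0.10398226096133538
```

View pics/s3c.png

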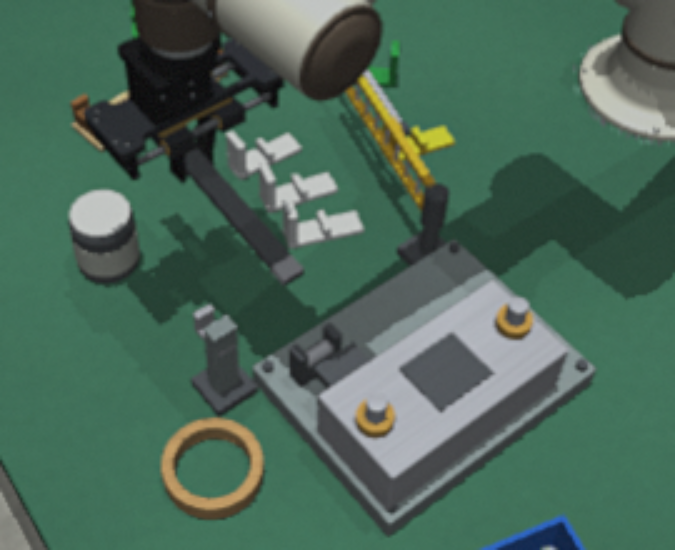

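```bash
python3 - <<'E'
from meas import *
W=np.load("pics/s3.npy"); L=(W-ST()[1])@ST()[0]; z=L[...,2]
q=(abs(L[...,0]-.07)<.035)&(L[...,1]<-.05)&(L[...,1]>-.088)
for lo,hi in((.072,.09),(.06,.069)):
    p=L[q&(z>lo)&(z<hi)]; print(len(p),np.percentile(p,[3,50,97],axis=0).round(4))
    if lo>.07:
        for k in (p[p[:,0]<.07],p[p[:,0]>.07]): print(len(k),np.percentile(k,[3,50,97],axis=0).round(4))
q=(abs(L[...,0]-.07)<.035)&(L[...,1]<-.005)&(L[...,1]>-.05)&(z>.075)
p=L[q&(z<.096)]; print("ledge",np.percentile(p,[3,50,97],axis=0).round(4))
E
python3 go.py s .0715 -.266 .079 184.5
```

```text
79 [[ 0.0442 -0.0775  0.0731]
 [ 0.0858 -0.0664  0.0807]
 [ 0.0949 -0.0581  0.0843]]
38 [[ 0.0432 -0.0764  0.0729]
 [ 0.0489 -0.0663  0.0805]
 [ 0.0523 -0.058   0.0844]]
41 [[ 0.0858 -0.0775  0.0736]
 [ 0.0919 -0.0664  0.0808]
 [ 0.0952 -0.0587  0.084 ]]
88 [[ 0.0473 -0.0767  0.0605]
 [ 0.0662 -0.0651  0.0641]
 [ 0.0948 -0.0577  0.0679]]
ledge [[ 0.0453 -0.0394  0.0843]
 [ 0.0714 -0.0266  0.0923]
 [ 0.0936 -0.0139  0.0953]]
target [ 0.6516 -0.0606  0.079 ] rel [6.89, -0.06, 1.64, -0.04, -0.0, -0.0] [ 0.6521 -0.0769  0.1479] 14.175
```

Call:
play_rows:
  plan:
    - [[3,-0.06,0.8,0,0,0],[6,-0.06,1.64,0,0,0],[6.9,-0.06,1.64,0,0,0],[6.9,-0.06,1.64,0,0,0],[6.9,-0.06,1.64,0,0,0]]

```text
time_s: 14.8
tcp_pos: [0.6534, -0.0602, 0.0811]
ee_rot: [[0.004, -0.997, -0.073], [-0.001, -0.073, 0.997], [-1.0, -0.004, -0.001]]
wrist_force: [-0.3, 0.6, -3.7]
gripper_width: 0.273
```

```bash
cat > look.py <<'E'
import sys
from meas import *
im,W=shot('scene',sys.argv[1]); x0,x1,y0,y1,f=map(float,sys.argv[2:7])
cv2.imwrite(f'pics/{sys.argv[1]}c.png',cv2.resize(im[int(y0):int(y1),int(x0):int(x1)],None,fx=f,fy=f,interpolation=cv2.INTER_CUBIC))
s=r.sense(); print(s['time_s'],s['tcp_pos'].round(4),s['wrist_force'].round(1),s['gripper_width'])
L=(W-ST()[1])@ST()[0]; z=L[...,2]
def bar(zlo,zhi,y0=-.25,y1=-.09):
    q=(abs(L[...,0]-.07)<.03)&(L[...,1]<y1)&(L[...,1]>y0)&(z>zlo)&(z<zhi); p=L[q]
    for y in np.arange(y0,y1,.02):
        k=p[(p[:,1]>y)&(p[:,1]<y+.02)]
        if len(k)>3: print(round(y,2),len(k),np.percentile(k[:,0],[3,50,97]).round(4),np.median(k[:,2]).round(4))
    A=np.polyfit(p[:,1],p[:,2],1); print("slope",A[0],"z@-.068",np.polyval(A,-.068),"max y",np.percentile(p[:,1],99.5))
if len(sys.argv)>7: bar(*map(float,sys.argv[7:]))
E
python3 look.py s4 190 300 160 290 5 .06 .12; python3 go.py s .0715 -.226 .079 184.5
```

```text
14.85 [ 0.6533 -0.0601  0.0811] [ 0.1  0.1 -4.3] 0.2717823598862074
-0.25 65 [0.0583 0.0713 0.0815] 0.0987
-0.23 66 [0.0581 0.0706 0.0821] 0.0961
-0.21 69 [0.0584 0.0717 0.0821] 0.0938
-0.19 69 [0.0586 0.072  0.0821] 0.0911
-0.17 70 [0.0591 0.072  0.0821] 0.0883
-0.15 77 [0.059  0.0719 0.0824] 0.0865
-0.13 73 [0.0584 0.0718 0.0825] 0.0838
-0.11 91 [0.0582 0.0716 0.0825] 0.0805
slope -0.12796492029462403 z@-.068 0.07627958094322301 max y -0.09058258376659031
target [ 0.6484 -0.0207  0.079 ] rel [0.21, 0.2, 3.96, -0.03, -0.01, 0.02] [ 0.6533 -0.0601  0.0811] 14.85
```

View pics/s4c.png

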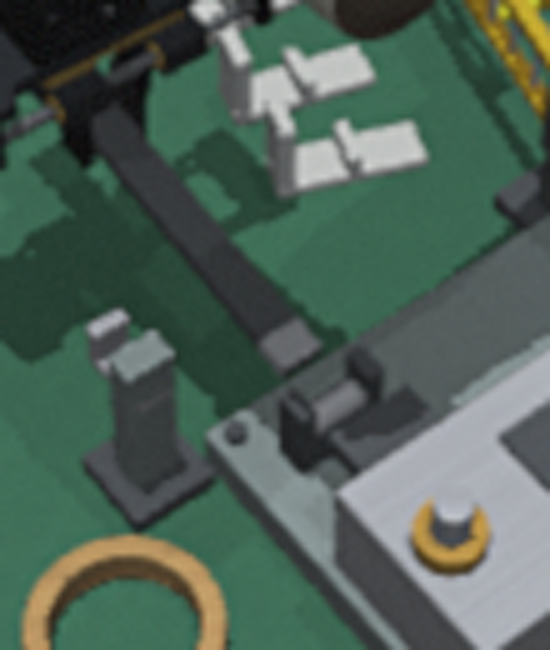

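Call:
play_rows:
  plan:
    - [[0.2,0.15,0,0,-0.11,0],[0.4,0.15,0,0,-0.22,0],[0.4,0.15,1.5,0,-0.22,0],[0.4,0.15,2.5,0,-0.22,0],[0.4,0.15,2.5,0,-0.22,0]]

```text
time_s: 15.48
tcp_pos: [0.6489, -0.0336, 0.0755]
ee_rot: [[-0.002, -0.997, -0.075], [0.038, -0.075, 0.996], [-0.999, -0.001, 0.038]]
wrist_force: [0.5, -0.1, -4.1]
gripper_width: 0.269
```

```bash
python3 look.py s5 190 300 160 290 5 .06 .12
```

```text
15.525 [ 0.6489 -0.0341  0.0755] [-0.1 -0.4 -4. ] 0.27088130501504176
-0.25 100 [0.0493 0.0639 0.0889] 0.0973
-0.23 97 [0.0479 0.0704 0.0885] 0.0944
-0.21 67 [0.0568 0.0701 0.0795] 0.0928
-0.19 66 [0.0548 0.069  0.0796] 0.091
-0.17 72 [0.0561 0.0696 0.0797] 0.089
-0.15 70 [0.0559 0.069  0.0796] 0.0876
-0.13 73 [0.0566 0.0694 0.0794] 0.086
-0.11 76 [0.0553 0.0691 0.0796] 0.0845
slope -0.10263606799980354 z@-.068 0.07992577871671337 max y -0.09107941791889519
```

View pics/s5c.png

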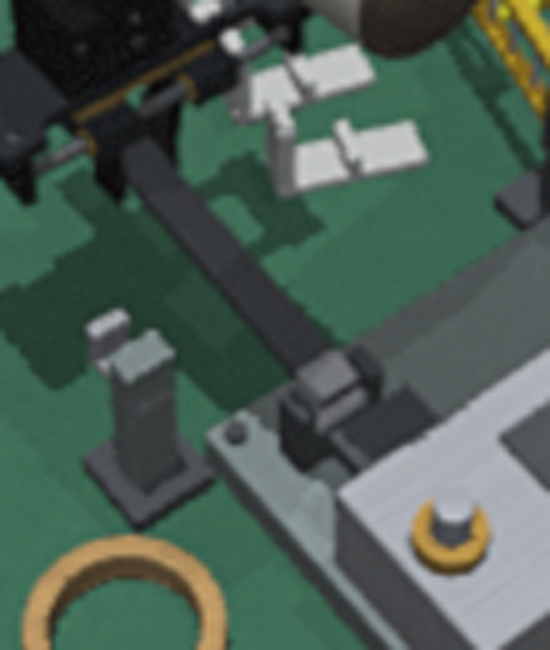

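Call:
play_rows:
  plan:
    - [[0.06,-0.05,1.4,0,0,0],[0.55,-0.05,1.5,0,0,0],[0.7,-0.05,2.5,0,0,0],[0.85,-0.05,3.6,0,0,0],[0.95,-0.05,4.6,0,0,0]]

```text
time_s: 16.15
tcp_pos: [0.646, 0.0122, 0.0676]
ee_rot: [[-0.002, -0.997, -0.073], [0.038, -0.073, 0.997], [-0.999, -0.001, 0.038]]
wrist_force: [0.3, 0.2, -3.9]
gripper_width: 0.271
```

Call:
play_rows:
  plan:
    - [[0,0,0,0,0,0]]

```text
time_s: 16.27
tcp_pos: [0.646, 0.0124, 0.0677]
ee_rot: [[-0.002, -0.997, -0.075], [0.038, -0.075, 0.997], [-0.999, -0.001, 0.038]]
wrist_force: [0.3, -0.1, -4.3]
gripper_width: 0.273
```

```bash
python3 look.py s6 190 300 160 290 5 .06 .12 -.17
```

```text
16.325 [0.6461 0.0119 0.0678] [-0.3  0.1 -3.5] 0.27200512577421876
-0.17 74 [0.0569 0.0692 0.0806] 0.0852
-0.15 72 [0.0565 0.0695 0.0806] 0.0833
-0.13 69 [0.0574 0.0699 0.0804] 0.0819
-0.11 80 [0.0568 0.0694 0.0802] 0.0799
slope -0.08678829429507029 z@-.068 0.07688988680457119 max y -0.09027339229456108
```

View pics/s6c.png

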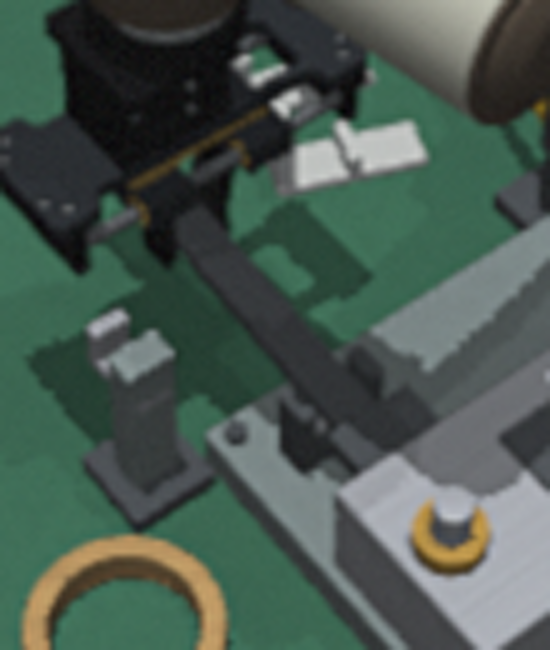

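```bash
cat > lev.py <<'E'
import sys
from meas import *
s=r.sense(); p0,R0=s["tcp_pos"],s["ee_rot"]; C=stw((.07,-.068,0)); C[2]=float(sys.argv[1]); ax=ST()[0][:,0]
print(p0,s["wrist_force"].round(1),s["gripper_width"],"arm",((p0-C)@ST()[0]).round(4))
for k in map(float,sys.argv[2:]):
    Q=R.from_rotvec(ax*np.radians(k)).as_matrix(); print(k,rel(C+Q@(p0-C),Q@R0).tolist())
E
python3 lev.py .065 4 7 10 13 16 19 21
```

```text
[0.64606819 0.01186996 0.06775395] [-0.3  0.1 -3.5] 0.27200512577421876 arm [ 0.0017 -0.1254  0.0028]
4.0 [0.87, 0.0, -0.02, 0.0, -0.4, 0.0]
7.0 [1.53, 0.0, 0.0, 0.0, -0.7, 0.0]
10.0 [2.18, 0.0, 0.06, 0.0, -1.0, 0.0]
13.0 [2.83, 0.0, 0.15, 0.0, -1.3, 0.01]
16.0 [3.48, 0.01, 0.28, 0.0, -1.6, 0.01]
19.0 [4.12, 0.01, 0.44, 0.0, -1.9, 0.01]
21.0 [4.54, 0.01, 0.56, 0.0, -2.1, 0.01]
```

Call:
play_rows:
  plan:
    - [[1,0,0,0,-0.4,0],[1.65,0,0,0,-0.7,0],[2.3,0,0.06,0,-1.0,0],[2.95,0,0.15,0,-1.3,0],[2.95,0,0.15,0,-1.3,0]]

```text
time_s: 16.95
tcp_pos: [0.6473, 0.0134, 0.0432]
ee_rot: [[-0.015, -0.997, -0.073], [0.262, -0.075, 0.962], [-0.965, -0.005, 0.262]]
wrist_force: [-6.8, 0.8, 13.6]
gripper_width: 0.272
```

```bash
python3 look.py s7 190 370 160 300 4 .05 .12 -.17; python3 lev.py .065 3 6 8 9; python3 -c "
from meas import *
W=np.load('pics/s7.npy'); L=(W-ST()[1])@ST()[0]
q=(abs(L[...,0])<.04)&(abs(L[...,1]-.04)<.03); print('die top',np.median(L[q][:,2]))
W=np.load('pics/s6.npy'); L=(W-ST()[1])@ST()[0]
q=(abs(L[...,0])<.04)&(abs(L[...,1]-.04)<.03); print('die top',np.median(L[q][:,2]))"
```

```text
17.0 [0.6473 0.0134 0.0433] [-6.  -0.7 14.1] 0.2750031039021085
-0.17 60 [0.0577 0.0712 0.0808] 0.0669
-0.15 60 [0.0581 0.0706 0.0813] 0.0686
-0.13 67 [0.0584 0.0718 0.081 ] 0.0702
-0.11 70 [0.0579 0.0712 0.0809] 0.0723
slope 0.09124115937713476 z@-.068 0.07471042539140578 max y -0.09064982093831957
[0.64729837 0.01335253 0.0433046 ] [-6.  -0.7 14.1] 0.2750031039021085 arm [ 0.0031 -0.124  -0.0217]
3.0 [0.66, 0.0, -0.04, 0.0, -0.3, 0.0]
6.0 [1.32, 0.01, -0.05, 0.0, -0.6, 0.0]
8.0 [1.76, 0.01, -0.04, 0.0, -0.8, 0.0]
9.0 [1.97, 0.01, -0.03, 0.01, -0.9, 0.0]
die top 0.10284910209847123
die top 0.10298645684659967
```

View pics/s7c.png

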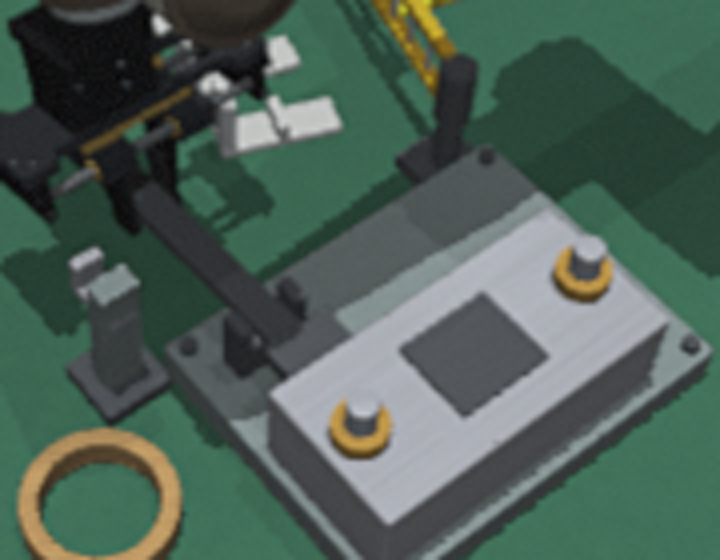

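Call:
play_rows:
  plan:
    - [[0.44,0,0,0,-0.2,0],[0.88,0,-0.04,0,-0.4,0],[1.32,0,-0.05,0,-0.6,0],[1.76,0,-0.04,0,-0.8,0]]

```text
time_s: 17.5
tcp_pos: [0.6488, 0.0172, 0.0292]
ee_rot: [[-0.021, -0.997, -0.076], [0.393, -0.078, 0.916], [-0.919, -0.011, 0.393]]
wrist_force: [-6.1, -2.9, 23.7]
gripper_width: 0.272
```

```bash
cat > die.py <<'E'
from meas import *
import sys
n=sys.argv[1]
W=np.load(f'pics/{n}.npy'); L=(W-ST()[1])@ST()[0]
q=(abs(L[...,0])<.04)&(abs(L[...,1]-.045)<.02)&(abs(L[...,2]-.107)<.015); W0=np.load('pics/s6.npy');L0=(W0-ST()[1])@ST()[0]
q0=(abs(L0[...,0])<.04)&(abs(L0[...,1]-.045)<.02)&(abs(L0[...,2]-.107)<.015)
print('die rise mm',1000*(np.mean(L[q][:,2])-np.mean(L0[q0][:,2])),q.sum())
E
python3 look.py s8 190 370 160 300 4 .04 .12 -.17; python3 lev.py .065 2 4 6; python3 die.py s8
```

```text
17.55 [0.6488 0.0173 0.0284] [-4.5  0.1 22.3] 0.27140953950288743
-0.17 60 [0.0592 0.0722 0.083 ] 0.0571
-0.15 57 [0.0575 0.0718 0.082 ] 0.0608
-0.13 64 [0.0577 0.0722 0.0818] 0.0647
-0.11 68 [0.0579 0.0713 0.0817] 0.0687
slope 0.1984772197605342 z@-.068 0.07449346313514182 max y -0.0904380006372406
[0.64877827 0.01726519 0.02837199] [-4.5  0.1 22.3] 0.27140953950288743 arm [ 0.0048 -0.1202 -0.0366]
2.0 [0.44, 0.0, -0.04, 0.0, -0.2, -0.0]
4.0 [0.87, 0.01, -0.07, 0.0, -0.4, -0.0]
6.0 [1.31, 0.01, -0.08, 0.01, -0.6, -0.0]
die rise mm 5.668351417289719 468
```

Call:
play_rows:
  plan:
    - [[0.44,0,-0.04,0,-0.2,0],[0.87,0,-0.07,0,-0.4,0],[1.1,0,-0.08,0,-0.5,0],[1.1,0,-0.08,0,-0.5,0]]

```text
time_s: 18.05
tcp_pos: [0.6487, 0.0207, 0.0186]
ee_rot: [[-0.027, -0.997, -0.074], [0.471, -0.077, 0.879], [-0.882, -0.011, 0.472]]
wrist_force: [-4.7, -2.1, 22.6]
gripper_width: 0.272
```

```bash
python3 look.py s9 190 370 160 300 4 .03 .12 -.17; python3 lev.py .065 1 2; python3 die.py s9
```

```text
18.1 [0.6488 0.0207 0.0186] [-4.8 -2.3 21.1] 0.26913738143192295
-0.17 54 [0.0597 0.0721 0.0827] 0.0478
-0.15 58 [0.0587 0.0723 0.0825] 0.0545
-0.13 59 [0.058  0.0716 0.0815] 0.0601
-0.11 94 [0.0574 0.077  0.097 ] 0.0638
slope 0.11641018039265337 z@-.068 0.060603655221744226 max y -0.0902339381824468
[0.64876497 0.02070623 0.01856926] [-4.8 -2.3 21.1] 0.26913738143192295 arm [ 0.0051 -0.1168 -0.0464]
1.0 [0.22, 0.0, -0.02, 0.0, -0.1, -0.0]
2.0 [0.44, 0.0, -0.04, 0.0, -0.2, -0.0]
die rise mm 9.904703508459747 469
```

Call:
play_rows:
  plan:
    - [[0.15,0,-0.01,0,-0.07,0],[0.15,0,-0.01,0,-0.07,0]]

```text
time_s: 18.35
tcp_pos: [0.6488, 0.0212, 0.0175]
ee_rot: [[-0.027, -0.997, -0.074], [0.481, -0.078, 0.873], [-0.876, -0.012, 0.482]]
wrist_force: [-4.8, -1.4, 23.7]
gripper_width: 0.271
```

```bash
python3 look.py s10 190 370 160 300 4; python3 lev.py .065 -4 -8 -12 -16 -18 -20 -22;  python3 die.py s10
```

```text
18.4 [0.6488 0.0212 0.0175] [-4.8 -2.  23.1] 0.26863981107588947
[0.6487787  0.02123348 0.01748617] [-4.8 -2.  23.1] 0.26863981107588947 arm [ 0.0051 -0.1162 -0.0475]
-4.0 [-0.87, -0.01, 0.13, -0.0, 0.4, 0.0]
-8.0 [-1.72, -0.02, 0.32, -0.01, 0.8, 0.0]
-12.0 [-2.56, -0.03, 0.57, -0.01, 1.2, 0.01]
-16.0 [-3.38, -0.04, 0.88, -0.02, 1.6, 0.01]
-18.0 [-3.78, -0.05, 1.06, -0.02, 1.8, 0.01]
-20.0 [-4.18, -0.05, 1.24, -0.02, 2.0, 0.01]
-22.0 [-4.57, -0.06, 1.45, -0.02, 2.2, 0.01]
die rise mm 10.19207627733136 467
```

View pics/s10c.png

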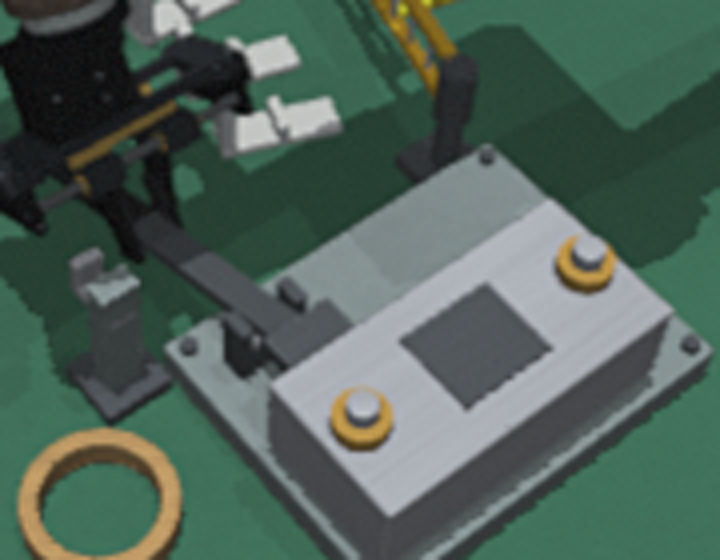

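Call:
play_rows:
  plan:
    - [[-0.87,0,0.13,0,0.4,0],[-1.72,0,0.32,0,0.8,0],[-2.6,0,0.57,0,1.2,0],[-3.5,0,0.88,0,1.6,0],[-3.95,0,1.06,0,1.8,0]]

```text
time_s: 19.02
tcp_pos: [0.6471, 0.0125, 0.0509]
ee_rot: [[-0.009, -0.997, -0.074], [0.186, -0.074, 0.98], [-0.982, -0.005, 0.186]]
wrist_force: [0.7, -0.3, -2.3]
gripper_width: 0.273
```

```bash
python3 look.py s11 190 370 160 300 4 .05 .12 -.19;  python3 die.py s11; python3 go.py s .0715 -.28 .08 184.5
```

```text
19.075 [0.6472 0.013  0.0514] [-0.  -0.8 -0.8] 0.2715669624677333
-0.19 114 [0.0477 0.0735 0.09  ] 0.0729
-0.17 67 [0.0578 0.071  0.0811] 0.0726
-0.15 68 [0.0584 0.0703 0.0808] 0.0733
-0.13 65 [0.0576 0.0703 0.0814] 0.0739
-0.11 71 [0.0572 0.0702 0.0809] 0.0747
slope 0.012494664563900406 z@-.068 0.0740181057127211 max y -0.09051361249737543
die rise mm 10.137045062642237 473
target [ 0.6527 -0.0745  0.08  ] rel [-4.44, 0.1, -8.09, -0.02, 1.07, 0.03] [0.6472 0.013  0.0514] 19.075
```

Call:
play_rows:
  plan:
    - [[-0.6,0,0.1,0,0,0],[-1.15,0,-2.8,0,0,0],[-1.7,0,-5.8,0,0,0],[-2.5,0,-8.8,0,0,0],[-5.5,0,-8.5,0,0.5,0]]

```text
time_s: 19.7
tcp_pos: [0.6509, -0.0857, 0.0839]
ee_rot: [[-0.013, -0.998, -0.065], [0.1, -0.066, 0.993], [-0.995, 0.006, 0.101]]
wrist_force: [0.2, -0.2, -4.1]
gripper_width: 0.269
```

```bash
python3 look.py s12 190 370 120 300 4 .07 .15 -.23 -.13;  python3 die.py s12; python3 go.py w .5384 -.3394 .14 100.8
```

```text
19.75 [ 0.6542 -0.0831  0.0906] [0.8 1.3 1.1] 0.27228324573482826
-0.23 63 [0.056  0.0675 0.0785] 0.0976
-0.21 71 [0.0553 0.0674 0.0781] 0.0949
-0.19 70 [0.0543 0.067  0.0781] 0.093
-0.17 71 [0.0543 0.0677 0.0784] 0.091
-0.15 73 [0.0552 0.0696 0.0789] 0.0894
slope -0.10777805818034537 z@-.068 0.08081387617607314 max y -0.1302609837044774
die rise mm 10.291173503856957 476
target [ 0.5384 -0.3394  0.14  ] rel [-7.36, 13.38, -24.13, 8.33, 0.47, -0.38] [ 0.6542 -0.0831  0.0906] 19.75
```

View pics/s12c.png

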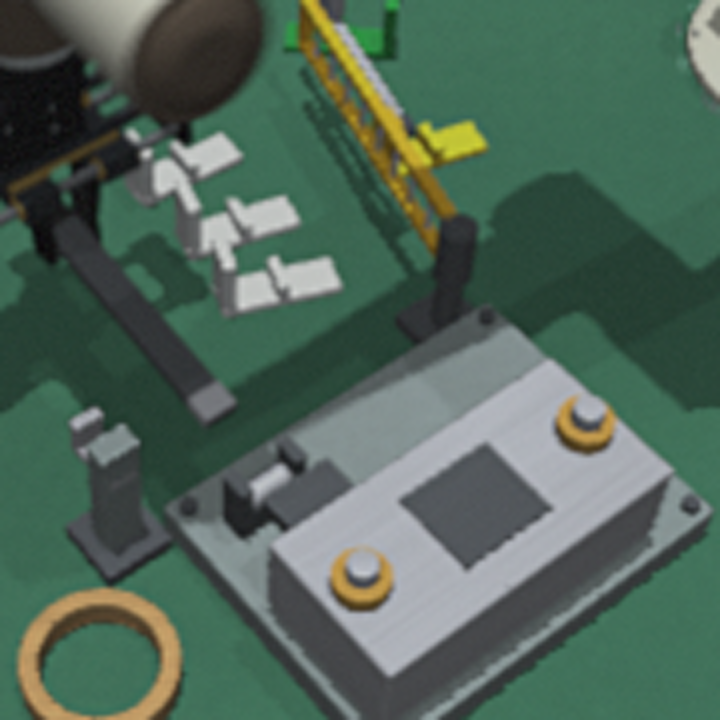

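```bash
cat >> meas.py <<'E'
def downt(psi,ty): return down(psi)@R.from_euler("y",ty,degrees=True).as_matrix()
E
cat > got.py <<'E'
import sys
from meas import *
a=sys.argv; p=np.array([float(v) for v in a[2:5]])
if a[1]=="s": q=stw(p); q[2]=p[2]; p=q
s=r.sense(); print("target",p.round(4),"rel",rel(p,downt(float(a[5]),float(a[6]))).tolist(), s["tcp_pos"].round(4),s["time_s"],s["wrist_force"].round(1),s["gripper_width"])
E
python3 got.py w .60 -.18 .17 142 -12
```

```text
target [ 0.6  -0.18  0.17] rel [-8.83, 6.07, -8.47, 4.17, -0.61, -0.62] [ 0.6542 -0.0831  0.0906] 19.75 [0.8 1.3 1.1] 0.27228324573482826
```

Call:
play_rows:
  plan:
    - [[-3,0.5,-1,0.2,-0.6,0],[-6,1.5,-2.5,1.2,-0.6,-0.2],[-8,3,-4.5,2.2,-0.6,-0.3],[-8.8,4.5,-6.5,3.2,-0.6,-0.5],[-8.8,6,-8.5,4.2,-0.6,-0.6]]

```text
time_s: 20.38
tcp_pos: [0.5991, -0.1795, 0.1664]
ee_rot: [[0.123, -0.782, 0.611], [0.17, 0.623, 0.764], [-0.978, 0.01, 0.209]]
wrist_force: [0.5, -0.2, -4.4]
gripper_width: 0.274
```

```bash
python3 got.py w .5384 -.3394 .15 100.8 -12
```

```text
target [ 0.5384 -0.3394  0.15  ] rel [-1.85, -5.24, -16.26, 3.97, -0.01, -0.9] [ 0.5991 -0.1795  0.1664] 20.375 [ 0.5 -0.2 -4.4] 0.2740763506637231
```

Call:
play_rows:
  plan:
    - [[-0.5,-1.2,-4,0.9,0,-0.2],[-1,-2.5,-8,1.8,0,-0.4],[-1.4,-3.8,-12,2.7,0,-0.6],[-1.85,-5.2,-16.2,3.97,0,-0.9],[-1.85,-5.2,-16.2,3.97,0,-0.9]]

```text
time_s: 21.0
tcp_pos: [0.5374, -0.3401, 0.1483]
ee_rot: [[0.198, -0.187, 0.962], [0.039, 0.982, 0.182], [-0.979, 0.001, 0.202]]
wrist_force: [-0.5, 0.6, -2.4]
gripper_width: 0.272
```

Call:
play_rows:
  plan:
    - [[0,0,0,0,0,0],[0,0,0,0,0,0]]

```text
time_s: 21.25
tcp_pos: [0.5401, -0.3379, 0.1497]
ee_rot: [[0.201, -0.193, 0.96], [0.038, 0.981, 0.19], [-0.979, -0.001, 0.204]]
wrist_force: [0.6, 0.3, -4.8]
gripper_width: 0.274
```

```bash
python3 look.py s13 140 260 80 190 5;  python3 got.py w .5384 -.3394 .15 100.8 -12; cat > barfit.py <<'E'
from meas import *
import sys
W=np.load(f"pics/{sys.argv[1]}.npy"); zlo,zhi=float(sys.argv[2]),float(sys.argv[3])
a=np.radians(10.8); c,s=np.cos(a),np.sin(a); Q=np.array([[c,-s,0],[s,c,0],[0,0,1]])
L=(W-[.582,-.331,0])@Q; z=L[...,2]
p=L[(abs(L[...,0])<.17)&(abs(L[...,1])<.035)&(z>zlo)&(z<zhi)]
for x in np.arange(-.16,.17,.02):
    k=p[(p[:,0]>x)&(p[:,0]<x+.02)]
    if len(k)>3: print(round(x,2),len(k),np.percentile(k[:,1],[3,50,97]).round(4),np.percentile(k[:,2],[10,50,90]).round(4))
print(np.percentile(p[:,0],[.5,99.5]))
E
python3 barfit.py s13 .13 .2
```

```text
21.3 [ 0.5402 -0.3379  0.1498] [-0.3 -0.1 -3.3] 0.2705323467916697
target [ 0.5384 -0.3394  0.15  ] rel [-0.06, -0.11, -0.2, 0.04, -0.02, 0.0] [ 0.5402 -0.3379  0.1498] 21.3 [-0.3 -0.1 -3.3] 0.2705323467916697
-0.08 15 [-0.014  0.014  0.028] [0.1678 0.1777 0.1898]
-0.06 152 [-0.0213  0.0151  0.0262] [0.1629 0.1776 0.1955]
-0.04 75 [-0.0176  0.0061  0.0213] [0.1604 0.1662 0.1711]
-0.02 49 [-0.0097  0.0044  0.0146] [0.158  0.1648 0.1675]
-0.0 61 [-0.0083  0.0049  0.0142] [0.1553 0.1613 0.1648]
0.02 52 [-0.0117  0.0029  0.0134] [0.1529 0.1576 0.1606]
0.04 56 [-0.0106  0.0038  0.0148] [0.1499 0.1551 0.1585]
0.06 57 [-0.0104  0.0051  0.0137] [0.148  0.153  0.1556]
0.08 60 [-0.0093  0.005   0.0152] [0.1446 0.1499 0.1526]
0.1 57 [-0.0095  0.0059  0.0149] [0.1414 0.1467 0.1499]
0.12 30 [-0.0093  0.0056  0.015 ] [0.1377 0.1454 0.1475]
[-0.07742189  0.12719494]
```

View pics/s13c.png

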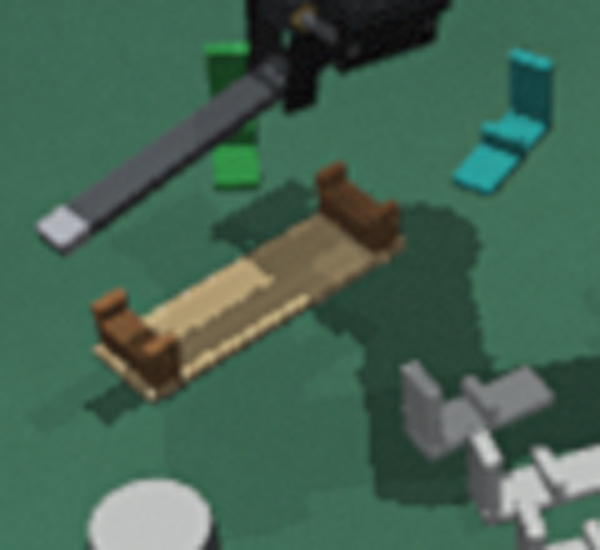

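Call:
play_rows:
  plan:
    - [[-0.1,-0.2,-0.2,0,-0.4,0],[-0.1,-0.2,-0.2,0,-0.8,0],[-0.1,-0.2,-0.2,0,-0.8,0],[-0.1,-0.2,-0.2,0,-0.8,0]]

```text
time_s: 21.8
tcp_pos: [0.5388, -0.3406, 0.1507]
ee_rot: [[0.332, -0.193, 0.923], [0.063, 0.981, 0.183], [-0.941, -0.003, 0.338]]
wrist_force: [0.3, -0.2, -3.9]
gripper_width: 0.268
```

```bash
python3 look.py s14 140 260 80 190 5;  python3 got.py w .5384 -.3394 .05 100.8 -20; python3 barfit.py s14 .13 .2
```

```text
21.85 [ 0.5389 -0.3405  0.1507] [ 0.4  0.3 -2.5] 0.27668492733428474
target [ 0.5384 -0.3394  0.05  ] rel [9.46, 0.14, -3.43, 0.04, -0.02, 0.0] [ 0.5389 -0.3405  0.1507] 21.85 [ 0.4  0.3 -2.5] 0.27668492733428474
-0.1 16 [0.0001 0.0087 0.0143] [0.1645 0.1702 0.1746]
-0.08 51 [-0.0171  0.0145  0.0262] [0.1644 0.184  0.1948]
-0.06 154 [-0.021   0.0033  0.0228] [0.1617 0.1749 0.195 ]
-0.04 47 [-0.0142  0.0049  0.0185] [0.1635 0.1697 0.1723]
-0.02 52 [-0.0124  0.0029  0.013 ] [0.1649 0.1708 0.1729]
-0.0 52 [-0.013   0.0034  0.012 ] [0.1635 0.1701 0.1722]
0.02 54 [-0.0135  0.0034  0.0119] [0.1633 0.169  0.172 ]
0.04 51 [-0.0132  0.004   0.0128] [0.1628 0.1696 0.1723]
0.06 57 [-0.0136  0.0036  0.0125] [0.1633 0.169  0.1716]
0.08 53 [-0.0141  0.0046  0.0124] [0.1627 0.1681 0.1709]
0.1 62 [-0.0139  0.003   0.0123] [0.163  0.1678 0.1705]
0.12 23 [-0.0131 -0.0005  0.0119] [0.1613 0.1659 0.171 ]
[-0.09421249  0.12475198]
```

Call:
play_rows:
  plan:
    - [[3.76,0,-1.35,0,0,0],[7.5,0,-2.7,0,0,0],[10.35,0,-3.72,0,0,0],[11.6,0,-4.16,0,0,0],[12.05,0,-4.33,0,0,0]]

```text
time_s: 22.48
tcp_pos: [0.5392, -0.341, 0.0223]
ee_rot: [[0.333, -0.193, 0.923], [0.063, 0.981, 0.183], [-0.941, -0.003, 0.339]]
wrist_force: [-0.2, 0.3, -2.8]
gripper_width: 0.271
```

```bash
python3 look.py s15 140 260 80 190 5;  python3 got.py w .5384 -.3394 .022 100.8 -20; python3 barfit.py s15 .025 .05
```

```text
22.525 [ 0.5393 -0.3411  0.0225] [ 0.3  0.4 -3.4] 0.27064588341685936
target [ 0.5384 -0.3394  0.022 ] rel [0.03, 0.18, -0.07, 0.04, -0.02, 0.0] [ 0.5393 -0.3411  0.0225] 22.525 [ 0.3  0.4 -3.4] 0.27064588341685936
-0.1 22 [-0.0097  0.0113  0.0296] [0.0261 0.036  0.0432]
-0.08 18 [-0.0156  0.0025  0.0214] [0.0343 0.0433 0.0488]
-0.06 71 [-0.0191  0.0055  0.0201] [0.0305 0.0416 0.0475]
-0.04 46 [-0.0144  0.0019  0.0185] [0.0346 0.0406 0.0449]
-0.02 45 [-0.0135  0.0016  0.0109] [0.0355 0.0418 0.0453]
-0.0 47 [-0.0125  0.0013  0.0129] [0.0363 0.0413 0.0441]
0.02 44 [-0.0114  0.0031  0.0116] [0.0365 0.0402 0.0439]
0.04 50 [-0.0126  0.0039  0.0121] [0.0355 0.0414 0.0444]
0.06 89 [-0.0273  0.0039  0.0291] [0.0315 0.0399 0.0435]
0.08 93 [-0.0282  0.007   0.0301] [0.0302 0.0394 0.0434]
0.1 49 [-0.0117  0.0021  0.0126] [0.035  0.0407 0.043 ]
0.12 23 [-0.0137 -0.0001  0.0102] [0.0317 0.0383 0.0424]
[-0.09486542  0.12478472]
```

View pics/s15c.png

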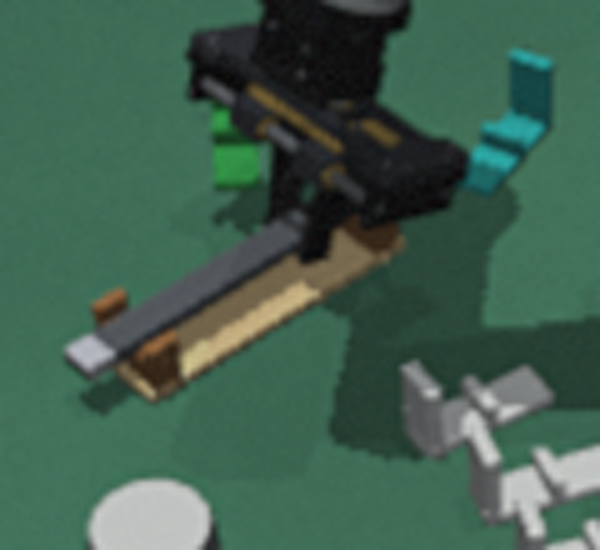

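Call:
play_rows:
  plan:
    - [[0.12,0,-0.04,0,0,0],[0.12,0,-0.04,0,0,0]]

```text
time_s: 22.78
tcp_pos: [0.5394, -0.3413, 0.0226]
ee_rot: [[0.335, -0.193, 0.922], [0.062, 0.981, 0.182], [-0.94, -0.004, 0.341]]
wrist_force: [0.1, -0.5, -2.5]
gripper_width: 0.271
```

Call:
play_rows:
  plan:
    - [[0,0,0,0,0,0],[0,0,0,0,0,0],[-3,0,0,0,0,0],[-7,0,0,0,0,0],[-11,0,0,0,0,0]]
  hand: 0.45

```text
time_s: 23.4
tcp_pos: [0.5019, -0.3482, 0.1265]
ee_rot: [[0.334, -0.192, 0.923], [0.062, 0.981, 0.182], [-0.941, -0.003, 0.34]]
wrist_force: [-0.0, 0.0, 0.2]
gripper_width: 0.449
```

```bash
python3 look.py s16 140 290 80 200 4.5; python3 barfit.py s16 .025 .05
```

```text
23.45 [ 0.503  -0.3503  0.1327] [-0.2 -0.7  4. ] 0.4493251055983093
-0.14 32 [-0.0144  0.0045  0.0118] [0.0358 0.0405 0.0437]
-0.12 73 [-0.0273  0.0008  0.0305] [0.033  0.0413 0.0439]
-0.1 86 [-0.0279  0.0071  0.0297] [0.0311 0.0396 0.0442]
-0.08 44 [-0.0136  0.0024  0.0107] [0.0358 0.0405 0.0439]
-0.06 41 [-0.0137 -0.0001  0.0114] [0.0355 0.0406 0.044 ]
-0.04 43 [-0.0144  0.0017  0.0125] [0.0358 0.0411 0.0446]
-0.02 47 [-0.0125  0.0025  0.0119] [0.0362 0.0406 0.0439]
-0.0 46 [-0.013   0.0016  0.0104] [0.0334 0.0405 0.0434]
0.02 47 [-0.0156  0.0027  0.0108] [0.0349 0.0407 0.0435]
0.04 45 [-0.014   0.0027  0.0112] [0.0366 0.0403 0.0428]
0.06 86 [-0.0288  0.0023  0.0293] [0.0329 0.0399 0.0436]
0.08 95 [-0.0304  0.0053  0.0287] [0.0296 0.04   0.0441]
0.1 50 [-0.0126  0.0021  0.0121] [0.0365 0.0406 0.0437]
0.12 22 [-0.0126  0.0002  0.0112] [0.0313 0.0387 0.0422]
[-0.13341837  0.12490234]
```

View pics/s16c.png

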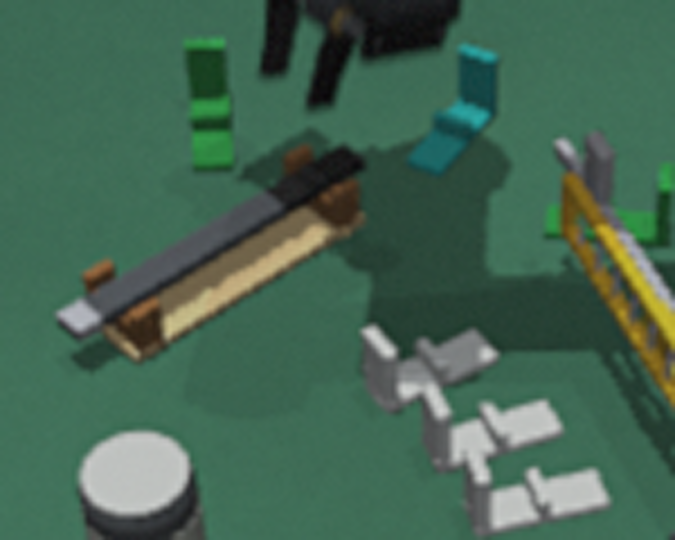

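```bash
cat > plates.py <<'E'
from meas import *
import sys
from scipy.optimize import least_squares
def find(tag,cam="scene",box=(.36,.72,-.3,.06)):
    im=cv2.imread(f"pics/{tag}.png"); W=np.load(f"pics/{tag}.npy"); z=W[...,2]
    hsv=cv2.cvtColor(im,cv2.COLOR_BGR2HSV)
    m=(hsv[...,1]<60)&(hsv[...,2]>70)&(z>.004)&(z<.065)&(W[...,0]>box[0])&(W[...,0]<box[1])&(W[...,1]>box[2])&(W[...,1]<box[3])
    P=W[m]; g=np.zeros((200,200),np.uint8); ij=((P[:,:2]-[box[0],box[2]])/.003).astype(int); g[ij[:,0],ij[:,1]]=1
    n,l=cv2.connectedComponents(cv2.morphologyEx(g,cv2.MORPH_CLOSE,np.ones((3,3))))
    out=[]
    for i in range(1,n):
        p=P[l[ij[:,0],ij[:,1]]==i]
        if len(p)<80: continue
        top=p[p[:,2]>.03]
        if len(top)<10: continue
        # distance to union of boxes (surface): tongue, tab, shoulder
        B=[((-.045,-.015,0),(.045,.015,.006)),((-.045,-.015,0),(-.035,.015,.055)),((-.003,-.015,0),(.005,.015,.020))]
        def sd(q):
            d=[]
            for lo,hi in B:
                lo,hi=np.array(lo),np.array(hi); c=(lo+hi)/2;h=(hi-lo)/2
                k=abs(q-c)-h; d.append(np.linalg.norm(np.maximum(k,0),axis=1)+np.minimum(k.max(1),0))
            return np.min(d,axis=0)
        def f(v):
            c,s=np.cos(v[2]),np.sin(v[2]); q=(p-[v[0],v[1],.0008])@np.array([[c,-s,0],[s,c,0],[0,0,1]])
            return sd(q)
        lo=p[p[:,2]<.012]; d=(lo if len(lo)>20 else p).mean(0)-top.mean(0); y0=np.arctan2(d[1],d[0]); best=None
        t=top.mean(0)
        for dy in(-.4,0,.4):
            y=y0+dy; s=least_squares(f,[t[0]+.04*np.cos(y),t[1]+.04*np.sin(y),y],loss="soft_l1",f_scale=.002)
            if best is None or s.cost<best.cost: best=s
        v=best.x; out.append((v[0],v[1],np.degrees(v[2])))
        print("plate",v[:2].round(4),"yaw",np.degrees(v[2]).round(1),"rms",np.sqrt(np.mean(best.fun**2)).round(4),len(p),"tab",(v[0]-.04*np.cos(v[2])).round(4),(v[1]-.04*np.sin(v[2])).round(4))
    return out
if __name__=="__main__": find(sys.argv[1])
E
python3 plates.py s0 2>/dev/null; python3 plates.py s16; python3 plates.py s1
```

```text
plate [ 0.4997 -0.0967] yaw 169.4 rms 0.0015 291 tab 0.539 -0.1041
plate [ 0.5022 -0.1687] yaw -180.2 rms 0.0019 299 tab 0.5422 -0.1688
plate [ 0.5079 -0.0323] yaw 163.2 rms 0.0016 320 tab 0.5462 -0.0439
plate [ 0.5    -0.0962] yaw 169.4 rms 0.0017 297 tab 0.5393 -0.1036
plate [ 0.5022 -0.1688] yaw -179.0 rms 0.0017 287 tab 0.5422 -0.1682
plate [ 0.5077 -0.0322] yaw 163.3 rms 0.0018 323 tab 0.546 -0.0437
```

```bash
python3 got.py w .546 -.0438 .13 163.3 0
```

```text
target [ 0.546  -0.0438  0.13  ] rel [3.46, 29.24, 9.52, -6.14, 1.78, 1.15] [ 0.503  -0.3503  0.1327] 23.45 [-0.2 -0.7  4. ] 0.4493251055983093
```

Call:
play_rows:
  plan:
    - [[-0.5,4,1,-0.9,0.3,0.2],[-0.5,10,3,-1.9,0.6,0.35],[0,16,5,-2.9,0.9,0.55],[1,22,7,-3.9,1.2,0.75],[2,28,9,-4.9,1.5,0.95]]

```text
time_s: 24.08
tcp_pos: [0.5378, -0.0583, 0.137]
ee_rot: [[0.041, -0.876, 0.48], [0.045, 0.482, 0.875], [-0.998, -0.014, 0.059]]
wrist_force: [0.6, -0.3, 0.3]
gripper_width: 0.452
```

```bash
python3 got.py w .546 -.0438 .13 163.3 0
```

```text
target [ 0.546  -0.0438  0.13  ] rel [0.8, -0.01, 1.62, -1.21, 0.33, 0.12] [ 0.5378 -0.0583  0.137 ] 24.075 [ 0.6 -0.3  0.3] 0.4515426452691484
```

Call:
play_rows:
  plan:
    - [[0.4,0,0.8,-0.6,0.15,0.1],[0.8,0,1.6,-1.2,0.33,0.1],[0.8,0,1.6,-1.2,0.33,0.1],[0.8,0,1.6,-1.2,0.33,0.1]]

```text
time_s: 24.58
tcp_pos: [0.5451, -0.0461, 0.1293]
ee_rot: [[0.002, -0.955, 0.296], [0.0, 0.296, 0.955], [-1.0, -0.002, 0.001]]
wrist_force: [-0.2, -0.3, -0.4]
gripper_width: 0.452
```

```bash
python3 -c "
from plates import *
shot('wrist','w10'); shot('scene','s17'); find('w10'); find('s17')"; python3 got.py w .546 -.0438 .028 163.3 0; python3 die.py s17
```

```text
plate [ 0.5071 -0.1698] yaw -179.3 rms 0.0016 4109 tab 0.5471 -0.1693
plate [ 0.5054 -0.0965] yaw 169.1 rms 0.0017 3266 tab 0.5447 -0.1041
plate [ 0.5137 -0.0327] yaw 163.0 rms 0.0016 2823 tab 0.5519 -0.0445
plate [ 0.7518 -0.1253] yaw 19.2 rms 0.0037 1387 tab 0.714 -0.1385
plate [ 0.5   -0.096] yaw 170.2 rms 0.0017 300 tab 0.5394 -0.1027
plate [ 0.5076 -0.0323] yaw 163.4 rms 0.0017 313 tab 0.546 -0.0437
plate [ 0.5021 -0.1692] yaw -180.0 rms 0.0016 161 tab 0.5421 -0.1692
target [ 0.546  -0.0438  0.028 ] rel [10.14, 0.0, 0.27, -0.05, 0.0, 0.01] [ 0.545  -0.0465  0.1294] 24.675 [-0.5 -0.7 -0.3] 0.4513508715675217
die rise mm 10.090776882269726 464
```

View pics/w10.png

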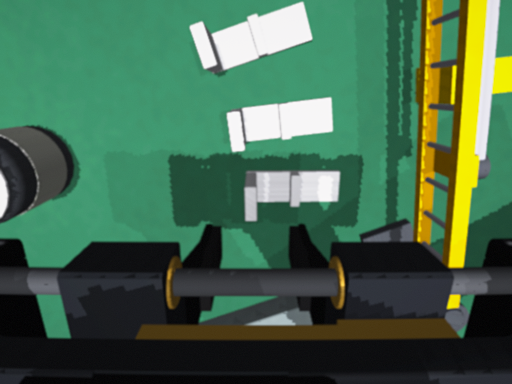

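Call:
play_rows:
  plan:
    - [[4,-0.2,0.3,0,0,0],[8,-0.2,0.3,0,0,0],[10.1,-0.2,0.3,0,0,0],[10.1,-0.2,0.3,0,0,0]]

```text
time_s: 25.18
tcp_pos: [0.5468, -0.0444, 0.0267]
ee_rot: [[-0.002, -0.955, 0.296], [-0.001, 0.296, 0.955], [-1.0, 0.002, -0.001]]
wrist_force: [-0.2, -0.9, 0.4]
gripper_width: 0.451
```

Call:
play_rows:
  plan:
    - [[0,0,0,0,0,0],[0,0,0,0,0,0],[0,0,0,0,0,0],[0,0,0,0,0,0],[0,0,0,0,0,0]]
  hand: 0

```text
time_s: 25.8
tcp_pos: [0.5486, -0.0435, 0.0287]
ee_rot: [[0.002, -0.956, 0.294], [-0.0, 0.294, 0.956], [-1.0, -0.002, 0.0]]
wrist_force: [-0.2, -0.1, 2.9]
gripper_width: 0.113
```

Call:
play_rows:
  plan:
    - [[-2,0,0,0,0,0],[-4,0,0,0,0,0],[-7,0,0,0,0,0],[-10,0,0,0,0,0],[-10,0,0,0,0,0]]

```text
time_s: 26.42
tcp_pos: [0.5491, -0.0433, 0.1298]
ee_rot: [[0.006, -0.956, 0.294], [0.001, 0.294, 0.956], [-1.0, -0.005, 0.002]]
wrist_force: [0.4, 0.8, -2.1]
gripper_width: 0.112
```

```bash
python3 look.py s18 190 380 110 300 4;python3 got.py s -.088 -.13 .13 94.5 0
```

```text
26.475 [ 0.5477 -0.0433  0.128 ] [ 0.1 -0.1 -2.2] 0.11547468965761994
target [0.4819 0.0625 0.13  ] rel [-0.2, 9.41, 8.17, 6.83, 0.01, 0.0] [ 0.5477 -0.0433  0.128 ] 26.475 [ 0.1 -0.1 -2.2] 0.11547468965761994
```

View pics/s18c.png

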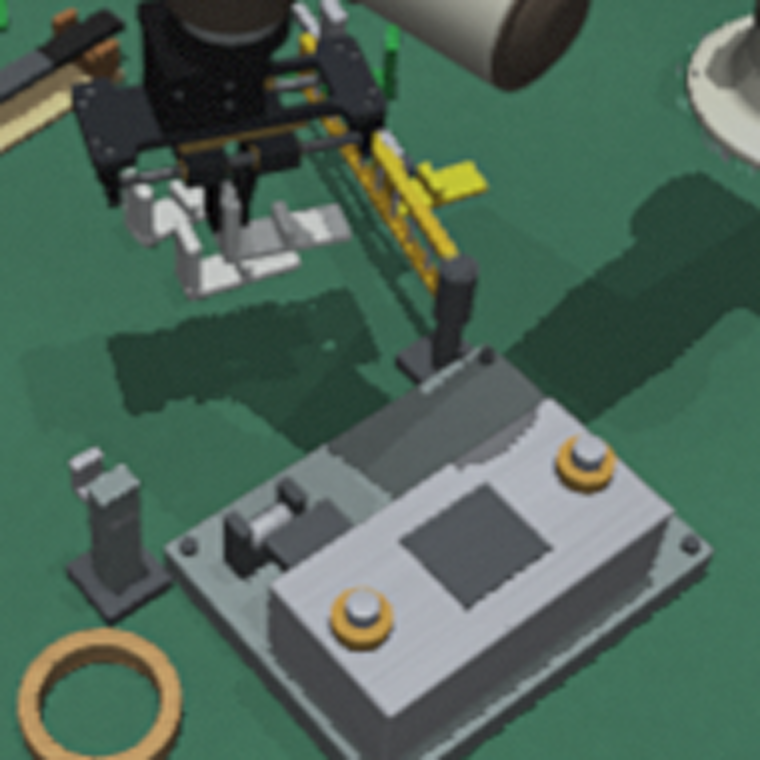

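Call:
play_rows:
  plan:
    - [[-3,0,0,0,0,0],[-4,2,2,1,0,0],[-4,4,4,2,0,0],[-4,6,6,3,0,0],[-4,8,7,4,0,0]]

```text
time_s: 27.1
tcp_pos: [0.4904, 0.0475, 0.1658]
ee_rot: [[-0.003, -0.538, 0.843], [-0.001, 0.843, 0.538], [-1.0, 0.001, -0.003]]
wrist_force: [0.7, 0.2, -1.9]
gripper_width: 0.114
```

```bash
python3 got.py s -.088 -.13 .16 94.5 0
```

```text
target [0.4819 0.0625 0.16  ] rel [0.58, 1.72, 0.09, 2.81, -0.02, 0.0] [0.4904 0.0475 0.1658] 27.1 [ 0.7  0.2 -1.9] 0.11353128539164971
```

Call:
play_rows:
  plan:
    - [[0,0.6,0,1,0,0],[0,1.2,0,2,0,0],[0,1.7,0.1,2.81,0,0],[0,1.7,0.1,2.81,0,0],[0,1.7,0.1,2.81,0,0]]

```text
time_s: 27.72
tcp_pos: [0.4831, 0.0614, 0.1669]
ee_rot: [[-0.001, -0.085, 0.996], [-0.001, 0.996, 0.085], [-1.0, -0.001, -0.001]]
wrist_force: [-0.6, -0.9, -2.1]
gripper_width: 0.115
```

```bash
python3 look.py s19 190 380 110 300 4;python3 got.py s -.088 -.13 .065 94.5 0; python3 got.py s -.088 -.12 .0597 94.5 0;python3 got.py s -.088 -.07 .0597 94.5 0
```

```text
27.775 [0.4832 0.0615 0.1671] [-0.5 -0.3 -1.8] 0.11378540663384704
target [0.4819 0.0625 0.065 ] rel [10.21, 0.12, -0.12, 0.04, -0.0, 0.0] [0.4832 0.0615 0.1671] 27.775 [-0.5 -0.3 -1.8] 0.11378540663384704
target [0.4811 0.0725 0.0597] rel [10.74, 1.12, -0.11, 0.04, -0.0, 0.0] [0.4832 0.0615 0.1671] 27.775 [-0.5 -0.3 -1.8] 0.11378540663384704
target [0.4772 0.1223 0.0597] rel [10.74, 6.12, -0.08, 0.04, -0.0, 0.0] [0.4832 0.0615 0.1671] 27.775 [-0.5 -0.3 -1.8] 0.11378540663384704
```

View pics/s19c.png

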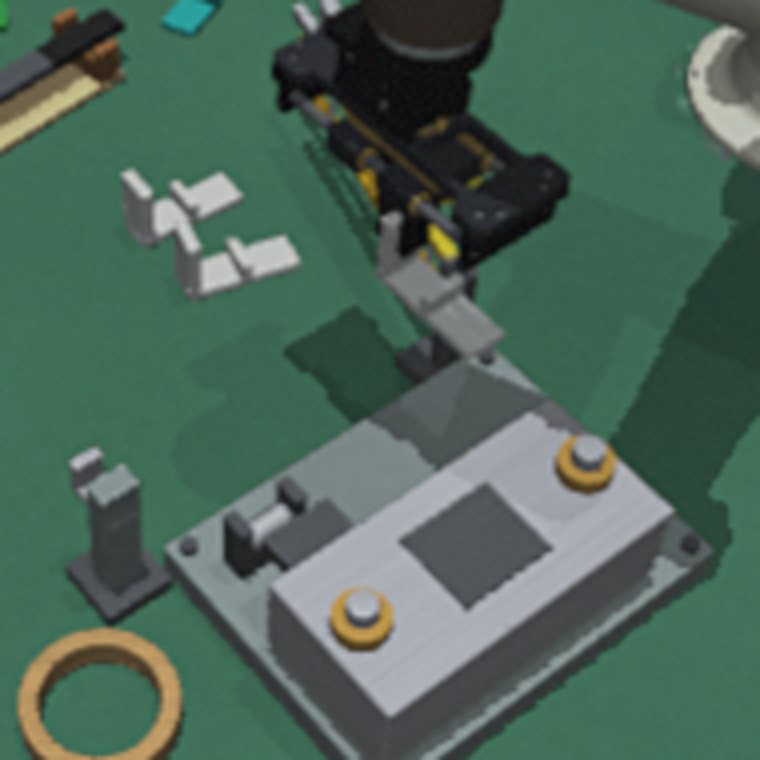

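Call:
play_rows:
  plan:
    - [[4,0.5,-0.1,0,0,0],[8,1.1,-0.1,0,0,0],[10.2,1.1,-0.1,0,0,0],[10.6,1.1,-0.1,0,0,0],[10.6,1.1,-0.1,0,0,0]]

```text
time_s: 28.4
tcp_pos: [0.4824, 0.0726, 0.0622]
ee_rot: [[0.002, -0.084, 0.996], [-0.0, 0.996, 0.084], [-1.0, -0.0, 0.002]]
wrist_force: [0.4, -0.2, -0.9]
gripper_width: 0.111
```

```bash
python3 look.py s20 250 380 180 300 5.5;python3 got.py s -.088 -.07 .0597 94.5 0
```

```text
28.45 [0.4826 0.0728 0.0627] [-0.1 -0.5 -2. ] 0.11512138609360195
target [0.4772 0.1223 0.0597] rel [0.3, 4.98, -0.13, 0.03, 0.02, -0.0] [0.4826 0.0728 0.0627] 28.45 [-0.1 -0.5 -2. ] 0.11512138609360195
```

View pics/s20c.png

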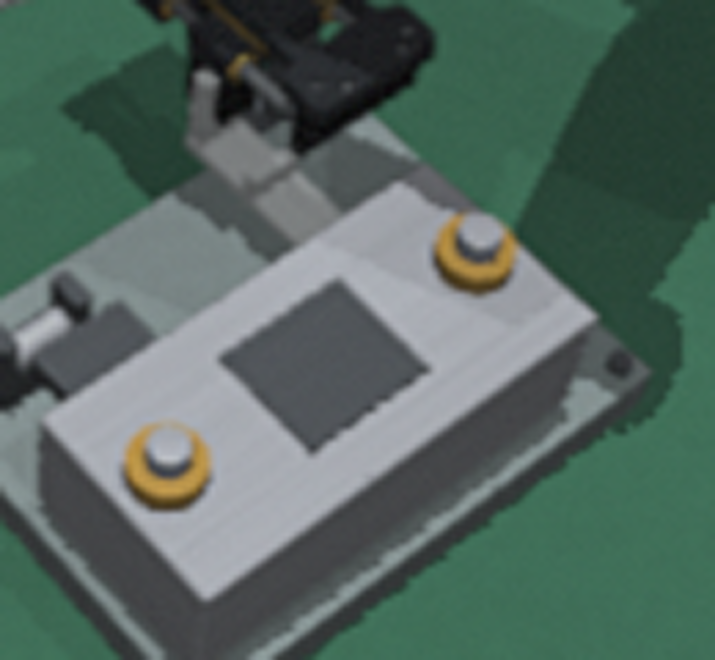

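Call:
play_rows:
  plan:
    - [[0.3,0,-0.1,0,0,0],[0.3,1,-0.1,0,0,0],[0.3,2,-0.1,0,0,0],[0.3,2.5,-0.1,0,0,0]]

```text
time_s: 28.95
tcp_pos: [0.4789, 0.0984, 0.0591]
ee_rot: [[0.002, -0.084, 0.996], [0.0, 0.996, 0.084], [-1.0, -0.0, 0.002]]
wrist_force: [-1.1, 0.8, -1.3]
gripper_width: 0.112
```

Call:
play_rows:
  plan:
    - [[0,0.8,0,0,0,0],[0,1.6,0,0,0,0],[0,2.4,0,0,0,0]]

```text
time_s: 29.32
tcp_pos: [0.4767, 0.1219, 0.0588]
ee_rot: [[0.001, -0.083, 0.997], [-0.0, 0.997, 0.083], [-1.0, -0.0, 0.001]]
wrist_force: [-0.3, 0.4, -1.6]
gripper_width: 0.115
```

```bash
python3 look.py s21 250 380 180 300 5.5;python3 got.py s -.088 -.07 .0597 94.5 0; python3 die.py s21
```

```text
29.375 [0.4769 0.1226 0.0589] [ 0.1  0.1 -2.2] 0.11605936399001249
target [0.4772 0.1223 0.0597] rel [-0.08, -0.03, 0.02, 0.03, 0.01, -0.0] [0.4769 0.1226 0.0589] 29.375 [ 0.1  0.1 -2.2] 0.11605936399001249
die rise mm 10.173714936120835 473
```

View pics/s21c.png

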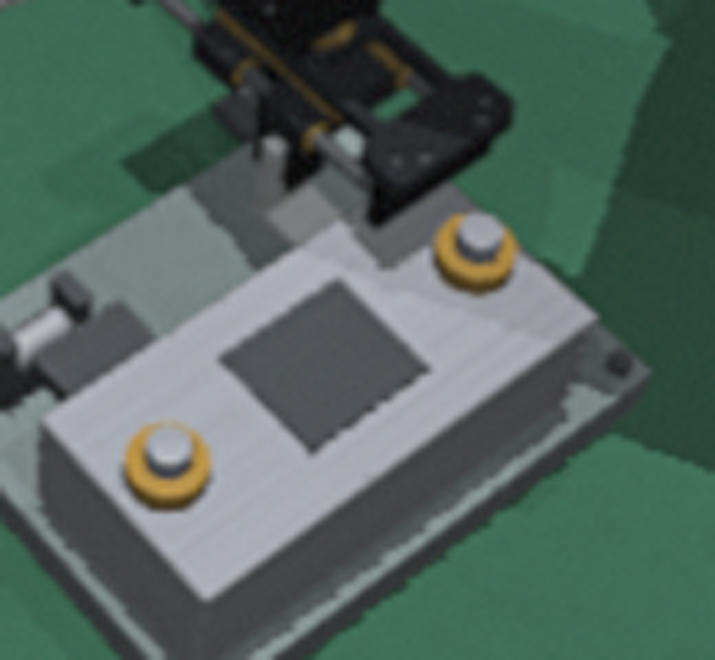

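Call:
play_rows:
  plan:
    - [[0.1,0.5,0,0,0,0],[0.15,0.5,0,0,0,0]]

```text
time_s: 29.62
tcp_pos: [0.4768, 0.1264, 0.0587]
ee_rot: [[0.002, -0.084, 0.996], [-0.001, 0.996, 0.084], [-1.0, -0.001, 0.002]]
wrist_force: [-2.9, -1.3, 10.4]
gripper_width: 0.11
```

Call:
play_rows:
  plan:
    - [[0,0,0,0,0,0],[0,0,0,0,0,0],[-2,0,0,0,0,0],[-5,0,0,0,0,0],[-8,0,0,0,0,0]]
  hand: 0.35

```text
time_s: 30.25
tcp_pos: [0.4761, 0.1262, 0.1379]
ee_rot: [[0.0, -0.083, 0.997], [-0.001, 0.997, 0.083], [-1.0, -0.001, 0.0]]
wrist_force: [0.4, -0.9, 0.6]
gripper_width: 0.347
```

```bash
python3 look.py s22 190 380 100 290 4; python3 plates.py s22; python3 die.py s22; python3 got.py w .5420 -.1032 .16 169.6 0
```

```text
30.3 [0.4786 0.1273 0.1421] [0.5 0.4 2.3] 0.3415999689874086
plate [ 0.4998 -0.0963] yaw 169.1 rms 0.0017 306 tab 0.5391 -0.1039
plate [ 0.5022 -0.1686] yaw -180.6 rms 0.0018 286 tab 0.5422 -0.169
die rise mm 10.234505951767364 470
target [ 0.542  -0.1032  0.16  ] rel [-1.8, -23.5, 4.38, -7.48, 0.05, 0.02] [0.4786 0.1273 0.1421] 30.3 [0.5 0.4 2.3] 0.3415999689874086
```

View pics/s22c.png

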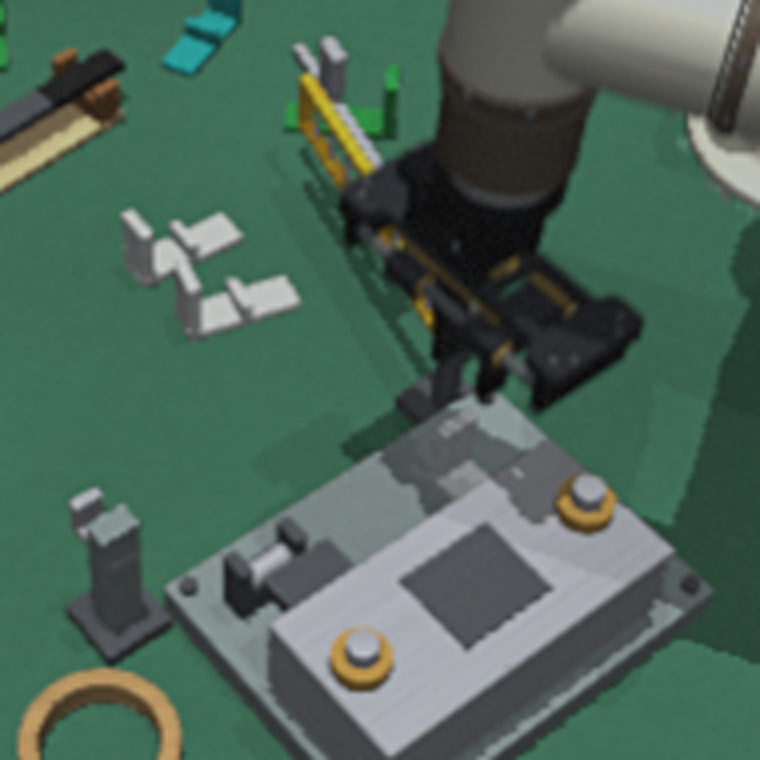

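Call:
play_rows:
  plan:
    - [[-1.8,-4,0.5,-1,0,0],[-1.8,-9,1.5,-2,0,0],[-1.8,-14,2.5,-3,0,0],[-1.8,-19,3.5,-4,0,0],[-1.8,-23.5,4.4,-5,0,0]]
  hand: 0.45

```text
time_s: 30.92
tcp_pos: [0.5398, -0.1053, 0.1551]
ee_rot: [[0.001, -0.819, 0.574], [-0.0, 0.574, 0.819], [-1.0, -0.001, 0.0]]
wrist_force: [0.9, -0.0, 0.6]
gripper_width: 0.452
```

```bash
python3 got.py w .5420 -.1035 .13 169.3 0
```

```text
target [ 0.542  -0.1035  0.13  ] rel [2.51, -0.07, 0.27, -2.43, 0.0, 0.01] [ 0.5398 -0.1053  0.1551] 30.925 [ 0.9 -0.   0.6] 0.4517146120271483
```

Call:
play_rows:
  plan:
    - [[0,0,0.3,-1,0,0],[1,0,0.3,-2,0,0],[2.5,0,0.3,-2.43,0,0],[2.5,0,0.3,-2.43,0,0]]

```text
time_s: 31.42
tcp_pos: [0.5403, -0.1013, 0.129]
ee_rot: [[-0.002, -0.981, 0.193], [-0.0, 0.193, 0.981], [-1.0, 0.002, -0.001]]
wrist_force: [0.5, -0.5, 0.9]
gripper_width: 0.45
```

```bash
python3 -c "
from plates import *
shot('wrist','w11'); shot('scene','s23'); find('w11'); find('s23')"; python3 got.py w .542 -.1035 .028 169.3 0
```

```text
plate [ 0.5076 -0.1707] yaw -179.1 rms 0.0017 3366 tab 0.5476 -0.17
plate [ 0.5054 -0.0966] yaw 169.1 rms 0.0017 2860 tab 0.5447 -0.1041
plate [ 0.7521 -0.1257] yaw 10.7 rms 0.0049 1892 tab 0.7128 -0.1331
plate [ 0.5003 -0.0959] yaw 169.6 rms 0.0017 314 tab 0.5396 -0.1031
plate [ 0.502  -0.1689] yaw -179.2 rms 0.0016 284 tab 0.542 -0.1683
target [ 0.542  -0.1035  0.028 ] rel [10.25, -0.08, -0.2, -0.04, -0.0, 0.01] [ 0.5415 -0.1013  0.1305] 31.525 [ 0.4 -0.6  0.4] 0.45131570621283074
```

View pics/w11.png

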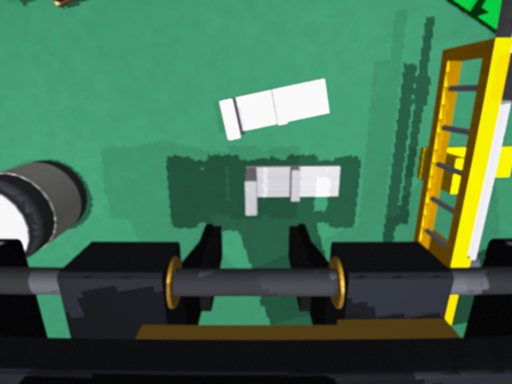

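Same picture as before the first grasp: the tab is at pixel (250,190), between the fingers. Descend and grip.

Call:
play_rows:
  plan:
    - [[4,-0.1,-0.2,0,0,0],[8,-0.1,-0.2,0,0,0],[10.2,-0.1,-0.2,0,0,0],[10.2,-0.1,-0.2,0,0,0]]

```text
time_s: 32.02
tcp_pos: [0.5412, -0.1035, 0.0274]
ee_rot: [[-0.002, -0.981, 0.192], [-0.001, 0.192, 0.981], [-1.0, 0.002, -0.001]]
wrist_force: [0.6, 0.5, 0.4]
gripper_width: 0.449
```

Call:
play_rows:
  plan:
    - [[0,0,0,0,0,0],[0,0,0,0,0,0],[0,0,0,0,0,0],[0,0,0,0,0,0],[0,0,0,0,0,0]]
  hand: 0

```text
time_s: 32.65
tcp_pos: [0.5425, -0.1034, 0.0292]
ee_rot: [[0.002, -0.982, 0.191], [-0.0, 0.191, 0.982], [-1.0, -0.002, 0.0]]
wrist_force: [-0.7, -0.1, 3.9]
gripper_width: 0.11
```

Call:
play_rows:
  plan:
    - [[-2,0,0,0,0,0],[-5,0,0,0,0,0],[-9,0,0,0,0,0],[-13,0,0,0,0,0],[-13,0,0,0,0,0]]

```text
time_s: 33.28
tcp_pos: [0.5437, -0.1033, 0.1615]
ee_rot: [[0.008, -0.982, 0.191], [0.0, 0.191, 0.982], [-1.0, -0.008, 0.002]]
wrist_force: [-1.5, 0.9, -2.1]
gripper_width: 0.116
```

```bash
python3 got.py s -.042 -.13 .16 94.5 0
```

```text
target [0.5277 0.0661 0.16  ] rel [0.14, 4.81, 16.33, 7.45, 0.04, 0.03] [ 0.5437 -0.1033  0.1615] 33.275 [-1.5  0.9 -2.1] 0.11584878642309265
```

Call:
play_rows:
  plan:
    - [[0,1,3,1,0,0],[0,2,6,2,0,0],[0,3,10,3,0,0],[0,4,13,4,0,0],[0,4.8,16.3,5,0,0]]

```text
time_s: 33.9
tcp_pos: [0.5243, 0.0665, 0.1565]
ee_rot: [[-0.003, -0.479, 0.878], [-0.001, 0.878, 0.479], [-1.0, 0.0, -0.003]]
wrist_force: [1.5, -0.5, -0.1]
gripper_width: 0.114
```

```bash
python3 got.py s -.042 -.13 .16 94.5 0
```

```text
target [0.5277 0.0661 0.16  ] rel [-0.35, -0.19, 0.28, 2.41, -0.02, 0.0] [0.5243 0.0665 0.1565] 33.9 [ 1.5 -0.5 -0.1] 0.11355212220886765
```

Call:
play_rows:
  plan:
    - [[0,0,0.1,1,0,0],[0,0,0.1,2,0,0],[0,0,0.2,2.41,0,0],[0,0,0.2,2.41,0,0]]

```text
time_s: 34.4
tcp_pos: [0.5266, 0.0665, 0.1567]
ee_rot: [[-0.002, -0.085, 0.996], [-0.001, 0.996, 0.085], [-1.0, -0.001, -0.002]]
wrist_force: [0.2, -0.0, -1.8]
gripper_width: 0.111
```

```bash
python3 got.py s -.042 -.12 .0625 94.5 0;python3 look.py s24 190 380 100 290 4
```

```text
target [0.527  0.0761 0.0625] rel [9.42, 0.96, 0.14, 0.04, -0.01, 0.01] [0.5266 0.0665 0.1567] 34.4 [ 0.2 -0.  -1.8] 0.11096827506186561
34.45 [0.5268 0.0665 0.157 ] [ 0.3  0.1 -1.2] 0.1097164563404712
```

View pics/s24c.png

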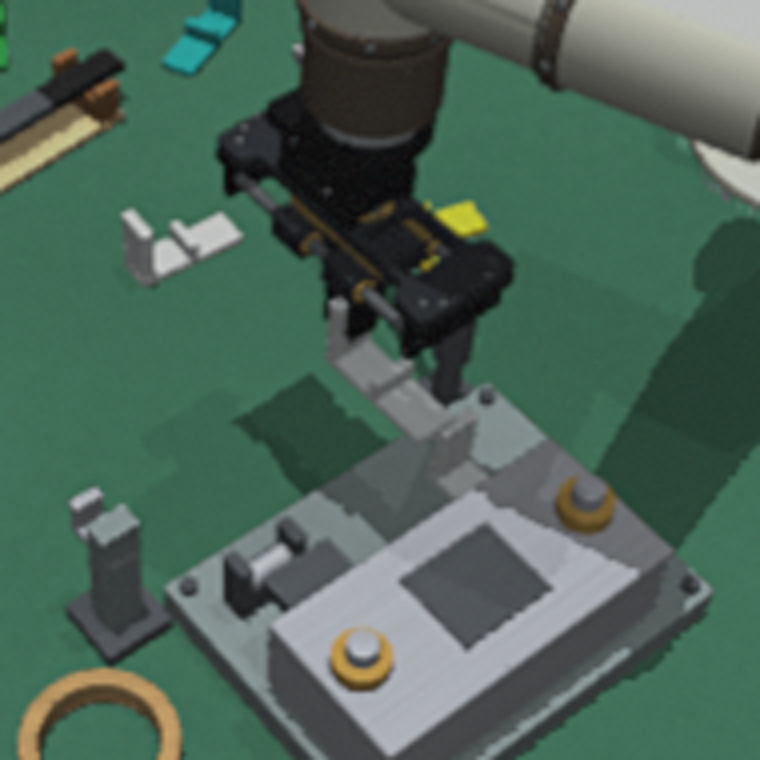

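Call:
play_rows:
  plan:
    - [[4,0.5,0.1,0,0,0],[8,1,0.1,0,0,0],[9.4,1,0.1,0,0,0],[9.6,1,0.1,0,0,0],[9.6,1,0.1,0,0,0]]

```text
time_s: 35.08
tcp_pos: [0.5289, 0.077, 0.0635]
ee_rot: [[0.003, -0.085, 0.996], [0.0, 0.996, 0.085], [-1.0, 0.0, 0.003]]
wrist_force: [0.7, 0.3, -1.0]
gripper_width: 0.116
```

```bash
python3 got.py s -.042 -.065 .0603 94.5 0
```

```text
target [0.5226 0.1309 0.0603] rel [0.32, 5.43, -0.17, 0.04, 0.02, -0.0] [0.5289 0.077  0.0635] 35.075 [ 0.7  0.3 -1. ] 0.11630700003185382
```

Call:
play_rows:
  plan:
    - [[0.35,0,-0.15,0,0,0],[0.35,1,-0.15,0,0,0],[0.35,2,-0.15,0,0,0],[0.35,2.7,-0.15,0,0,0]]

```text
time_s: 35.58
tcp_pos: [0.5243, 0.1045, 0.0592]
ee_rot: [[0.002, -0.086, 0.996], [-0.0, 0.996, 0.086], [-1.0, -0.0, 0.002]]
wrist_force: [0.1, -1.0, -0.5]
gripper_width: 0.109
```

Call:
play_rows:
  plan:
    - [[0,0.9,0,0,0,0],[0,1.8,0,0,0,0],[0,2.7,0,0,0,0],[0.15,2.7,0,0,0,0]]

```text
time_s: 36.08
tcp_pos: [0.5222, 0.1318, 0.0591]
ee_rot: [[0.002, -0.086, 0.996], [0.0, 0.996, 0.086], [-1.0, 0.0, 0.002]]
wrist_force: [-6.6, 2.3, 17.5]
gripper_width: 0.113
```

```bash
python3 look.py s25 230 380 150 290 5;python3 got.py s -.042 -.055 .0597 94.5 0; python3 die.py s25
```

```text
36.125 [0.5222 0.1318 0.0591] [-5.8  1.9 10.5] 0.11212035472173039
target [0.5219 0.1409 0.0597] rel [-0.06, 0.91, 0.05, 0.04, 0.01, -0.0] [0.5222 0.1318 0.0591] 36.125 [-5.8  1.9 10.5] 0.11212035472173039
die rise mm 10.148120349895319 476
```

View pics/s25c.png

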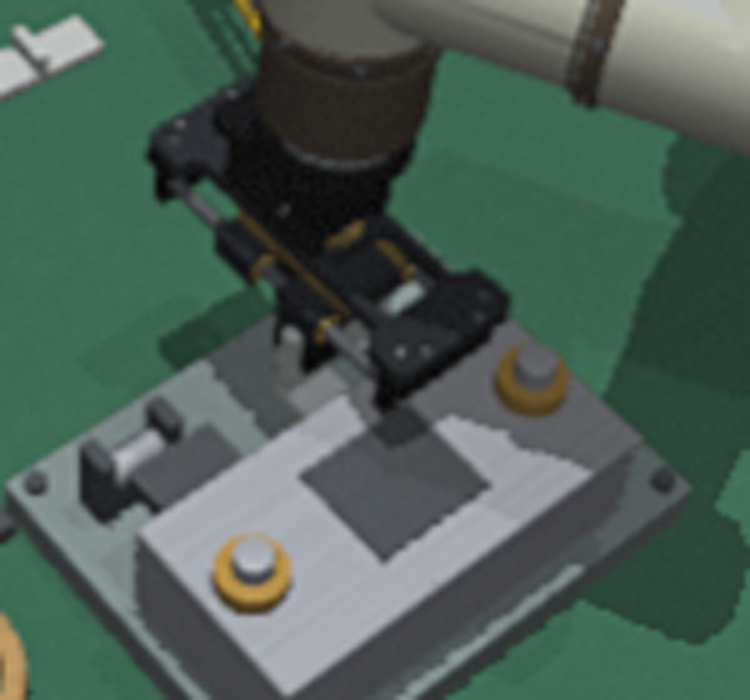

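Call:
play_rows:
  plan:
    - [[-0.12,0.2,0,0,0,0],[-0.12,0.5,0,0,0,0],[-0.12,0.8,0,0,0,0],[-0.12,1.0,0,0,0,0]]

```text
time_s: 36.62
tcp_pos: [0.5215, 0.1402, 0.0592]
ee_rot: [[0.002, -0.085, 0.996], [-0.001, 0.996, 0.085], [-1.0, -0.001, 0.002]]
wrist_force: [0.6, -3.8, 6.0]
gripper_width: 0.113
```

```bash
python3 got.py s -.042 -.055 .0597 94.5 0
```

```text
target [0.5219 0.1409 0.0597] rel [-0.05, 0.07, 0.04, 0.04, 0.01, 0.01] [0.5215 0.1402 0.0592] 36.625 [ 0.6 -3.8  6. ] 0.11309930756667232
```

Call:
play_rows:
  plan:
    - [[0,0.2,0,0,0,0],[0,0.4,0,0,0,0],[0,0.4,0,0,0,0]]

```text
time_s: 37.0
tcp_pos: [0.521, 0.1416, 0.0592]
ee_rot: [[0.0, -0.084, 0.996], [-0.004, 0.996, 0.084], [-1.0, -0.004, -0.0]]
wrist_force: [2.7, -12.0, 6.6]
gripper_width: 0.111
```

Call:
play_rows:
  plan:
    - [[0,-0.3,0,0,0,0]]

```text
time_s: 37.12
tcp_pos: [0.5214, 0.1412, 0.0592]
ee_rot: [[0.002, -0.084, 0.996], [0.0, 0.996, 0.084], [-1.0, 0.0, 0.002]]
wrist_force: [-3.2, 2.1, 6.0]
gripper_width: 0.111
```

Call:
play_rows:
  plan:
    - [[0,0,0,0,0,0],[0,0,0,0,0,0],[-2,0,0,0,0,0],[-5,0,0,0,0,0],[-10,0,0,0,0,0]]
  hand: 0.35

```text
time_s: 37.75
tcp_pos: [0.5195, 0.1412, 0.1575]
ee_rot: [[-0.004, -0.085, 0.996], [-0.002, 0.996, 0.085], [-1.0, -0.002, -0.004]]
wrist_force: [0.3, 0.7, 0.8]
gripper_width: 0.35
```

```bash
python3 look.py s26 190 380 100 290 4; python3 plates.py s26; python3 die.py s26; python3 got.py w .5450 -.1690 .16 180.6 0
```

```text
37.8 [0.5242 0.1428 0.1661] [ 1.7 -0.   4.9] 0.34440916535084737
plate [ 0.5018 -0.1687] yaw -179.1 rms 0.0015 296 tab 0.5418 -0.1681
die rise mm 10.189954943708432 468
target [ 0.545 -0.169  0.16 ] rel [0.54, -31.25, -0.65, -8.56, 0.06, 0.04] [0.5242 0.1428 0.1661] 37.8 [ 1.7 -0.   4.9] 0.34440916535084737
```

View pics/s26c.png

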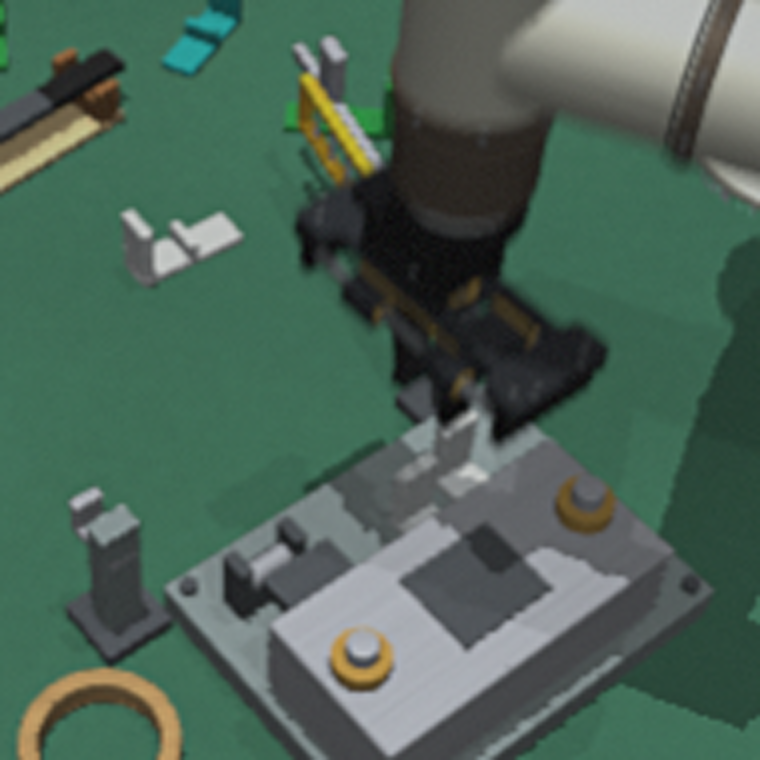

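Two are in. Now the third, at tab ≈ (0.545,-0.169).

Call:
play_rows:
  plan:
    - [[0,-4,0,-1,0,0],[0,-10,0,-2,0,0],[0,-16,-0.3,-3,0,0],[0,-22,-0.6,-4,0,0],[0,-28,-0.6,-5,0,0]]
  hand: 0.45

```text
time_s: 38.42
tcp_pos: [0.5379, -0.126, 0.1583]
ee_rot: [[0.001, -0.805, 0.594], [-0.0, 0.594, 0.805], [-1.0, -0.001, 0.001]]
wrist_force: [0.3, 0.7, -0.0]
gripper_width: 0.45
```

```bash
python3 got.py w .545 -.1690 .13 180.6 0
```

```text
target [ 0.545 -0.169  0.13 ] rel [2.83, -3.12, -3.04, -3.7, 0.0, 0.01] [ 0.5379 -0.126   0.1583] 38.425 [ 0.3  0.7 -0. ] 0.45024849933424926
```

Call:
play_rows:
  plan:
    - [[0,-2,-2,-1,0,0],[0,-3.1,-3,-2,0,0],[1,-3.1,-3,-3,0,0],[2.8,-3.1,-3,-3.7,0,0],[2.8,-3.1,-3,-3.7,0,0]]

```text
time_s: 39.05
tcp_pos: [0.5438, -0.1669, 0.1288]
ee_rot: [[-0.003, -1.0, -0.002], [0.0, -0.002, 1.0], [-1.0, 0.003, 0.0]]
wrist_force: [0.4, -0.5, 0.2]
gripper_width: 0.454
```

```bash
python3 -c "
from plates import *
shot('wrist','w12'); shot('scene','s27'); find('w12'); find('s27')"; python3 got.py w .5448 -.169 .028 180.8 0
```

```text
plate [ 0.508  -0.1689] yaw 180.1 rms 0.0017 2863 tab 0.548 -0.1689
plate [ 0.7511 -0.1236] yaw 19.0 rms 0.0036 1564 tab 0.7133 -0.1366
plate [ 0.5022 -0.1684] yaw -179.5 rms 0.0018 290 tab 0.5422 -0.1681
target [ 0.5448 -0.169   0.028 ] rel [10.27, 0.05, -0.18, -0.06, -0.0, 0.01] [ 0.5452 -0.1671  0.1307] 39.15 [-0.6  0.  -0.4] 0.4525061492515223
```

View pics/w12.png

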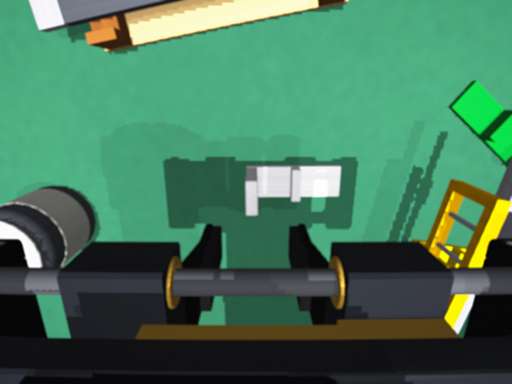

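Call:
play_rows:
  plan:
    - [[4,0,-0.2,0,0,0],[8,0,-0.2,0,0,0],[10.2,0,-0.2,0,0,0],[10.2,0,-0.2,0,0,0]]

```text
time_s: 39.65
tcp_pos: [0.5444, -0.1691, 0.0277]
ee_rot: [[-0.002, -1.0, -0.003], [-0.0, -0.003, 1.0], [-1.0, 0.002, -0.0]]
wrist_force: [-0.5, -1.1, 0.2]
gripper_width: 0.45
```

Call:
play_rows:
  plan:
    - [[0,0,0,0,0,0],[0,0,0,0,0,0],[0,0,0,0,0,0],[0,0,0,0,0,0],[0,0,0,0,0,0]]
  hand: 0

```text
time_s: 40.28
tcp_pos: [0.5456, -0.1693, 0.0295]
ee_rot: [[0.002, -1.0, -0.005], [-0.001, -0.005, 1.0], [-1.0, -0.002, -0.001]]
wrist_force: [-0.9, 0.7, 3.9]
gripper_width: 0.111
```

Call:
play_rows:
  plan:
    - [[-2,0,0,0,0,0],[-5,0,0,0,0,0],[-9,0,0,0,0,0],[-13,0,0,0,0,0],[-13,0,0,0,0,0]]

```text
time_s: 40.9
tcp_pos: [0.5467, -0.1694, 0.1619]
ee_rot: [[0.008, -1.0, -0.004], [-0.001, -0.004, 1.0], [-1.0, -0.008, -0.001]]
wrist_force: [-0.3, -1.0, -1.7]
gripper_width: 0.112
```

```bash
python3 got.py s .005 -.13 .16 94.5 0
```

```text
target [0.5746 0.0698 0.16  ] rel [0.19, -2.89, 23.9, 8.58, 0.03, 0.04] [ 0.5467 -0.1694  0.1619] 40.9 [-0.3 -1.  -1.7] 0.11211885944744471
```

Call:
play_rows:
  plan:
    - [[0,-0.5,4,1,0,0],[0,-1,9,2,0,0],[0,-1.5,14,3,0,0],[0,-2,19,4,0,0],[0,-2.9,23.9,5,0,0]]

```text
time_s: 41.52
tcp_pos: [0.5714, 0.0712, 0.1567]
ee_rot: [[-0.003, -0.641, 0.767], [-0.001, 0.767, 0.641], [-1.0, 0.001, -0.003]]
wrist_force: [0.5, -0.5, -1.4]
gripper_width: 0.108
```

```bash
python3 got.py s .005 -.13 .16 94.5 0
```

```text
target [0.5746 0.0698 0.16  ] rel [-0.33, -0.31, 0.15, 3.54, -0.02, -0.0] [0.5714 0.0712 0.1567] 41.525 [ 0.5 -0.5 -1.4] 0.10792594275019644
```

Call:
play_rows:
  plan:
    - [[0,-0.1,0.1,1,0,0],[0,-0.2,0.1,2,0,0],[0,-0.2,0.1,3,0,0],[0,-0.2,0.1,3.54,0,0],[0,-0.2,0.1,3.54,0,0]]

```text
time_s: 42.15
tcp_pos: [0.5738, 0.0688, 0.1568]
ee_rot: [[-0.003, -0.085, 0.996], [-0.001, 0.996, 0.085], [-1.0, -0.001, -0.003]]
wrist_force: [-0.4, 0.6, -2.8]
gripper_width: 0.115
```

```bash
python3 got.py s .005 -.12 .0625 94.5 0;python3 look.py s28 190 380 100 290 4;  python3 die.py s28
```

```text
target [0.5738 0.0798 0.0625] rel [9.43, 1.1, 0.12, 0.04, -0.02, 0.0] [0.5738 0.0688 0.1568] 42.15 [-0.4  0.6 -2.8] 0.11472141437093081
42.2 [0.574  0.0688 0.1571] [ 0.7 -0.  -1.5] 0.10938061246403362
die rise mm 10.204275489558878 472
```

View pics/s28c.png

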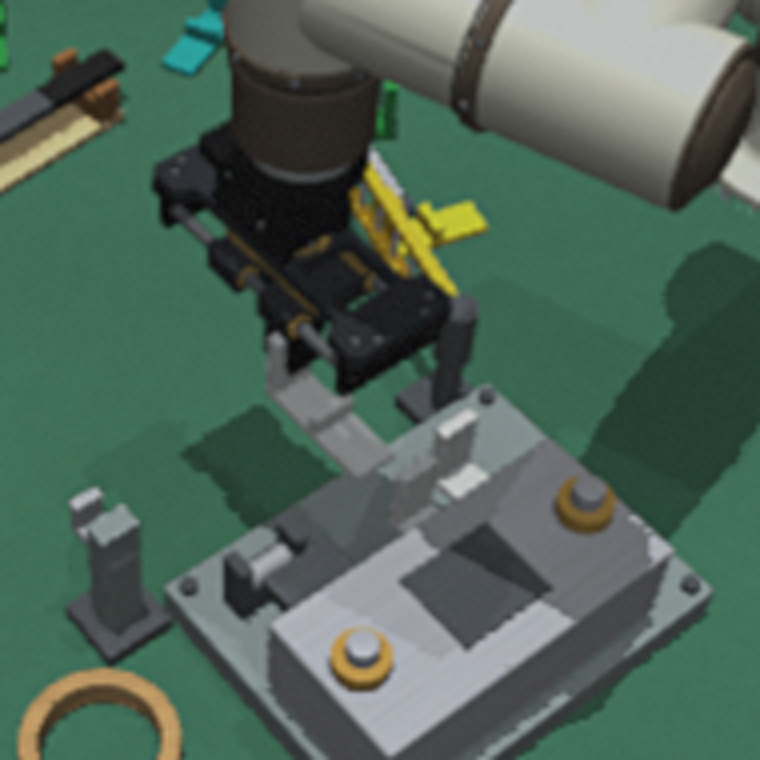

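Call:
play_rows:
  plan:
    - [[4,0.5,0.1,0,0,0],[8,1.1,0.1,0,0,0],[9.4,1.1,0.1,0,0,0],[9.6,1.1,0.1,0,0,0],[9.6,1.1,0.1,0,0,0]]

```text
time_s: 42.82
tcp_pos: [0.5762, 0.0802, 0.0639]
ee_rot: [[0.003, -0.085, 0.996], [0.0, 0.996, 0.085], [-1.0, 0.0, 0.003]]
wrist_force: [-0.0, 0.6, -1.2]
gripper_width: 0.116
```

```bash
python3 got.py s .005 -.065 .0603 94.5 0
```

```text
target [0.5695 0.1346 0.0603] rel [0.36, 5.48, -0.2, 0.04, 0.02, -0.0] [0.5762 0.0802 0.0639] 42.825 [-0.   0.6 -1.2] 0.11604306998454827
```

Call:
play_rows:
  plan:
    - [[0.35,0,-0.2,0,0,0],[0.35,1,-0.2,0,0,0],[0.35,2,-0.2,0,0,0],[0.35,2.7,-0.2,0,0,0]]

```text
time_s: 43.32
tcp_pos: [0.571, 0.1078, 0.0595]
ee_rot: [[0.002, -0.085, 0.996], [-0.0, 0.996, 0.085], [-1.0, -0.0, 0.002]]
wrist_force: [-1.0, -1.0, -0.5]
gripper_width: 0.115
```

Call:
play_rows:
  plan:
    - [[0,0.9,0,0,0,0],[0,1.8,0,0,0,0],[0,2.7,0,0,0,0],[0.05,3.2,0,0,0,0],[0.05,3.5,0,0,0,0]]

```text
time_s: 43.95
tcp_pos: [0.5684, 0.1417, 0.0594]
ee_rot: [[0.002, -0.085, 0.996], [-0.001, 0.996, 0.085], [-1.0, -0.001, 0.002]]
wrist_force: [0.7, -3.3, 5.5]
gripper_width: 0.111
```

```bash
python3 got.py s .005 -.055 .0597 94.5 0
```

```text
target [0.5687 0.1446 0.0597] rel [-0.03, 0.28, 0.05, 0.04, 0.01, 0.0] [0.5684 0.1417 0.0594] 43.95 [ 0.7 -3.3  5.5] 0.11124064432020923
```

Call:
play_rows:
  plan:
    - [[0,0.2,0,0,0,0],[0,0.4,0,0,0,0],[0,0.6,0,0,0,0],[0,0.6,0,0,0,0]]

```text
time_s: 44.45
tcp_pos: [0.5678, 0.1451, 0.0594]
ee_rot: [[0.001, -0.083, 0.997], [-0.003, 0.997, 0.083], [-1.0, -0.004, 0.0]]
wrist_force: [2.0, -11.2, 6.7]
gripper_width: 0.115
```

Call:
play_rows:
  plan:
    - [[0,-0.3,0,0,0,0]]

```text
time_s: 44.58
tcp_pos: [0.5681, 0.1447, 0.0594]
ee_rot: [[0.002, -0.083, 0.997], [0.001, 0.997, 0.083], [-1.0, 0.001, 0.002]]
wrist_force: [-1.3, 3.3, 5.4]
gripper_width: 0.112
```

Call:
play_rows:
  plan:
    - [[0,0,0,0,0,0],[0,0,0,0,0,0],[-2,0,0,0,0,0],[-5,0,0,0,0,0],[-8,0,0,0,0,0]]
  hand: 0.35

```text
time_s: 45.2
tcp_pos: [0.5672, 0.1449, 0.1388]
ee_rot: [[-0.0, -0.085, 0.996], [-0.001, 0.996, 0.085], [-1.0, -0.001, -0.0]]
wrist_force: [1.0, 0.9, -0.4]
gripper_width: 0.345
```

```bash
python3 got.py s -.088 -.125 .14 94.5 0; python3 got.py s -.088 -.105 .057 94.5 0
```

```text
target [0.4815 0.0675 0.14  ] rel [-0.11, -6.99, -9.19, 0.03, -0.0, 0.0] [0.5672 0.1449 0.1388] 45.2 [ 1.   0.9 -0.4] 0.34543964504308833
target [0.4799 0.0874 0.057 ] rel [8.18, -4.98, -9.18, 0.03, -0.0, 0.0] [0.5672 0.1449 0.1388] 45.2 [ 1.   0.9 -0.4] 0.34543964504308833
```

Call:
play_rows:
  plan:
    - [[0,-4,-4,0,0,0],[0,-7,-8,0,0,0],[0,-7,-9.2,0,0,0],[0,-7,-9.2,0,0,0]]
  hand: 0

```text
time_s: 45.7
tcp_pos: [0.4817, 0.0674, 0.1388]
ee_rot: [[0.002, -0.085, 0.996], [0.0, 0.996, 0.085], [-1.0, -0.0, 0.002]]
wrist_force: [0.3, -0.2, 0.8]
gripper_width: 0.026
```

```bash
python3 look.py s29 190 380 100 290 4;  python3 die.py s29; python3 got.py s -.088 -.11 .057 94.5 0; python3 -c "
from meas import *
W=np.load('pics/s29.npy'); L=(W-ST()[1])@ST()[0]; z=L[...,2]
im=cv2.imread('pics/s29.png');hsv=cv2.cvtColor(im,cv2.COLOR_BGR2HSV)
q=(z>.055)&(z<.09)&(L[...,0]>-.115)&(L[...,0]<.03)&(L[...,1]>-.09)&(L[...,1]<-.03)
p=L[q]
for lo,hi in((-.115,-.065),(-.065,-.018),(-.018,.03)):
    k=p[(p[:,0]>lo)&(p[:,0]<hi)]; print(len(k), np.percentile(k,[5,50,95],axis=0).round(4).tolist() if len(k) else 0)
"
```

```text
45.75 [0.4826 0.0679 0.1389] [-0.2  0.3 -0.6] 0.013921371603331184
die rise mm 10.144669657243075 476
target [0.4803 0.0824 0.057 ] rel [8.19, 1.47, -0.13, 0.04, 0.01, 0.0] [0.4826 0.0679 0.1389] 45.75 [-0.2  0.3 -0.6] 0.013921371603331184
103 [[-0.1039, -0.0699, 0.0566], [-0.0872, -0.0628, 0.0783], [-0.0762, -0.0605, 0.0879]]
105 [[-0.058, -0.0596, 0.0575], [-0.0422, -0.0517, 0.0765], [-0.0297, -0.0495, 0.0877]]
110 [[-0.0105, -0.0592, 0.0565], [0.0034, -0.0517, 0.0782], [0.0172, -0.0493, 0.0881]]
```

View pics/s29c.png

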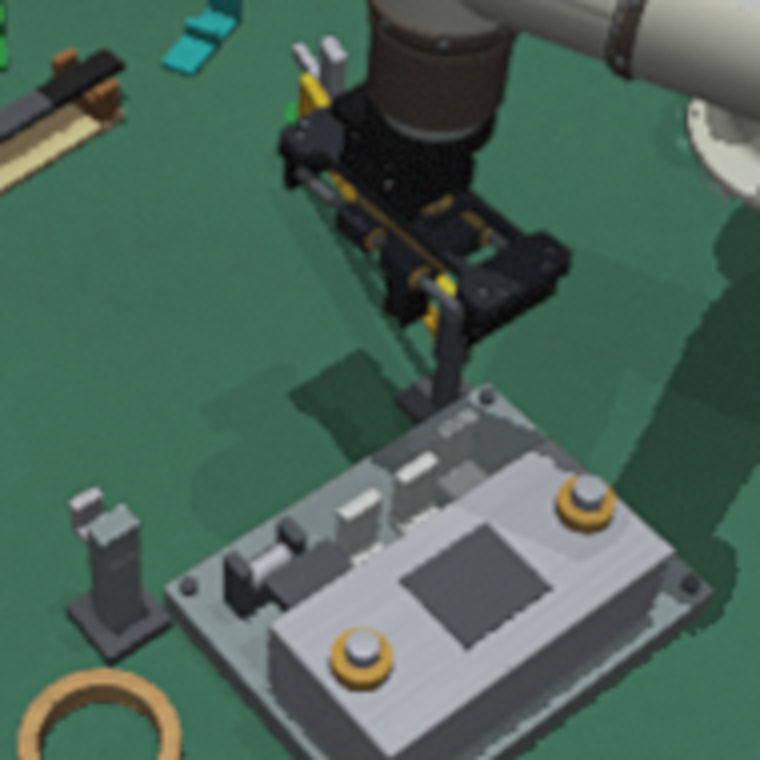

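Call:
play_rows:
  plan:
    - [[4,1,-0.1,0,0,0],[7,1.4,-0.1,0,0,0],[8.2,1.4,-0.1,0,0,0],[8.2,1.4,-0.1,0,0,0]]

```text
time_s: 46.25
tcp_pos: [0.4802, 0.0813, 0.0559]
ee_rot: [[-0.0, -0.085, 0.996], [-0.001, 0.996, 0.085], [-1.0, -0.001, -0.0]]
wrist_force: [0.1, 0.2, 0.5]
gripper_width: 0.008
```

Call:
play_rows:
  plan:
    - [[0,0.6,0,0,0,0],[0,1.2,0,0,0,0],[0,1.8,0,0,0,0],[0,2.4,0,0,0,0]]

```text
time_s: 46.75
tcp_pos: [0.4778, 0.1055, 0.057]
ee_rot: [[0.002, -0.085, 0.996], [0.0, 0.996, 0.085], [-1.0, 0.0, 0.002]]
wrist_force: [-0.3, -0.4, -0.3]
gripper_width: 0.003
```

```bash
python3 look.py s30 250 380 180 290 5.5; python3 got.py s -.088 -.075 .057 94.5 0
```

```text
46.8 [0.4779 0.106  0.0569] [ 0.3  0.4 -0.1] 0.0034223531347694776
target [0.4776 0.1173 0.057 ] rel [-0.01, 1.13, 0.06, 0.04, 0.01, -0.0] [0.4779 0.106  0.0569] 46.8 [ 0.3  0.4 -0.1] 0.0034223531347694776
```

View pics/s30c.png

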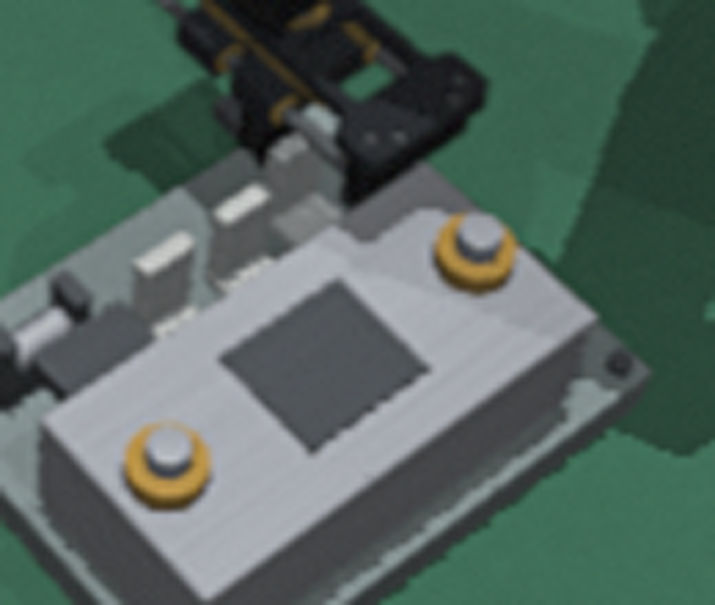

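Call:
play_rows:
  plan:
    - [[0,0.4,0,0,0,0],[0,0.8,0,0,0,0],[0,1.1,0,0,0,0],[0,1.1,0,0,0,0]]

```text
time_s: 47.3
tcp_pos: [0.4767, 0.1161, 0.0565]
ee_rot: [[0.001, -0.085, 0.996], [-0.0, 0.996, 0.085], [-1.0, -0.0, 0.001]]
wrist_force: [-0.7, -0.1, 0.1]
gripper_width: 0.006
```

Call:
play_rows:
  plan:
    - [[0,0.2,0,0,0,0],[0,0.4,0,0,0,0],[0,0.4,0,0,0,0]]

```text
time_s: 47.68
tcp_pos: [0.4764, 0.12, 0.0565]
ee_rot: [[0.001, -0.084, 0.996], [-0.0, 0.996, 0.084], [-1.0, -0.0, 0.001]]
wrist_force: [-1.0, -0.5, 0.5]
gripper_width: 0.005
```

```bash
cat > tabs.py <<'E'
from meas import *
import sys
W=np.load(f'pics/{sys.argv[1]}.npy'); L=(W-ST()[1])@ST()[0]; z=L[...,2]
q=(z>.055)&(z<.09)&(L[...,0]>-.115)&(L[...,0]<.03)&(L[...,1]>-.085)&(L[...,1]<-.03)
p=L[q]
for lo,hi in((-.115,-.065),(-.065,-.018),(-.018,.03)):
    k=p[(p[:,0]>lo)&(p[:,0]<hi)]; print(len(k), np.percentile(k,[5,50,95],axis=0).round(4).tolist() if len(k) else 0)
E
python3 look.py s31 250 380 180 290 5.5; python3 tabs.py s31
```

```text
47.725 [0.4764 0.12   0.0565] [-0.1 -0.2  0.1] 0.005166397406964939
118 [[-0.1026, -0.0788, 0.057], [-0.0835, -0.0552, 0.073], [-0.0763, -0.0514, 0.0866]]
105 [[-0.0587, -0.0585, 0.0574], [-0.0425, -0.0517, 0.0783], [-0.0304, -0.0496, 0.0876]]
111 [[-0.0112, -0.0587, 0.0569], [0.0053, -0.0519, 0.0775], [0.0167, -0.0496, 0.0877]]
```

Call:
play_rows:
  plan:
    - [[0,0.2,0,0,0,0],[0,0.4,0,0,0,0],[0,0.4,0,0,0,0]]

```text
time_s: 48.1
tcp_pos: [0.4756, 0.1223, 0.0566]
ee_rot: [[-0.001, -0.084, 0.996], [-0.003, 0.996, 0.084], [-1.0, -0.003, -0.001]]
wrist_force: [1.7, -6.4, 1.6]
gripper_width: 0.006
```

Call:
play_rows:
  plan:
    - [[0,-1,0,0,0,0],[0,-2,0,0,0,0],[-4,-2,0,0,0,0],[-8,-2,0,0,0,0],[-11,-2,0,0,0,0]]

```text
time_s: 48.72
tcp_pos: [0.4781, 0.1038, 0.1683]
ee_rot: [[0.003, -0.084, 0.996], [0.001, 0.996, 0.084], [-1.0, 0.001, 0.003]]
wrist_force: [-0.6, -0.3, -0.6]
gripper_width: 0.005
```

```bash
python3 look.py s32 190 380 130 290 4; python3 tabs.py s32; python3 die.py s32; python3 got.py s 0 .045 .14 94.5 0
```

```text
48.775 [0.4803 0.1046 0.1722] [ 0.9 -0.   3.5] 0.006680337783809263
101 [[-0.1045, -0.0585, 0.0587], [-0.0878, -0.051, 0.0793], [-0.076, -0.0487, 0.0876]]
113 [[-0.0575, -0.0588, 0.0569], [-0.0421, -0.0512, 0.0779], [-0.0307, -0.049, 0.0881]]
106 [[-0.0114, -0.0585, 0.0588], [0.0044, -0.0519, 0.0788], [0.0171, -0.0496, 0.0875]]
die rise mm 10.127905173113682 482
target [0.5559 0.2439 0.14  ] rel [3.34, 13.22, 8.68, 0.04, 0.06, -0.01] [0.4803 0.1046 0.1722] 48.775 [ 0.9 -0.   3.5] 0.006680337783809263
```

View pics/s32c.png

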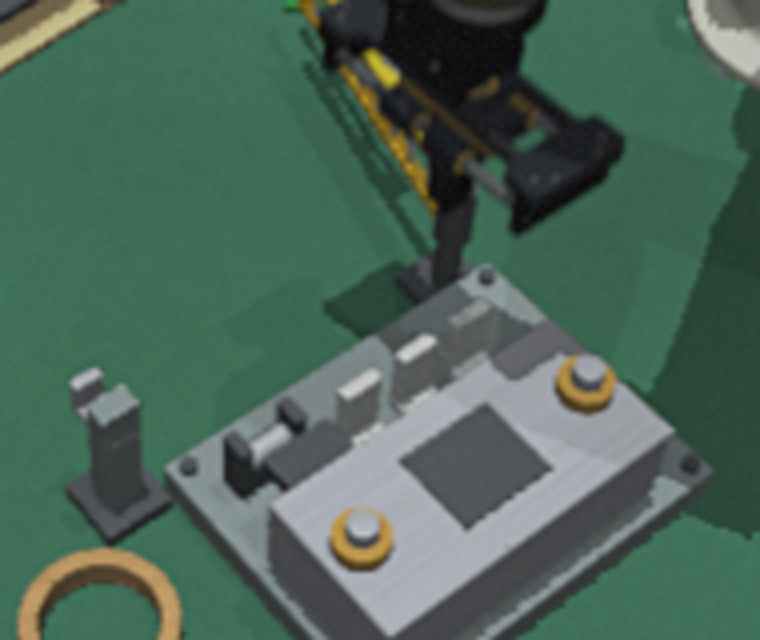

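All three tabs line up at the die's face. Now press the die down.

Call:
play_rows:
  plan:
    - [[0,4,3,0,0,0],[0,9,6,0,0,0],[0,13.2,8.7,0,0,0],[2.5,13.2,8.7,0,0,0],[3.3,13.2,8.7,0,0,0]]

```text
time_s: 49.4
tcp_pos: [0.5523, 0.2423, 0.1313]
ee_rot: [[-0.003, -0.084, 0.996], [-0.002, 0.996, 0.084], [-1.0, -0.002, -0.003]]
wrist_force: [-0.3, 0.2, 0.3]
gripper_width: 0.005
```

Call:
play_rows:
  plan:
    - [[1,0,0,0,0,0],[2,0,0,0,0,0],[2.5,0,0,0,0,0],[2.8,0,0,0,0,0]]

```text
time_s: 49.9
tcp_pos: [0.5531, 0.2423, 0.1067]
ee_rot: [[0.001, -0.085, 0.996], [-0.001, 0.996, 0.085], [-1.0, -0.001, 0.001]]
wrist_force: [-2.9, -0.8, 6.6]
gripper_width: 0.002
```

```bash
python3 got.py s 0 .045 .11 94.5 0
```

```text
target [0.5559 0.2439 0.11  ] rel [-0.33, 0.13, 0.29, 0.03, 0.01, 0.01] [0.5531 0.2423 0.1067] 49.9 [-2.9 -0.8  6.6] 0.0021681188979921864
```

Call:
play_rows:
  plan:
    - [[0.2,0,0,0,0,0],[0.4,0,0,0,0,0],[0.5,0,0,0,0,0],[0.5,0,0,0,0,0]]

```text
time_s: 50.4
tcp_pos: [0.5532, 0.2423, 0.1063]
ee_rot: [[0.003, -0.086, 0.996], [-0.001, 0.996, 0.086], [-1.0, -0.001, 0.003]]
wrist_force: [-9.9, -2.7, 23.4]
gripper_width: 0.01
```

```bash
python3 look.py s33 190 380 130 290 4; python3 -c "
from meas import *
W=np.load('pics/s33.npy');L=(W-ST()[1])@ST()[0];W0=np.load('pics/s6.npy');L0=(W0-ST()[1])@ST()[0]
f=lambda L:np.mean(L[(abs(L[...,0]-.05)<.03)&(abs(L[...,1]-.08)<.015)&(abs(L[...,2]-.107)<.012)][:,2])
print(f(L)-f(L0))"
```

```text
50.45 [0.5532 0.2423 0.1063] [-9.8 -2.8 23.7] 0.005509379345716164
0.006112994420501547
```

Call:
play_rows:
  plan:
    - [[-3,0,0,0,0,0],[-7,0,0,0,0,0],[-12,0,0,0,0,0],[-12,-3,-3,0,0,0],[-12,-8,-6,0,0,0]]

```text
time_s: 51.08
tcp_pos: [0.4998, 0.158, 0.2213]
ee_rot: [[0.003, -0.086, 0.996], [0.001, 0.996, 0.086], [-1.0, 0.001, 0.003]]
wrist_force: [0.8, -0.7, -0.4]
gripper_width: 0.008
```

```bash
python3 look.py s34 190 380 90 250 4; python3 die.py s34; python3 tabs.py s34; python3 - <<'E'
from meas import *
W=np.load("pics/s34.npy"); L=(W-ST()[1])@ST()[0]; h=np.array([-.14,-.125]); z=L[...,2]
im=cv2.imread("pics/s34.png"); hsv=cv2.cvtColor(im,cv2.COLOR_BGR2HSV)
d=L[...,:2]-h
# gate top yellow
q=(hsv[...,0]>15)&(hsv[...,0]<35)&(hsv[...,1]>120)&(z>.095)&(z<.125)&(d[...,1]<-.02)
p=d[q]; print("yellow",q.sum()); 
v=np.linalg.svd(p-p.mean(0))[2][0]; print("gate dir deg",np.degrees(np.arctan2(v[1],v[0])), p.mean(0), "ang of mean",np.degrees(np.arctan2(*p.mean(0)[::-1])))
q=(z>.138)&(z<.16)&(np.hypot(d[...,0],d[...,1])<.3)&(d[...,1]<-.1)
p=L[q]; print("tab top",q.sum(),p.mean(0),rect(p)); p=W[q]; print(p.mean(0),rect(p))
E
```

```text
51.125 [0.4948 0.152  0.2208] [-4.7 -3.8 -2.3] 0.003056755562008444
die rise mm 6.050072215097541 466
106 [[-0.1043, -0.059, 0.0574], [-0.0878, -0.0512, 0.0771], [-0.0762, -0.0491, 0.0877]]
106 [[-0.0579, -0.0588, 0.0582], [-0.0428, -0.0513, 0.0775], [-0.0305, -0.0492, 0.088]]
104 [[-0.0112, -0.0592, 0.0575], [0.0043, -0.0519, 0.0791], [0.0168, -0.0495, 0.0871]]
yellow 175
gate dir deg 75.06636765150307 [-0.03309219 -0.12539918] ang of mean -104.78304196669566
tab top 46 [-0.21221532 -0.34625577  0.14748745] (array([-213.1, -348.1]), array([27.6, 12.3]), 74.2)
[ 0.37501656 -0.16283428  0.14748745] (array([ 374.2, -164.8]), array([27.6, 12.3]), 78.7)
```

View pics/s34c.png

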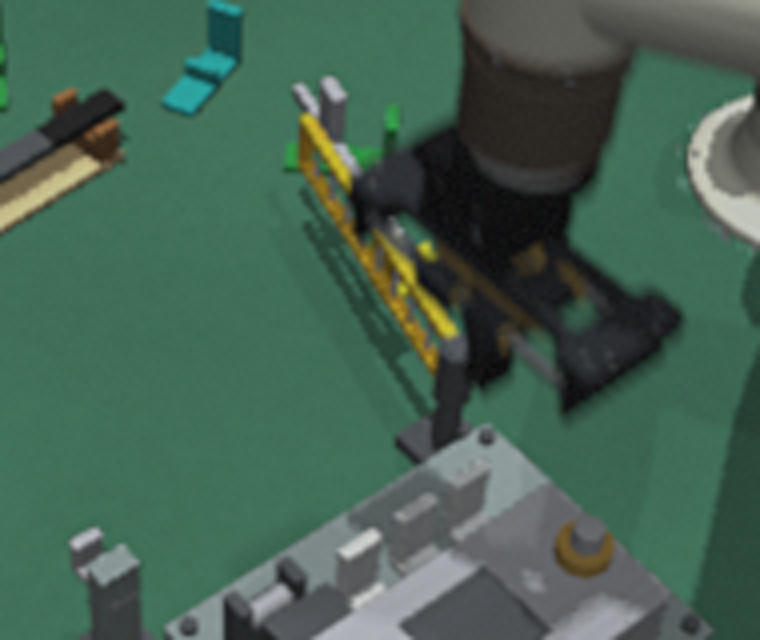

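```bash
python3 got.py w .376 -.1655 .20 169.6 0
```

```text
target [ 0.376  -0.1655  0.2   ] rel [2.17, -30.66, -14.44, -7.49, -0.02, -0.01] [0.4948 0.152  0.2208] 51.125 [-4.7 -3.8 -2.3] 0.003056755562008444
```

Call:
play_rows:
  plan:
    - [[0,-5,-2,-1,0,0],[0,-11,-5,-2,0,0],[0,-17,-8,-3,0,0],[0,-23,-11,-4,0,0],[0,-28,-13,-5,0,0]]
  hand: 0.45

```text
time_s: 51.75
tcp_pos: [0.4006, -0.1132, 0.2212]
ee_rot: [[0.003, -0.801, 0.599], [-0.0, 0.599, 0.801], [-1.0, -0.002, 0.002]]
wrist_force: [1.1, 0.2, 0.9]
gripper_width: 0.424
```

```bash
python3 got.py w .376 -.1655 .20 169.6 0
```

```text
target [ 0.376  -0.1655  0.2   ] rel [2.11, -1.15, -5.66, -2.64, 0.01, 0.02] [ 0.4006 -0.1132  0.2212] 51.75 [1.1 0.2 0.9] 0.4243422851410456
```

Call:
play_rows:
  plan:
    - [[0,-0.5,-2,-1,0,0],[1,-1,-4,-2,0,0],[2,-1.15,-5.6,-2.64,0,0],[2,-1.15,-5.6,-2.64,0,0],[2,-1.15,-5.6,-2.64,0,0]]

```text
time_s: 52.38
tcp_pos: [0.3776, -0.1631, 0.2011]
ee_rot: [[0.002, -0.982, 0.187], [-0.0, 0.187, 0.982], [-1.0, -0.002, -0.0]]
wrist_force: [0.6, -0.3, 0.6]
gripper_width: 0.454
```

```bash
python3 - <<'E'
from meas import *
im,W=shot('wrist','w20'); z=W[...,2]
q=(z>.14)&(z<.16)&(abs(W[...,0]-.376)<.04)&(abs(W[...,1]+.166)<.04)
print(q.sum(),W[q].mean(0),rect(W[q]),np.argwhere(q).mean(0))
E
python3 got.py w .376 -.1655 .117 169.6 0
```

```text
553 [ 0.37745095 -0.16727198  0.14819271] (array([ 377.7, -166. ]), array([26.1, 11.4]), 79.2) [205.40506329 255.47739602]
target [ 0.376  -0.1655  0.117 ] rel [8.41, 0.15, -0.28, -0.03, 0.0, 0.01] [ 0.3778 -0.163   0.2011] 52.425 [ 0.3 -0.2  0.1] 0.4488289984068942
```

View pics/w20.png

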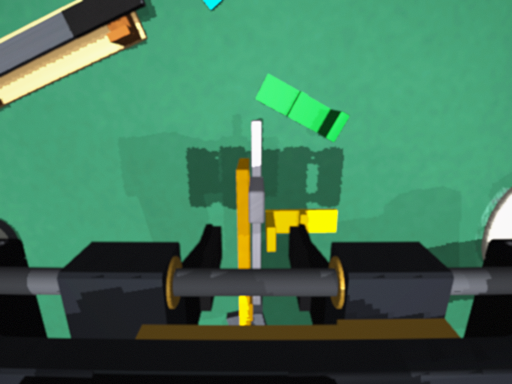

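Call:
play_rows:
  plan:
    - [[4,0.08,-0.3,0,0,0],[7,0.08,-0.3,0,0,0],[8.4,0.08,-0.3,0,0,0],[8.4,0.08,-0.3,0,0,0]]

```text
time_s: 52.92
tcp_pos: [0.3758, -0.1656, 0.116]
ee_rot: [[-0.001, -0.983, 0.185], [-0.0, 0.185, 0.983], [-1.0, 0.001, -0.0]]
wrist_force: [0.3, -0.2, 1.0]
gripper_width: 0.452
```

Call:
play_rows:
  plan:
    - [[0,0,0,0,0,0],[0,0,0,0,0,0],[0,0,0,0,0,0],[0,0,0,0,0,0],[0,0,0,0,0,0]]
  hand: 0

```text
time_s: 53.55
tcp_pos: [0.3761, -0.1661, 0.1169]
ee_rot: [[0.002, -0.983, 0.185], [-0.0, 0.185, 0.983], [-1.0, -0.002, -0.0]]
wrist_force: [-1.8, 1.7, 1.2]
gripper_width: 0.138
```

Call:
play_rows:
  plan:
    - [[-0.7,0,0.1,0,0.3,0],[-1.4,0,0.3,0,0.65,0],[-2.1,0,0.5,0,0.95,0],[-2.7,0,0.7,0,1.26,0],[-2.7,0,0.7,0,1.26,0]]

```text
time_s: 54.18
tcp_pos: [0.3769, -0.1593, 0.1439]
ee_rot: [[-0.04, -0.983, 0.179], [-0.216, 0.184, 0.959], [-0.976, -0.0, -0.219]]
wrist_force: [-0.5, -6.3, 2.5]
gripper_width: 0.138
```

```bash
python3 swing.py -5 -10 -15 -20 -25
```

```text
54.175 [ 0.37687678 -0.15931983  0.14391575] [[-0.04, -0.983, 0.179], [-0.216, 0.184, 0.959], [-0.976, -0.0, -0.219]] [-0.5 -6.3  2.5] 0.13776978800461293
radius 0.22889191755300986 ang st -107.82995117439704
[0.0, -2.0, -0.01, -0.49, -0.0, -0.11]
[-0.03, -3.99, 0.15, -0.98, -0.0, -0.22]
[-0.11, -5.95, 0.48, -1.46, -0.0, -0.33]
[-0.22, -7.89, 0.98, -1.95, -0.0, -0.44]
[-0.36, -9.77, 1.64, -2.44, -0.0, -0.55]
```

Call:
play_rows:
  plan:
    - [[0,-2.0,0,-0.49,0,-0.11],[-0.03,-3.99,0.15,-0.98,0,-0.22],[-0.11,-5.95,0.48,-1.46,0,-0.33],[-0.22,-7.89,0.98,-1.95,0,-0.44],[-0.36,-9.77,1.64,-2.44,0,-0.55]]

```text
time_s: 54.8
tcp_pos: [0.4768, -0.1617, 0.1437]
ee_rot: [[0.056, -0.969, -0.243], [-0.211, -0.249, 0.945], [-0.976, -0.002, -0.219]]
wrist_force: [-0.1, -2.2, 2.3]
gripper_width: 0.136
```

Call:
play_rows:
  plan:
    - [[0,-2.0,0,-0.49,0,-0.11],[-0.03,-3.99,0.15,-0.98,0,-0.22],[-0.11,-5.95,0.48,-1.46,0,-0.33],[-0.22,-7.89,0.98,-1.95,0,-0.44],[-0.36,-9.77,1.64,-2.44,0,-0.55]]

```text
time_s: 55.42
tcp_pos: [0.5684, -0.121, 0.1442]
ee_rot: [[0.143, -0.772, -0.62], [-0.168, -0.636, 0.753], [-0.975, -0.004, -0.221]]
wrist_force: [1.1, -3.6, 1.9]
gripper_width: 0.137
```

```bash
python3 swing.py -5 -10 -15 -20 -25
```

```text
55.425 [ 0.56835656 -0.12102568  0.14418533] [[0.143, -0.772, -0.62], [-0.168, -0.636, 0.753], [-0.975, -0.004, -0.221]] [ 1.1 -3.6  1.9] 0.13677378005574947
radius 0.23076914640233354 ang st -57.553924848141094
[0.01, -2.01, 0.0, -0.49, -0.0, -0.11]
[-0.02, -4.02, 0.17, -0.98, -0.0, -0.22]
[-0.09, -6.0, 0.51, -1.46, -0.01, -0.33]
[-0.2, -7.95, 1.02, -1.95, -0.01, -0.44]
[-0.35, -9.84, 1.69, -2.44, -0.01, -0.55]
```

Call:
play_rows:
  plan:
    - [[0,-2.0,0,-0.49,0,-0.11],[-0.02,-4.02,0.17,-0.98,0,-0.22],[-0.09,-6,0.51,-1.46,0,-0.33],[-0.2,-7.95,1.02,-1.95,0,-0.44],[-0.35,-9.84,1.69,-2.44,0,-0.55]]

```text
time_s: 56.05
tcp_pos: [0.6344, -0.0448, 0.1446]
ee_rot: [[0.204, -0.43, -0.88], [-0.093, -0.903, 0.42], [-0.975, -0.004, -0.224]]
wrist_force: [2.6, -3.5, 1.2]
gripper_width: 0.134
```

Call:
play_rows:
  plan:
    - [[0,-2.0,0,-0.49,0,-0.11],[-0.02,-4.02,0.17,-0.98,0,-0.22],[-0.09,-6,0.51,-1.46,0,-0.33],[-0.2,-7.95,1.02,-1.95,0,-0.44]]

```text
time_s: 56.55
tcp_pos: [0.6597, 0.0318, 0.1447]
ee_rot: [[0.226, -0.094, -0.97], [-0.018, -0.996, 0.093], [-0.974, -0.003, -0.226]]
wrist_force: [3.9, -2.4, 2.0]
gripper_width: 0.132
```

```bash
python3 swing.py -3 -5 -7 -9 -10; python3 look.py s35 190 380 110 270 4
```

```text
56.55 [0.65966571 0.03180024 0.14472345] [[0.226, -0.094, -0.97], [-0.018, -0.996, 0.093], [-0.974, -0.003, -0.226]] [ 3.9 -2.4  2. ] 0.13191040393282397
radius 0.23217715937810846 ang st -12.323684939262462
[0.01, -1.22, -0.02, -0.29, -0.0, -0.07]
[0.01, -2.03, 0.0, -0.49, -0.0, -0.11]
[-0.0, -2.83, 0.05, -0.68, -0.0, -0.16]
[-0.02, -3.64, 0.13, -0.88, -0.0, -0.2]
[-0.03, -4.04, 0.18, -0.97, -0.0, -0.23]
56.6 [0.6599 0.0337 0.1446] [ 4.2 -0.1  2.9] 0.13542372068643901
```

View pics/s35c.png

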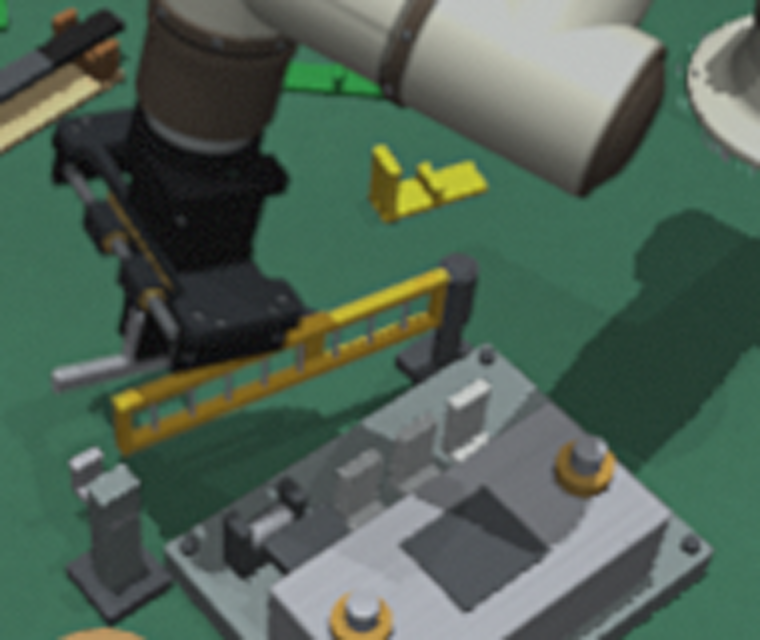

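Call:
play_rows:
  plan:
    - [[0,-1.22,0,-0.29,0,-0.07],[0,-2.03,0,-0.49,0,-0.11],[0,-2.83,0.05,-0.68,0,-0.16],[0,-3.6,0.13,-0.88,0,-0.2],[0,-3.6,0.13,-0.88,0,-0.2]]

```text
time_s: 57.22
tcp_pos: [0.6619, 0.068, 0.1448]
ee_rot: [[0.227, 0.06, -0.972], [0.017, -0.998, -0.058], [-0.974, -0.003, -0.228]]
wrist_force: [5.3, -0.8, 2.7]
gripper_width: 0.135
```

```bash
python3 swing.py -1 -2; python3 look.py s36 190 330 150 270 5.5;  python3 - <<'E'
from meas import *
W=np.load("pics/s36.npy"); L=(W-ST()[1])@ST()[0]; h=np.array([-.14,-.125]); z=L[...,2]
im=cv2.imread("pics/s36.png"); hsv=cv2.cvtColor(im,cv2.COLOR_BGR2HSV)
d=L[...,:2]-h
q=(hsv[...,0]>15)&(hsv[...,0]<35)&(hsv[...,1]>120)&(z>.105)&(z<.118)&(abs(d[...,1])<.08)&(d[...,0]>.02)&(d[...,0]<.27)
p=d[q]; v=np.polyfit(p[:,0],p[:,1],1); print("gate deg",np.degrees(np.arctan(v[0])),v[1],"mean",np.degrees(np.arctan2(*p.mean(0)[::-1])))
E
```

```text
57.225 [0.66189554 0.06804154 0.14482729] [[0.227, 0.06, -0.972], [0.017, -0.998, -0.058], [-0.974, -0.003, -0.228]] [ 5.3 -0.8  2.7] 0.13520062927700163
radius 0.23229206818272638 ang st -3.356397951649363
[0.0, -0.41, -0.01, -0.1, -0.0, -0.02]
[0.01, -0.81, -0.02, -0.19, -0.0, -0.05]
57.275 [0.6619 0.0679 0.1448] [ 5.6 -1.5  2.6] 0.13572150469444702
gate deg -0.6665045176296107 0.0016487537330917687 mean 0.020339345051338404
```

View pics/s36c.png

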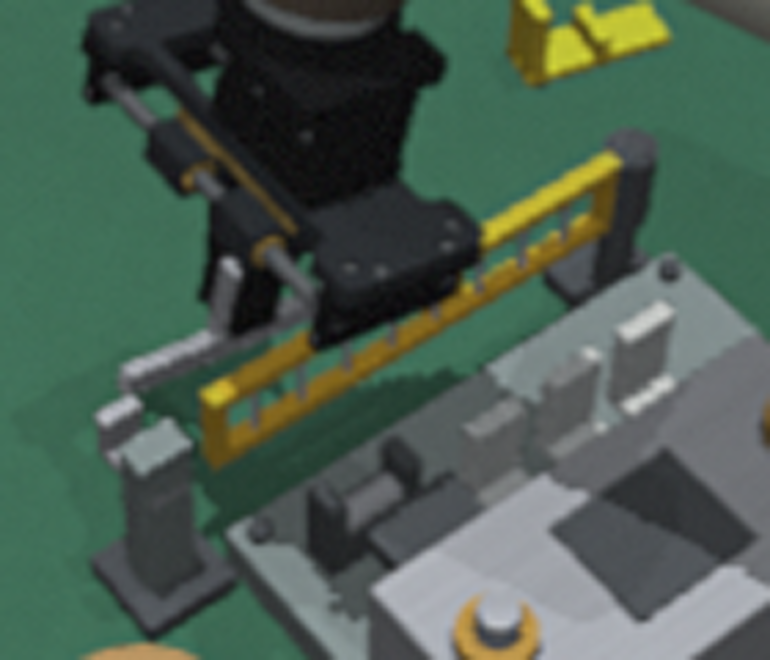

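Call:
play_rows:
  plan:
    - [[0,-0.15,0,-0.04,0,0],[0,-0.3,0,-0.07,0,0],[0,-0.35,0,-0.08,0,0]]

```text
time_s: 57.65
tcp_pos: [0.6617, 0.07, 0.145]
ee_rot: [[0.227, 0.072, -0.971], [0.015, -0.997, -0.07], [-0.974, 0.001, -0.227]]
wrist_force: [7.0, -6.2, 2.9]
gripper_width: 0.134
```

Call:
play_rows:
  plan:
    - [[0.7,0,0,0,-0.32,0],[1.4,0,0.02,0,-0.65,0],[2.1,0,0.1,0,-0.97,0],[2.8,0,0.19,0,-1.3,0],[2.8,0,0.19,0,-1.3,0]]

```text
time_s: 58.28
tcp_pos: [0.6687, 0.0705, 0.1171]
ee_rot: [[0.007, 0.072, -0.997], [-0.001, -0.997, -0.072], [-1.0, 0.001, -0.007]]
wrist_force: [10.6, -3.8, 3.5]
gripper_width: 0.13
```

```bash
 python3 look.py s37 190 330 150 270 5.5
```

```text
58.325 [0.6687 0.0705 0.1173] [ 9.3 -3.1  2.8] 0.13600936607746025
```

View pics/s37c.png

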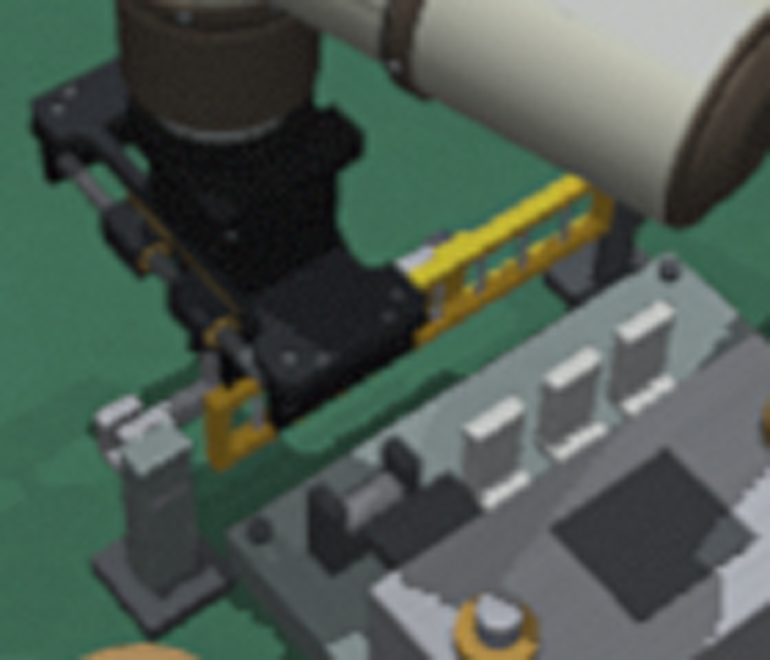

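Call:
play_rows:
  plan:
    - [[0,0,0.2,0,0,0],[0,0,0.2,0,0,0],[-3,0,0.2,0,0,0],[-6,0,0.2,0,0,0],[-10,0,0.2,0,0,0]]
  hand: 0.45

```text
time_s: 58.95
tcp_pos: [0.66, 0.0713, 0.2144]
ee_rot: [[-0.009, 0.072, -0.997], [-0.002, -0.997, -0.072], [-1.0, 0.001, 0.009]]
wrist_force: [0.6, -0.8, 0.1]
gripper_width: 0.447
```

Call:
play_rows:
  plan:
    - [[-4,3,0,0,0,0],[-4,8,4,0,0,0],[-4,14,8,0,0,0],[-4,20,12,0,0,0]]

```text
time_s: 59.45
tcp_pos: [0.5647, -0.1197, 0.2554]
ee_rot: [[-0.006, 0.073, -0.997], [-0.001, -0.997, -0.073], [-1.0, 0.0, 0.006]]
wrist_force: [0.9, -1.4, 0.6]
gripper_width: 0.45
```

```bash
 python3 look.py s38 190 380 130 290 4; python3 die.py s38; python3 tabs.py s38; python3 barfit.py s38 .025 .05 | tail -1;  python3 - <<'E'
from meas import *
for n in("s0x","s38"):
    n="scene0" if n=="s0x" else n
    W=np.load(f"pics/{n}.npy"); L=(W-ST()[1])@ST()[0]; h=np.array([-.14,-.125]); z=L[...,2]
    im=cv2.imread(f"pics/{n}.png"); hsv=cv2.cvtColor(im,cv2.COLOR_BGR2HSV)
    d=L[...,:2]-h
    q=(hsv[...,0]>15)&(hsv[...,0]<35)&(hsv[...,1]>120)&(z>.105)&(z<.118)&(abs(d[...,1])<.08)&(d[...,0]>.02)&(d[...,0]<.27)
    p=d[q]; v=np.polyfit(p[:,0],p[:,1],1); print("gate deg",np.degrees(np.arctan(v[0])),"mean",np.degrees(np.arctan2(*p.mean(0)[::-1])))
    near=(L[...,0]>.06)&(L[...,0]<.13)&(L[...,1]<-.09)&(L[...,1]>-.17)&(z>.145)&(z<.17); print("tab top",near.sum(),L[near].mean(0),np.percentile(z[near],90))
    q=(d[...,0]>.275)&(d[...,0]<.30)&(d[...,1]>-.03)&(d[...,1]<-.0)&(z>.1); print("bar end z",q.sum(),np.percentile(L[q],[5,50,95],axis=0).round(4).tolist())
E
```

```text
59.5 [ 0.5606 -0.1245  0.2559] [-3.5 -1.4 -0.1] 0.44994672052741325
die rise mm 6.037630139116887 480
101 [[-0.1046, -0.0592, 0.0569], [-0.0893, -0.0513, 0.0784], [-0.0761, -0.0494, 0.0878]]
107 [[-0.0589, -0.0589, 0.0585], [-0.0426, -0.0514, 0.0777], [-0.0297, -0.0495, 0.088]]
109 [[-0.0115, -0.0592, 0.0575], [0.0045, -0.0515, 0.0775], [0.017, -0.0497, 0.0877]]
[-0.13376678  0.12523208]
gate deg -0.10878308929497375 mean 0.3942266488215752
tab top 51 [ 0.09455593 -0.13588485  0.14993156] 0.1523148580928861
bar end z 74 [[0.1365, -0.1516, 0.1011], [0.1468, -0.1391, 0.1082], [0.1567, -0.1266, 0.1138]]
gate deg -0.056658197524030764 mean 0.4518506617577379
tab top 54 [ 0.09500622 -0.13543703  0.15010281] 0.15278659388653806
bar end z 70 [[0.1374, -0.1523, 0.1025], [0.1469, -0.1391, 0.1085], [0.1553, -0.1257, 0.1132]]
```

View pics/s38c.png

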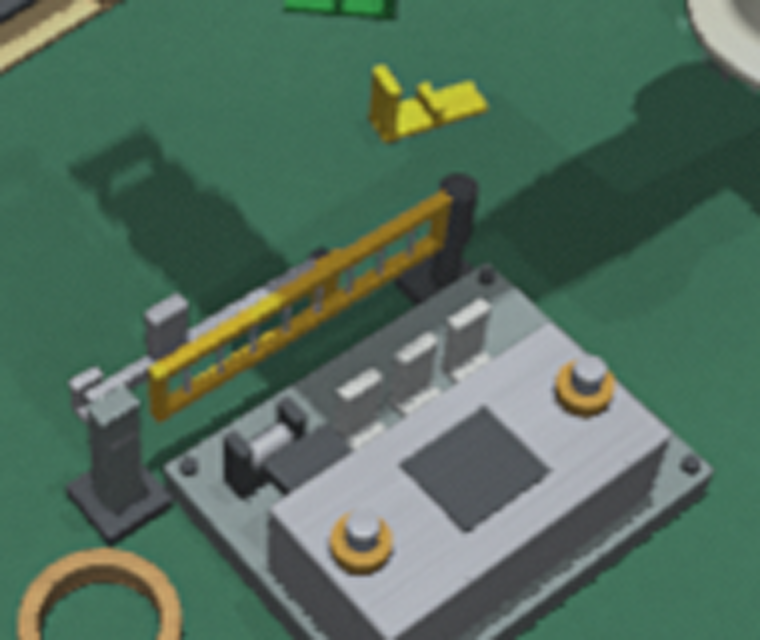

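Call:
play_rows:
  plan:
    - [[0,0,0,0,0,0],[0,0,0,0,0,0],[0,0,0,0,0,0]]

```text
time_s: 59.88
tcp_pos: [0.5673, -0.1176, 0.2556]
ee_rot: [[-0.004, 0.074, -0.997], [-0.001, -0.997, -0.074], [-1.0, 0.001, 0.005]]
wrist_force: [-0.1, 0.3, 0.1]
gripper_width: 0.451
```

```bash
python3 look.py s39 0 512 0 384 1.5; python3 barfit.py s39 .025 .05 | tail -4; python3 - <<'E'
from meas import *
for n in("scene0","s39"):
    W=np.load(f"pics/{n}.npy"); z=W[...,2]
    for nm,b in(("tin",(.69,.80,-.18,-.06,.075,.1)),("tape",(.7,.85,.1,.24,.015,.03)),("tray",(.5,.76,.34,.56,.06,.09))):
        q=(W[...,0]>b[0])&(W[...,0]<b[1])&(W[...,1]>b[2])&(W[...,1]<b[3])&(z>b[4])&(z<b[5]); print(n,nm,W[q].mean(0).round(4))
E
```

```text
59.925 [ 0.5673 -0.1176  0.2557] [ 0.2 -0.3  0.1] 0.451000994928987
0.08 92 [-0.0292  0.0064  0.0291] [0.0294 0.0392 0.0437]
0.1 52 [-0.0136  0.0026  0.0115] [0.0354 0.0409 0.0444]
0.12 22 [-0.0137 -0.0004  0.012 ] [0.0335 0.0398 0.0428]
[-0.13402588  0.12500009]
scene0 tin [ 0.7406 -0.1237  0.0844]
scene0 tape [0.7753 0.1697 0.0232]
scene0 tray [0.6516 0.4678 0.071 ]
s39 tin [ 0.7402 -0.1243  0.0845]
s39 tape [0.7754 0.1697 0.0233]
s39 tray [0.6515 0.4677 0.0709]
```

View pics/s39c.png

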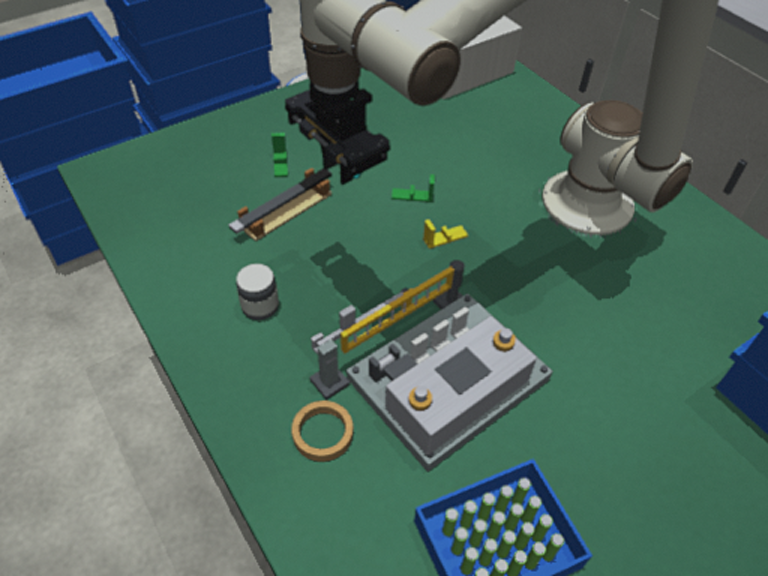

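The image shows the gate shut and latched, three plates under the die, the bar on its rack, the bystanders unmoved and the arm clear of everything. I'm handing the job in.

```bash
python3 -c "
from station import r
print(r.finish_job())"
```

```text
the job is handed in; nothing more can be done
None
```

The packing is set and I handed the job in after about 60 s of robot time; `finish_job` gives no verdict. I opened the gate to about 1.83 rad and pried the die up 10.2 mm. The bar went back on its rack, all three silver plates went in fully home, and I pressed the die down and shut the gate again with the latch dropped.

My last camera checks, just before handing in:
- **Die:** it reads 6.0 mm up, resting on the plates.
- **Plates:** all three tabs lie at station y about -59 to -50 mm. That puts the shoulders at the die's face, and I felt each one stop there (6 to 12 N).
- **Gate and latch:** the gate angle, tab height and latch bar end match the starting picture to within 0.1° and 1 mm.
- **Pry bar:** it lies level on both saddles, about 5 mm along from where it started.
- **Tin, tape and tray:** each moved less than 1 mm.
- **Arm:** clear of everything.

One disagreement: the wrist and scene cameras differed by about 5 mm in x on the plates, so I aimed between the two and every grasp held. No check failed.

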